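# Pack the oil bottle under the flap of the two-tier gift case

## Task

Pack the flat-sided oil bottle from the cardboard carton into the wooden gift case: lift the case's hinged flap right back until it stays open, lay the bottle flat in its place in the lower tier with its cap in the narrow slot at the hinge end, and lower the flap gently until it is fully down over it. The bottle is glass, so set it down and never let it fall or topple, and leave the other goods where they are.

Things in the scene. Friction and masses are not known exactly. Their poses are not given: they have to be found in the camera images.
- bottle: Flat-sided amber glass bottle with black screw cap, about 0.22 kg. Origin: centre of its underside; +z from base to cap, x along its 56 mm width, y along its 38 mm thickness. Body 56 x 38 mm up to z = 104, shoulder and neck, cap 30 mm in diameter from 118 to 146 (top). Starts upright in one of the carton's cells, where only shoulder and cap stick out, so it can be taken by the cap only.
- bottle_center (a point): Point on the bottle's axis half-way up, 73 mm from base and top; same axes as the bottle. The body's straight sides reach from 73 mm below it to 31 mm above it along z; the balance point is about 13 mm below it.
- bottle_cap (a point): Centre of the bottle's cap on the bottle's axis, 134 mm from its base; same axes as the bottle.
- nest (a point): Middle of the bottle's place on the lower tier's floor, 6 mm above the counter; z up, y along the place to the hinge end. 158 mm long, 112 mm wide (x). Corner blocks 44 mm high narrow it to a 42 mm slot for the cap at y > 45 mm and to 66 mm for the base at y < -53 mm; between is finger room. The bottle lies on a broad side, its centre over this point, cap to +y; it goes in only this way.
- case: Two-tier gift case of light wood, fixed to the counter. Origin: centre of its underside. Outside 206 mm (x) by 170 mm (y), rim 74 mm high, walls 6 mm. The flap bay is the half towards -x (middle line x = -41 mm); its end wall at +y is low (49 mm) and carries the hinge. The half towards +x is packed with glass cups up to 61 mm.
- flap (a joint): Plywood divider flap, floor of the upper tier and cover of the lower, rad: 0 shut, 1.8 leaning back on its stop. 108 mm wide, 158 mm from hinge to free edge, 6 mm thick, top face 56 mm above the counter when shut, 0.12 kg. Little friction: it falls shut if let go below about 1.45, stays put near 1.57 and leans back by itself above about 1.7.
- flap_tab (a point): Grip point on the flap's upright pull tab, 24 mm (along the hinge, x) by 10 mm by 30 mm tall; this point is 21 mm over the flap's top face, 9 mm under the tab's top; the tab is 16 mm from the free edge and 142 mm from the hinge. The axes turn with the flap: z out of its top face, y from free edge to hinge. With the flap open the tab points outwards, beyond the hinge end.
- flap_hinge (a point): Middle of the hinge line, 53 mm above the counter, in the case's axes; the hinge runs along x, and the flap's tab swings up from -y over towards +y.
- carton: Cardboard case-pack carton, does not move. Origin: centre of its underside. Outside 74 mm (x) by 154 mm (y) by 95 mm tall, floor 4 mm; three cells in a row along y, at y = -50, 0, +50 mm, each 66 mm (x) by 46 mm (y) inside. The bottle stands in a cell with its width along the carton's x.
- squeeze: Bystander: round white plastic squeeze bottle with a pointed nozzle, 41 mm in diameter, 140 mm tall, standing in another cell of the carton. Origin under its base.
- candles: Bystander: plain white card box 54 x 36 x 118 mm standing in another cell of the carton. Origin under its base.
- tape: Bystander: roll of tape lying flat on the counter, 100 mm outside, 76 mm inside, 24 mm high. Origin at the centre of its underside.
- tin: Bystander: round metal tin with a lid, 67 mm in diameter, 62 mm tall, standing on the counter. Origin under its base.
Not all that is in view belongs to the job. Of the things that look like the bottle, the larger one is meant.

How it is judged:
By the outcome, as a careful person would: the job done as asked, in the order asked, and still so for the second after the job is handed in, with the robot touching nothing.
It also fails if it takes over 72 s, if anything falls off the work surface, if the arm or the gripper's body presses on something with over 40 N, if the wrist force passes 120 N, or if a joint passes its speed limit or range.

## Robot

A 6-joint arm with a two-finger parallel gripper is mounted at the origin on the work surface. World frame = base frame: x ahead of the robot, y to its left, z up, the work surface at z = 0. Lengths are in mm, angles in rad, forces in N, time in s.
With the tool pointing down it reaches from about 275 to 750 mm from the base axis. Payload 10.2 kg.
Tool frame: the origin (TCP) lies midway between the tips of the shut fingers; the grasp point (between the pads) lies 19 mm behind it; y points along the fingers, z is the direction in which the jaws open and shut, and the axes are right-handed (so a half turn about y gives the same grasp; the last joint's range is limited). The gripper opens to 85 mm and grips with 20 to 120 N. Pads are 22 mm wide; open, the fingers measure 114 mm over their backs; the gripper's body (76 mm by 85 mm) begins 54 mm behind the grasp point. The pads swing forward as they close: fully open they stand 13 mm farther back than shut.
Start: joints at [-1.544, 0.313, 1.498, -0, 1.331, -0.223], TCP at [129.772, -508.714, 231.294] pointing down, gripper open.
Joint ranges: [-2.94, 2.94], [-0.97, 2.17], [0.19, 2.56], [-1.23, 4.37], [0.02, 3.11], [-2.88, 2.88]. Speed limits (rad/s): [2.39, 2.39, 3.01, 3.14, 3.14, 3.14].

## Interface

Orientations are given as a unit quaternion [w, x, y, z].
In Python, from rig import ctrl gives the robot as it stands.
- The arm moves only by the shell command python3 -m inch 'ROWS' [OPENING] [FORCE]. ROWS is JSON, one flat list of numbers, 6 for each row, row after row: the shift along the tool's x, y, z in cm, then the turn, a rotation vector about the tool's x, y, z in rad. A call has 1 to 8 rows; each row is the pose to reach, as a shift and turn from the pose commanded when the call began, along the tool's axes at that moment; what a row does not reach only later rows make up. A row lasts 1/12 s, in which the tool goes at most 41.7 mm and 7.16 degrees, less where a joint would pass 70% of its speed; a pose out of reach is approached as far as the arm can. A call with a gripper value outside its range is refused whole. OPENING is the gripper command: -1 is fully open, 1 is shut, values between are in proportion, set as the call begins (- or left out, the last holds). The fingers move at their own pace and stop on an object; FORCE is the grip in N (left out, the last holds). Time passes only in rows, so rows that repeat a pose let the fingers close. It gives the time, the measured TCP pose, the force and the opening at its end, in the units of the state.
- ctrl.sense(): the state, without advancing time (a new reading comes with each control period).
- ctrl.capture(name): name is "side" or "top"; returns the picture (420x560x3 uint8, red, green, blue); there is no depth.
- ctrl.get_calibration(name): a dict with "fx", "fy", "cx", "cy" (pixels), "k1" (the pictures are not rectified: a ray, as slopes to the right and down, at radius r is drawn at 1 + k1 r^2 times it, then the intrinsics apply), "world_to_cam" (4x4, takes a point from world to camera coordinates). Camera axes: x right, y down, z forward; pixel columns grow to the right and rows downward; lengths in mm; the calibration is good to about 2 mm. A picture is of the moment at which its call begins. get_calibration takes no time and is no camera call.
- ctrl.finish_job(): hands the job in, once; it reports no verdict.
Trained networks look in the newest picture that a camera, given by its name, has taken for a name from the list of things; names that differ only in an ending like _2 or _b are one class to them, and where a whole thing is asked for, a point or a joint stands for the part that bears it (a point fixed in the world has none). Each returns a list of dicts, best first, with "score" (0 to 1); they miss things now and then, are a little off and sometimes report something else, mostly with a low value. They report only what shows in the picture. A call takes as long as a camera call. They do not tell look-alikes from the thing itself.
- ctrl.search_frame(thing, camera): "uv" ([column, row] in pixels, amid what is visible of it).
The state is a dict: "time_s": time; "joints": joint angles; "dq": joint speeds; "tau": joint torques, N m; "eef_pos": TCP position; "ee_rot": TCP orientation; "force": force on the tool from outside, world axes, zero at the start; "wrist_torque": the same for the moment, N m; "grip_width": opening from 0.0 (shut) to 1.0 (fully open).
Only numpy, scipy, OpenCV 4.12 (cv2) and the standard library are available. Lean on these libraries where they do the work, as an engineer would, in place of code of your own. Each camera call takes 0.05 s, during which the arm holds its last target.

## Working session

There is one attempt and no reset: what is moved stays moved. The work goes in short steps, Python scripts to look and compute and a shell command to move; the robot and the scene stay as the last step left them, time stands still between calls to the robot, and variables do not carry over. Pictures are saved under pics/ and viewed, and the job is handed in when it is done.

```bash
ls -la; mkdir -p pics
python3 - <<'E'
from rig import ctrl
import cv2, numpy as np
print(ctrl.sense())
for n in ("side","top"):
    im=ctrl.capture(n); cv2.imwrite(f"pics/{n}0.png",im[:,:,::-1])
    c=ctrl.get_calibration(n); print(n,{k:(np.round(v,4).tolist() if not np.isscalar(v) else v) for k,v in c.items()})
    for t in ["bottle","bottle_cap","case","flap","flap_tab","carton","squeeze","candles","tape","tin"]:
        try: print(t,[(np.round(d["uv"],1).tolist(),round(d["score"],2)) for d in ctrl.search_frame(t,n)])
        except Exception as e: print(t,e)
print(ctrl.sense()["time_s"])
E
```

```text
total 12
drwxr-xr-x  3 agent agent 4096 Dec  7 09:45 .
drwxr-xr-x 23 root  root  4096 Dec  7 09:45 ..
drwxr-xr-x  2 agent agent 4096 Dec  7 09:45 pics
{'time_s': 0.0, 'joints': array([-1.54438646e+00,  3.13450407e-01,  1.49846116e+00,  3.55148572e-07,
        1.33102195e+00, -2.23410933e-01]), 'dq': array([ 0.00037681, -0.00116344,  0.00142222, -0.00168471,  0.00049922,
       -0.00094861]), 'tau': array([ 5.18978140e-04, -4.12269294e+01, -2.59742779e+01, -1.83358225e-04,
        4.14496768e-03,  6.50595631e-07]), 'eef_pos': array([ 129.77130675, -508.42835096,  230.72581422]), 'ee_rot': array([ 0.08814218, -0.0880487 ,  0.7020692 , -0.70112568]), 'force': array([ 0.21714408, -0.08993062,  0.0213067 ]), 'wrist_torque': array([ 3.22027982e-02, -4.92163145e-05,  5.14362799e-03]), 'grip_width': 1.0015866388554162}
side {'fx': 485.64926123928933, 'fy': 485.64926123928933, 'cx': 283.9326371178895, 'cy': 204.44149375463243, 'k1': -0.031236514167546567, 'world_to_cam': [[0.9423, -0.3344, 0.0123, -586.9029], [-0.2419, -0.7062, -0.6654, 213.4871], [0.2313, 0.6241, -0.7464, 1020.057], [0.0, 0.
[... 389 characters left out ...]
'fx': 407.99202845754195, 'fy': 407.99202845754195, 'cx': 284.62212588671287, 'cy': 206.58590028335422, 'k1': -0.07028223217895661, 'world_to_cam': [[0.078, -0.997, -0.0027, -70.5753], [-0.9755, -0.0757, -0.2068, 633.2084], [0.2059, 0.0188, -0.9784, 1130.7], [0.0, 0.0, 0.0, 1.0]]}
bottle [([386.4, 250.1], 0.88), ([391.8, 211.0], 0.57)]
bottle_cap [([385.2, 250.2], 0.75), ([392.1, 216.2], 0.74)]
case [([194.7, 243.7], 0.77)]
flap [([186.5, 256.2], 0.78)]
flap_tab [([185.2, 256.2], 0.94), ([383.5, 251.3], 0.43)]
carton [([376.2, 252.4], 0.88)]
squeeze [([368.8, 255.4], 0.64)]
candles [([406.6, 249.4], 0.87), ([370.9, 255.9], 0.24)]
tape [([313.3, 162.6], 0.88)]
tin [([279.5, 175.4], 0.78)]
1.1
```

View pics/side0.png

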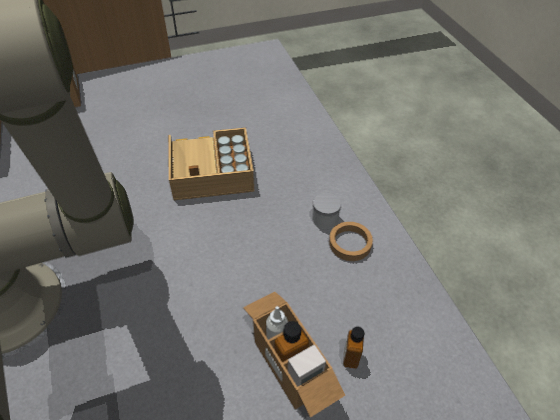

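View pics/top0.png

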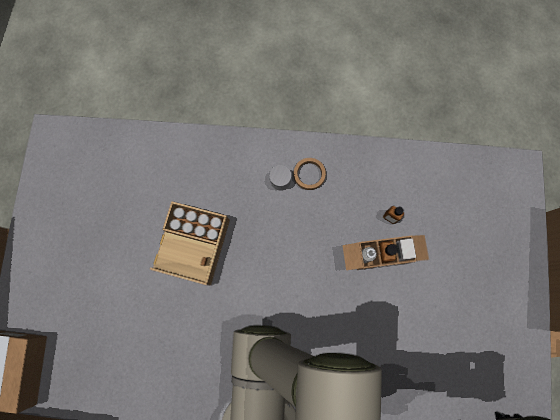

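```bash
cat > h.py <<'E'
import numpy as np, cv2
from scipy.optimize import least_squares
from scipy.spatial.transform import Rotation as R
from rig import ctrl
def cal(n):
    c=ctrl.get_calibration(n); return c,np.array(c["world_to_cam"])
def proj(P,n):
    c,T=cal(n); P=np.atleast_2d(P); q=P@T[:3,:3].T+T[:3,3]
    s=q[:,:2]/q[:,2:]; r2=(s**2).sum(1,keepdims=True); s=s*(1+c["k1"]*r2)
    return s*[c["fx"],c["fy"]]+[c["cx"],c["cy"]]
def atz(uv,n,z):
    c,T=cal(n); s0=(np.array(uv)-[c["cx"],c["cy"]])/[c["fx"],c["fy"]]; s=s0.copy()
    for _ in range(20): s=s0/(1+c["k1"]*(s**2).sum())
    d=T[:3,:3].T@np.r_[s,1]; o=-T[:3,:3].T@T[:3,3]
    return o+d*(z-o[2])/d[2]
def tri(us,ut):
    f=lambda p: np.r_[(proj(p,"side")[0]-us),(proj(p,"top")[0]-ut)]
    r=least_squares(f,[500,0,50]); return r.x,np.abs(r.fun).max()
def crop(im,u,v,w,h,k,name):
    im=im[v:v+h,u:u+w,::-1]; cv2.imwrite("pics/"+name,cv2.resize(im,None,fx=k,fy=k,interpolation=cv2.INTER_CUBIC))
E
python3 - <<'E'
from h import *
s=cv2.imread("pics/side0.png")[:,:,::-1];t=cv2.imread("pics/top0.png")[:,:,::-1]
A=np.zeros((600,800,3),np.uint8)
def z(im,u,v,w,h,k): return cv2.resize(im[v:v+h,u:u+w],None,fx=k,fy=k,interpolation=cv2.INTER_CUBIC)
crop(s,160,120,100,85,8,"s_case.png");crop(t,145,195,90,95,6,"t_case.png")
crop(s,235,285,140,130,4,"s_cart.png");crop(t,325,195,110,80,7,"t_cart.png")
for a,b,c in [("tab",[194.7,171],[206,261]),("tabdet",[194.7,155.8],[185.2,256.2]),("cap",[292,328],[391,250]),("small",[358,333],[398,211])]:
    print(a,tri(np.array(b),np.array(c)))
E
```

```text
tab (array([458.35222816, 188.845997  ,  77.08939732]), np.float64(0.5125914624788379))
tabdet (array([469.7109133 , 251.93935526,  68.61891592]), np.float64(0.23140344949007385))
cap (array([ 523.21451165, -316.57978976,  147.18417195]), np.float64(0.03884664606999877))
small (array([ 641.21150569, -344.57888382,  103.9750363 ]), np.float64(0.07902163689291797))
```

View pics/s_case.png

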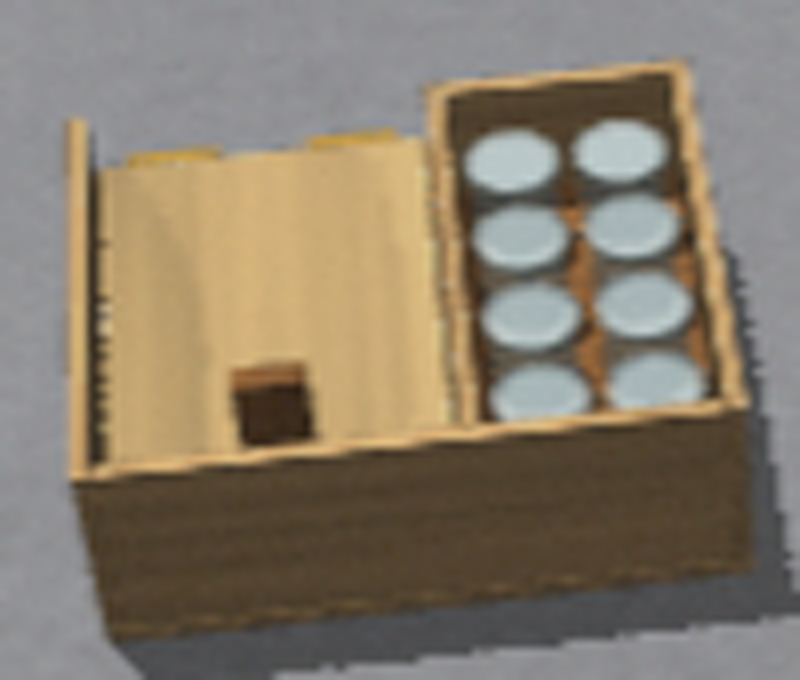

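View pics/t_case.png

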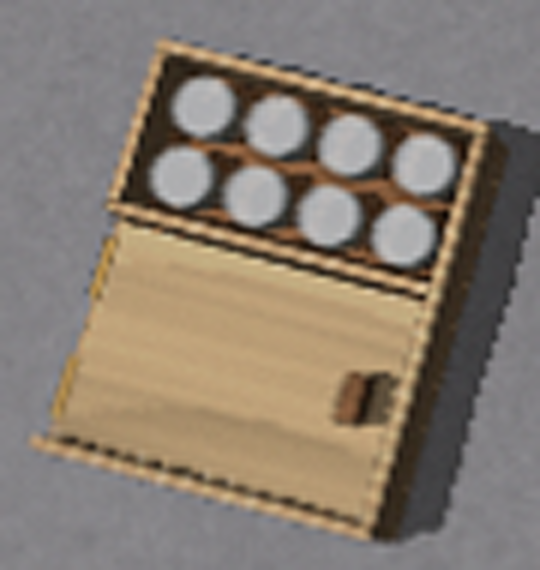

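View pics/s_cart.png

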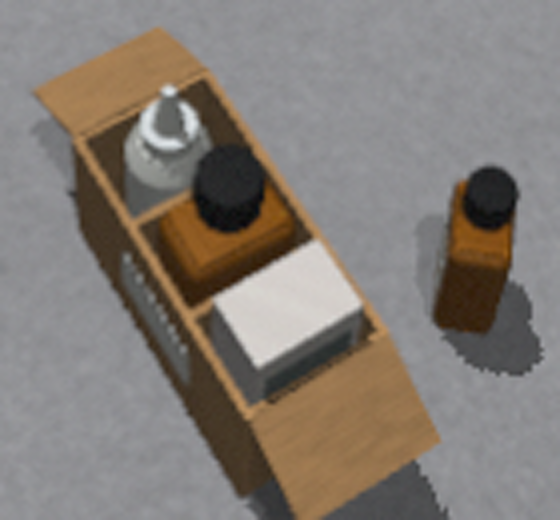

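View pics/t_cart.png

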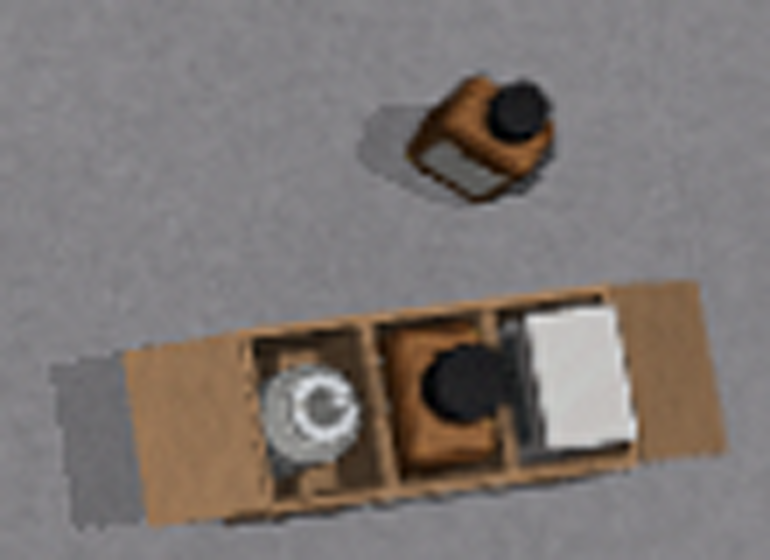

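```bash
cat > fit.py <<'E'
from h import *
def up(p,u,v,k): return (np.array(p,float)+.5)/k-.5+[u,v]
def fit(model,obs):
    # obs: list (cam, xyz local, uv)
    def f(q):
        c,s=np.cos(q[2]),np.sin(q[2]); o=[]
        for n,l,uv in obs:
            o.append(proj([q[0]+c*l[0]-s*l[1],q[1]+s*l[0]+c*l[1],l[2]+q[3]],n)[0]-uv)
        return np.ravel(o)
    r=least_squares(f,model,loss="soft_l1"); return r.x,np.round(f(r.x).reshape(-1,2),1).tolist()
X,Y=103,85
o=[("side",(sx*X,sy*Y,z),up(p,160,120,8)) for sx,sy,z,p in [(-1,-1,74,(75,480)),(1,-1,74,(748,405)),(1,1,74,(688,65)),(-1,1,74,(75,120)),(-1,-1,0,(110,638)),(1,-1,0,(750,570))]]
o+=[("top",(sx*X,sy*Y,z),up(p,145,195,6)) for sx,sy,z,p in [(1,1,74,(162,42)),(1,-1,74,(488,128)),(-1,1,74,(35,440)),(-1,-1,74,(378,538))]]
print("case",fit([470,230,-.3,0],o))
X,Y=37,77
o=[("side",(sx*X,sy*Y,95),up(p,235,285,4)) for sx,sy,p in [(-1,1,(75,140)),(1,1,(208,70)),(1,-1,(383,335)),(-1,-1,(250,412))]]
o+=[("top",(sx*X,sy*Y,95),up(p,325,195,7)) for sx,sy,p in [(1,1,(240,332)),(1,-1,(605,290)),(-1,-1,(635,465)),(-1,1,(270,505))]]
print("carton",fit([520,-300,.1,0],o))
E
python3 fit.py
python3 - <<'E'
from h import *
s=cv2.imread("pics/side0.png");t=cv2.imread("pics/top0.png")
a=cv2.resize(s[315:350,275:310],None,fx=16,fy=16,interpolation=cv2.INTER_NEAREST)[:, :390]
a=cv2.resize(s[315:350,275:310],(390,390),interpolation=cv2.INTER_NEAREST)
b=cv2.resize(t[235:270,370:405],(390,390),interpolation=cv2.INTER_NEAREST)
cv2.imwrite("pics/caps.png",np.hstack([a,b]))
for n,im,(u,v,w,h) in [("side",s,(275,315,35,30)),("top",t,(375,235,30,30))]:
    g=im[v:v+h,u:u+w].max(2); 
    print(n); print("\n".join(" ".join("%3d"%x for x in r) for r in g[::1,:]) if n=="top" else "")
E
```

```text
case (array([ 5.08272057e+02,  2.46085220e+02, -1.78459777e-01,  2.36417298e+00]), [[-0.2, 0.1], [0.7, 0.4], [0.6, -0.9], [-0.5, -0.3], [0.3, 1.0], [1.5, 0.5], [-0.3, -0.3], [0.7, -0.2], [-1.1, 1.7], [-1.4, 1.2]])
carton (array([ 5.23524305e+02, -3.18249900e+02,  1.98924664e-01, -2.12801670e+00]), [[-0.2, -0.4], [0.5, -0.5], [2.5, -0.0], [-0.3, 2.3], [-1.1, 0.3], [0.0, -0.4], [0.4, 0.5], [-1.3, 1.8]])
side

top
130 132 131 130 126 128 132 132 132 133 132 129 129 126 129 134 135 128 133 131 131 130 130 133 136 135 133 131 134 136
131 132 134 131 128 131 130 133 131 131 130 130 130 130 130 136 135 134 136 133 135 133 135 138 135 135 138 147 150 146
128 131 131 133 130 132 130 129 126 134 135 132 132 130 130 132 138 135 136 146 151 149 156 155 158 159 159 160 159 138
128 130 132 133 131 133 134 130 128 133 135 143 147 145 148 156 164 164 161 166 168 153 133 116 100  97  79  46  42  44
129 128 134 139 142 147 146 157 162 163 162 161 163 150 132 119  99  88  94 127 100  40  40  43  43  64  77  79  93 115
161 161 161 162 161 156 122  99 102  92  69  58  36  41  41  48  55  58  89 147 126  
[... 2214 characters left out ...]
 141  65  50  82 126 148 141 127 116 103  84  84  86  90  89  60  53 137 123  86  81  80  79  80  86
 66  66  62  61 109 146  83  39  65  91  98 100  91  90  86  83  80  76  73  58  54  58 130 124  82  64  57  55  54  58
 65  65  66  60 107 144  90  40  40  44  52  50  43  41  38  39  43  46  57  63  54  60 110 128  90  83  89 101 103 112
 66  67  64  60  93 133 110  31  39  44  33  34  37  54  66  73  74  82  87  96  96 105 136 161 143 140 136 150 153 146
 63  62  61  59  77 127 131  54  73  83  73  83  93  99 114 120 122 130 129 145 160 159 150 147 146 127  99  86  85  73
 67  73  80  82  99 135 148 120 122 128 133 145 161 159 153 148 149 137 109  92 114 113  91  78  78  78  83  83  86 100
```

View pics/caps.png

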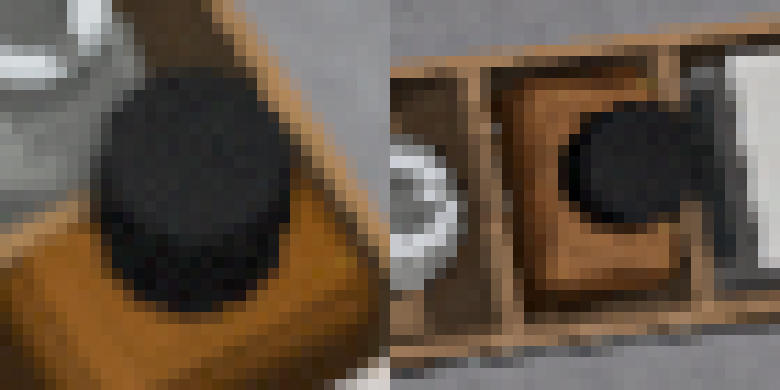

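```bash
cat > ov.py <<'E'
from h import *
import sys
def world(q,l):
    c,s=np.cos(q[2]),np.sin(q[2]); l=np.atleast_2d(l).astype(float)
    return np.c_[q[0]+c*l[:,0]-s*l[:,1],q[1]+s*l[:,0]+c*l[:,1],l[:,2]]
def box(X,Y,z0,z1):
    p=lambda a,b,z:(a*X,b*Y,z); L=[]
    for z in (z0,z1): L.append([p(-1,-1,z),p(1,-1,z),p(1,1,z),p(-1,1,z),p(-1,-1,z)])
    return L
def draw(im,n,q,polys,u,v,w,h,k,name=None,col=(0,0,255)):
    im=cv2.resize(im[v:v+h,u:u+w],None,fx=k,fy=k,interpolation=cv2.INTER_CUBIC) if name is not None or True else im
    for L in polys:
        # densify
        P=world(q,L); uv=(proj(P,n)-[u,v]+.5)*k-.5
        cv2.polylines(im,[np.round(uv*8).astype(int).reshape(-1,1,2)],False,col,1,cv2.LINE_AA,3)
    return im
E
python3 - <<'E'
from ov import *
print(tri(np.array([292.1,328.]),np.array([392.4,249.1])))
s=cv2.imread("pics/side0.png");t=cv2.imread("pics/top0.png")
q=[508.3,246.1,-.178]
tab=[[(-53,-72,56),(-29,-72,56)],[(-53,-72,86),(-29,-72,86)],[(-53,-62,86),(-29,-62,86)]]
C=box(103,85,0,74)+[[(13,85,74),(13,-85,74)],[(-97,85,49),(13,85,49)]]
a=draw(s,"side",q,C,160,120,100,85,4);b=draw(t,"top",q,C,140,195,100,85,4)
cv2.imwrite("pics/ov1.png",np.hstack([a,b]))
q=[523.5,-318.2,.199]
C=box(37,77,0,95)+[[(-33,-25,95),(33,-25,95)],[(-33,25,95),(33,25,95)]]
th=np.linspace(0,6.3,30)
C+= [list(zip(15*np.cos(th),15*np.sin(th),np.full(30,150.)))]
a=draw(s,"side",q,C,235,285,100,120,4);b=draw(t,"top",q,C,340,205,100,120,4)
cv2.imwrite("pics/ov2.png",np.hstack([a,b]))
E
```

```text
(array([ 523.3125492 , -318.83096961,  151.68208371]), np.float64(0.7132396840484319))
```

View pics/ov1.png

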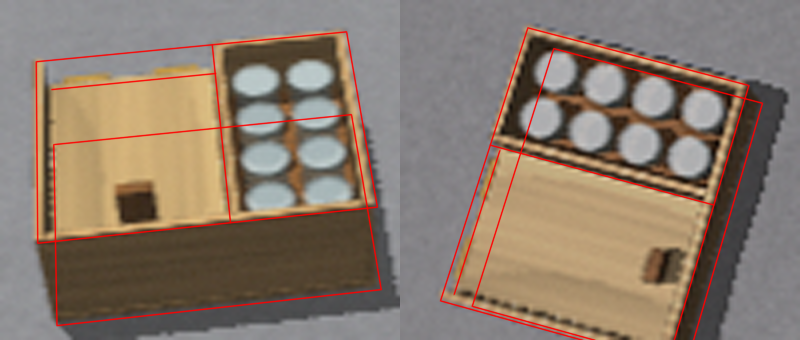

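View pics/ov2.png

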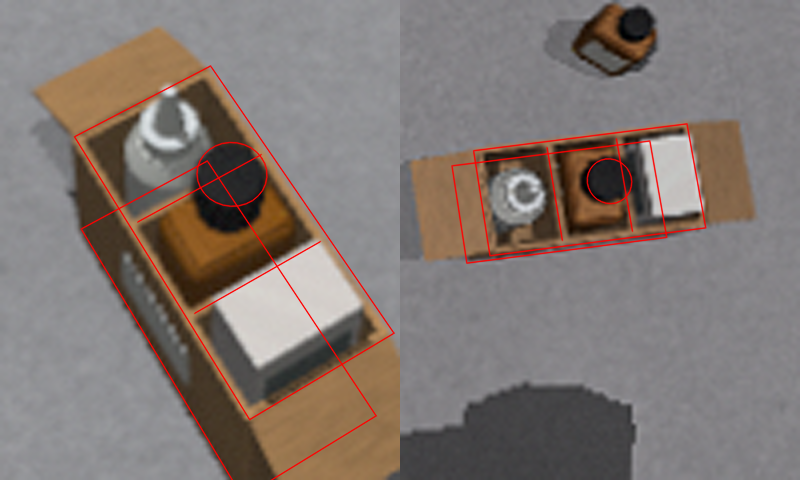

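Run:
```python
from ov import *
s=ctrl.sense(); r=R.from_quat(np.roll(s["ee_rot"],-1)); print(np.round(r.as_matrix(),3), s["time_s"], s["eef_pos"])
q=[508.3,246.1,-.178]
for n,l in [("tab",(-41,-63,77)),("hinge",(-41,79,53)),("nest",(-41,0,6))]: print(n,world(q,l))
for z in (86,): print("tabtop",atz([194.2,166],"side",86),atz([203.5,261.5],"top",86), proj(world(q,[(-41,-63,86)]),"top"),proj(world(q,[(-41,-63,86)]),"side"))
```

```text
[[-0.969 -0.     0.247]
 [-0.247 -0.    -0.969]
 [ 0.    -1.     0.   ]] 1.1 [ 129.78189252 -508.71291948  231.30186213]
tab [[456.79293251 191.35493631  77.        ]]
hinge [[481.93566967 331.11130564  53.        ]]
nest [[467.94780886 253.3595227    6.        ]]
tabtop [458.98033274 197.04438757  86.        ] [457.30419306 193.9169452   86.        ] [[204.37806774 261.75606069]] [[193.82590148 167.73514216]]
```

```bash
cat >> h.py <<'E'
def state():
    s=ctrl.sense(); return s,np.array(s["eef_pos"]),R.from_quat(np.roll(s["ee_rot"],-1))
def to(target,Rt=None):
    """shift (cm) & turn (rad) in tool axes from measured pose to world target"""
    s,p,r=state(); d=r.inv().apply(np.array(target)-p)/10
    w=(r.inv()*Rt).as_rotvec() if Rt is not None else np.zeros(3)
    return np.round(np.r_[d,w],3).tolist()
def rot(y,z):
    "tool orientation from approach dir y and jaw dir z"
    y=np.array(y,float);y/=np.linalg.norm(y); z=np.array(z,float); z-=y*(y@z); z/=np.linalg.norm(z)
    return R.from_matrix(np.c_[np.cross(y,z),y,z])
E
cat >> ov.py <<'E'
CASE=[508.0,247.0,-.178]
cx=np.array([np.cos(-.178),np.sin(-.178),0]); cy=np.array([np.sin(.178),np.cos(.178),0])
E
python3 - <<'E'
from ov import *
print(to([457,193,230],rot([0,0,-1],cx)), to([400,-50,230],rot([0,0,-1],cx)))
E
```

```text
[-49.054, 0.128, -59.903, -0.0, -1.143, 0.0] [-37.524, 0.129, -37.767, -0.0, -1.143, 0.0]
```

```bash
python3 -m inch '[-25,0.1,-24,0,-0.4,0, -25,0.1,-24,0,-0.6,0, -25,0.1,-24,0,-0.7,0, -25,0.1,-24,0,-0.8,0, -25,0.1,-24,0,-0.8,0, -25,0.1,-24,0,-0.8,0, -25,0.1,-24,0,-0.8,0, -25,0.1,-24,0,-0.8,0]' 0.06 20
python3 - <<'E'
from ov import *
s,p,r=state();print(p,np.round(s["joints"],3),np.round(r.as_matrix(),3))
print(to([457,193,230],rot([0,0,-1],cx)))
E
```

```text
time_s: 1.77
eef_pos: [306.2, -223.8, 230.6]
ee_rot: [-0.355, 0.355, -0.611, 0.612]
force: [1.2, -0.4, -0.3]
grip_width: 0.467
[ 306.24324899 -223.75858155  230.57004979] [-0.943 -0.017  1.887  0.     1.271 -0.424] [[-0.496  0.001  0.869]
 [-0.869 -0.001 -0.496]
 [ 0.    -1.     0.001]]
[-43.669, 0.038, -7.56, -0.001, -0.341, 0.0]
```

```bash
python3 -m inch '[-43.7,0,-7.6,0,-0.34,0, -43.7,0,-7.6,0,-0.34,0, -43.7,0,-7.6,0,-0.34,0, -43.7,0,-7.6,0,-0.34,0, -43.7,0,-7.6,0,-0.34,0, -43.7,0,-7.6,0,-0.34,0, -43.7,0,-7.6,0,-0.34,0, -43.7,0,-7.6,0,-0.34,0]'
python3 - <<'E'
from ov import *
s,p,r=state();print(p,np.round(s["joints"],3),np.round(r.as_matrix(),3))
print(to([457,193,150],rot([0,0,-1],cx)))
E
```

```text
time_s: 2.43
eef_pos: [419.9, 90.0, 230.6]
ee_rot: [-0.453, 0.453, -0.543, 0.543]
force: [0.5, -0.7, -0.2]
grip_width: 0.465
[419.85307269  89.98414004 230.60869667] [-0.063  0.1    1.764 -0.     1.277  0.118] [[-0.18   0.001  0.984]
 [-0.984 -0.    -0.18 ]
 [-0.    -1.     0.001]]
[-10.801, 8.063, 1.795, -0.001, -0.003, -0.0]
```

```bash
python3 -m inch '[-10.8,4,1.8,0,0,0, -10.8,8,1.8,0,0,0, -10.8,8,1.8,0,0,0, -10.8,8,1.8,0,0,0, -10.8,8,1.8,0,0,0, -10.8,8,1.8,0,0,0]'
python3 - <<'E'
from ov import *
s,p,r=state();print(p,np.round(s["joints"],3))
im=ctrl.capture("side"); crop(im,140,70,130,130,6,"side1.png")
im=ctrl.capture("top"); crop(im,140,200,120,100,6,"top1.png")
print(to([457,193,62],rot([0,0,-1],cx)))
E
```

```text
time_s: 2.93
eef_pos: [456.8, 190.4, 150.7]
ee_rot: [-0.453, 0.453, -0.543, 0.543]
force: [-0.9, -0.7, 1.9]
grip_width: 0.469
[456.79428099 190.35181249 150.71197811] [ 0.158  0.329  1.7   -0.     1.113  0.338]
[-0.315, 8.981, -0.109, -0.002, -0.004, -0.001]
```

View pics/side1.png

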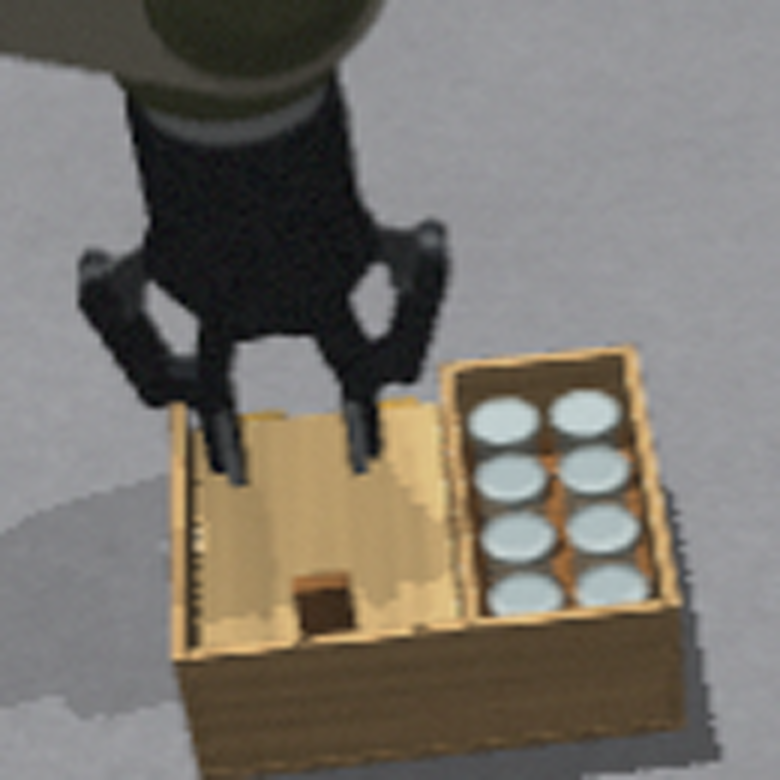

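View pics/top1.png

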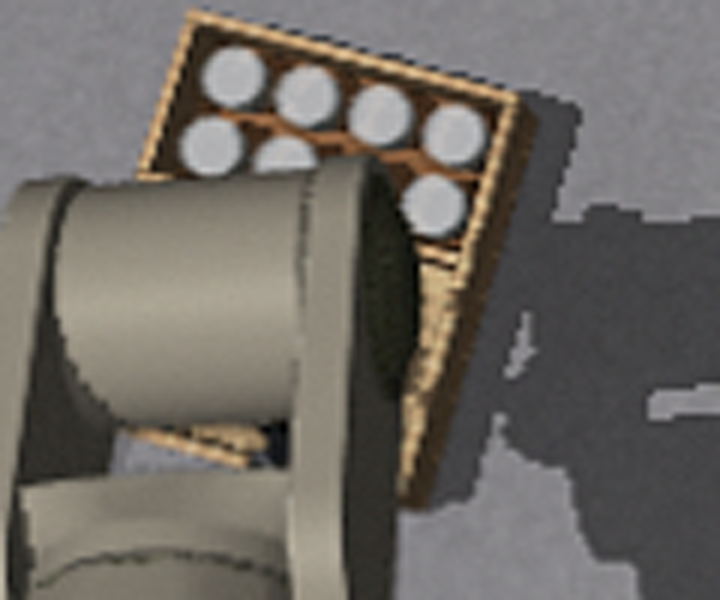

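Run:
```python
from ov import *
s,p,r=state()
print(p, (np.array([300,473])+.5)/6-.5+[140,70], proj([p-[0,0,-4]],"side"), proj([p],"side"))
print((proj([[457,193,86],[456,195,86]],"side")-[140,70]+.5)*6)
```

```text
[457.2971007  189.69691565 151.81425569] [189.58333333 148.41666667] [[190.43605288 146.50282721]] [[190.65933929 147.79556339]]
[[325.57603675 586.62886755]
 [322.08759789 583.94548318]]
```

```bash
python3 - <<'E'
from ov import *
print(to([458,194.5,62],rot([0,0,-1],cx)))
E
python3 -m inch '[-0.4,3,0,0,0,0, -0.4,6,0,0,0,0, -0.4,7.5,0,0,0,0, -0.4,8.4,0,0,0,0, -0.4,8.9,0,0,0,0, -0.4,8.9,0,0,0,0, -0.4,8.9,0,0,0,0]'
```

```text
[-0.48, 8.982, -0.038, -0.002, -0.004, -0.001]
time_s: 3.62
eef_pos: [458.3, 194.4, 62.6]
ee_rot: [-0.453, 0.452, -0.543, 0.544]
force: [-0.0, -0.5, 0.5]
grip_width: 0.471
```

Now close on the tab.

```bash
python3 -m inch '[0,0,0,0,0,0, 0,0,0,0,0,0, 0,0,0,0,0,0, 0,0,0,0,0,0, 0,0,0,0,0,0, 0,0,0,0,0,0]' 1 25
python3 - <<'E'
from ov import *
s,p,r=state();print(p,np.round(s["joints"],3),s["grip_width"]*85,s["force"])
im=ctrl.capture("side"); crop(im,140,70,130,130,6,"side2.png")
hinge=world(CASE,(-41,79,53))[0]; print("hinge",hinge)
# arc of point P (TCP +13 up) in tool axes
P0=world(CASE,(-41,-63,75))[0]
a=np.linspace(0,1.85,25)
rad=P0-hinge
out=[]
for t in a:
    q=R.from_rotvec(-cx*t)if False else R.from_rotvec(cx*-t)
    d=q.apply(rad)-rad
    out.append(r.inv().apply(d)/10)
print(np.round(np.c_[a,out],2))
E
```

```text
time_s: 4.12
eef_pos: [457.8, 194.7, 62.5]
ee_rot: [-0.453, 0.452, -0.543, 0.543]
force: [-3.5, -1.9, 7.1]
grip_width: 0.272
[457.76868535 194.65770038  62.53756397] [ 0.166  0.461  1.777 -0.     0.903  0.347] 23.114033958948536 [-3.49362427 -1.89360836  7.1290403 ]
hinge [481.63566967 332.01130564  53.        ]
[[ 0.000e+00  0.000e+00  0.000e+00  0.000e+00]
 [ 8.000e-02 -2.100e-01 -1.090e+00  0.000e+00]
 [ 1.500e-01 -5.100e-01 -2.150e+00  0.000e+00]
 [ 2.300e-01 -8.800e-01 -3.200e+00  0.000e+00]
 [ 3.100e-01 -1.340e+00 -4.210e+00  0.000e+00]
 [ 3.900e-01 -1.870e+00 -5.180e+00  0.000e+00]
 [ 4.600e-01 -2.480e+00 -6.100e+00 -0.000e+00]
 [ 5.400e-01 -3.150e+00 -6.980e+00 -0.000e+00]
 [ 6.200e-01 -3.890e+00 -7.810e+00 -0.000e+00]
 [ 6.900e-01 -4.690e+00 -8.570e+00 -0.000e+00]
 [ 7.700e-01 -5.550e+00 -9.270e+00 -1.000e-02]
 [ 8.500e-01 -6.460e+00 -9.900e+00 -1.000e-02]
 [ 9.200e-01 -7.410e+00 -1.046e+01 -1.000e-02]
 [ 1.000e+00 -8.410e+00 -1.095e+01 -1.000e-02]
 [ 1.080e+00 -9.440e+00 -1.135e+01 -1.000e-02]
 [ 1.160e+00 -1.050e+01 -1.168e+01 -2.000e-02]
 [ 1.230e+00 -1.158e+01 -1.192e+01 -2.000e-02]
 [ 1.310e+00 -1.267e+01 -1.208e+01 -2.000e-02]
 [ 1.390e+00 -1.378e+01 -1.216e+01 -3.000e-02]
 [ 1.460e+00 -1.489e+01 -1.215e+01 -3.000e-02]
 [ 1.540e+00 -1.599e+01 -1.205e+01 -3.000e-02]
 [ 1.620e+00 -1.708e+01 -1.187e+01 -4.000e-02]
 [ 1.700e+00 -1.816e+01 -1.161e+01 -4.000e-02]
 [ 1.770e+00 -1.921e+01 -1.126e+01 -4.000e-02]
 [ 1.850e+00 -2.023e+01 -1.084e+01 -5.000e-02]]
```

View pics/side2.png

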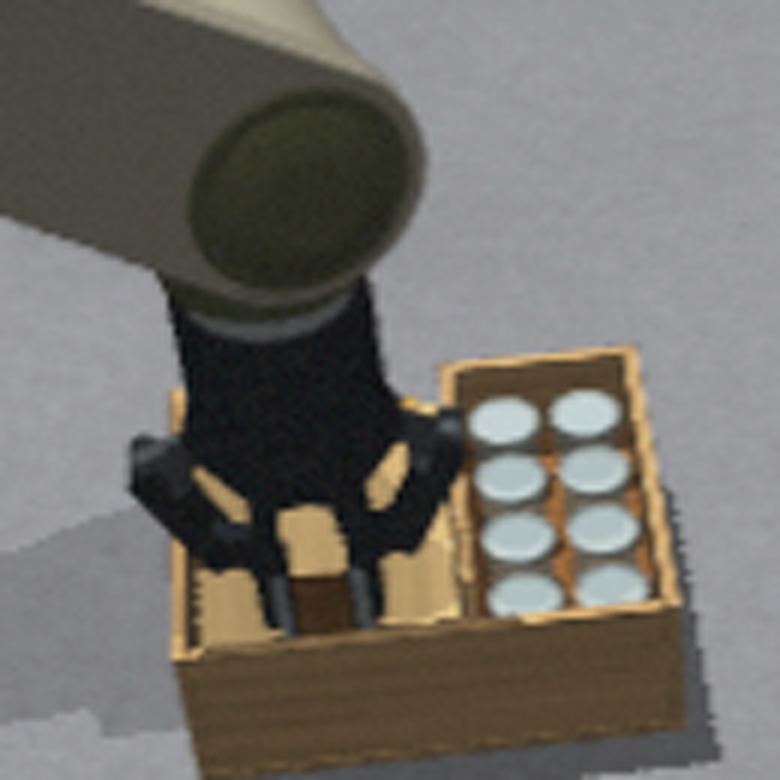

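```bash
python3 -m inch '[-0.21,-1.09,0,0,0,0, -0.51,-2.15,0,0,0,0, -0.88,-3.2,0,0,0,0, -1.34,-4.21,0,0,0,0, -1.87,-5.18,0,0,0,0, -2.48,-6.1,0,0,0,0, -3.15,-6.98,0,0,0,0, -3.89,-7.81,0,0,0,0]'
python3 - <<'E'
from ov import *
im=ctrl.capture("side"); crop(im,140,50,130,130,6,"side3.png")
s=ctrl.sense(); print(s["force"],s["wrist_torque"],s["eef_pos"],s["grip_width"])
E
```

```text
time_s: 4.83
eef_pos: [464.6, 233.2, 140.3]
ee_rot: [-0.453, 0.453, -0.543, 0.543]
force: [1.1, 0.0, -3.5]
grip_width: 0.274
[-4.25575989  0.03575198  1.02853206] [-0.57579231  0.60675415 -0.02775402] [464.93293536 234.49159704 141.64332977] 0.27372723769406215
```

View pics/side3.png

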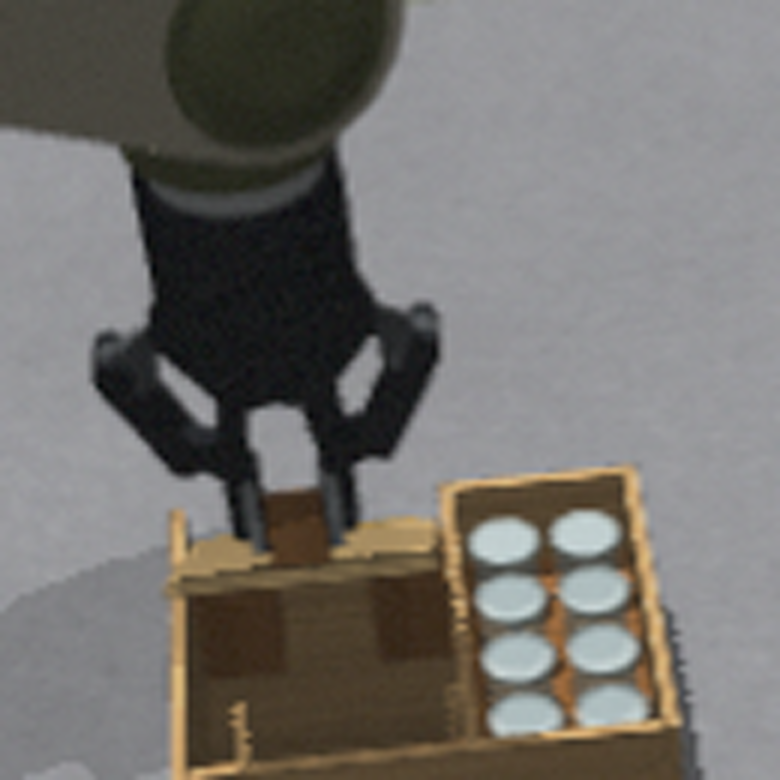

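```bash
python3 -m inch '[-0.8,-0.76,0,0,0,0, -1.66,-1.46,0,0,0,0, -2.57,-2.09,0,0,0,0, -3.52,-2.65,0,0,0,0, -4.52,-3.14,0,0,0,0, -5.55,-3.54,0,0,0,0, -6.61,-3.87,0,0,0,0, -7.69,-4.11,0,0,0,0]'
python3 - <<'E'
from ov import *
im=ctrl.capture("side"); crop(im,140,30,130,130,6,"side4.png")
s=ctrl.sense(); print(s["force"],s["wrist_torque"],s["eef_pos"],s["grip_width"],np.round(s["joints"],3))
E
```

```text
time_s: 5.55
eef_pos: [478.3, 309.3, 181.3]
ee_rot: [-0.453, 0.453, -0.543, 0.543]
force: [-0.7, -0.9, -0.6]
grip_width: 0.275
[-1.36839036 -1.05320735  5.28061848] [-0.47988488  0.32517587  0.05061578] [478.61056963 310.82716474 181.59302213] 0.2754250319074905 [3.700e-01 4.530e-01 1.430e+00 1.000e-03 1.258e+00 5.500e-01]
```

View pics/side4.png

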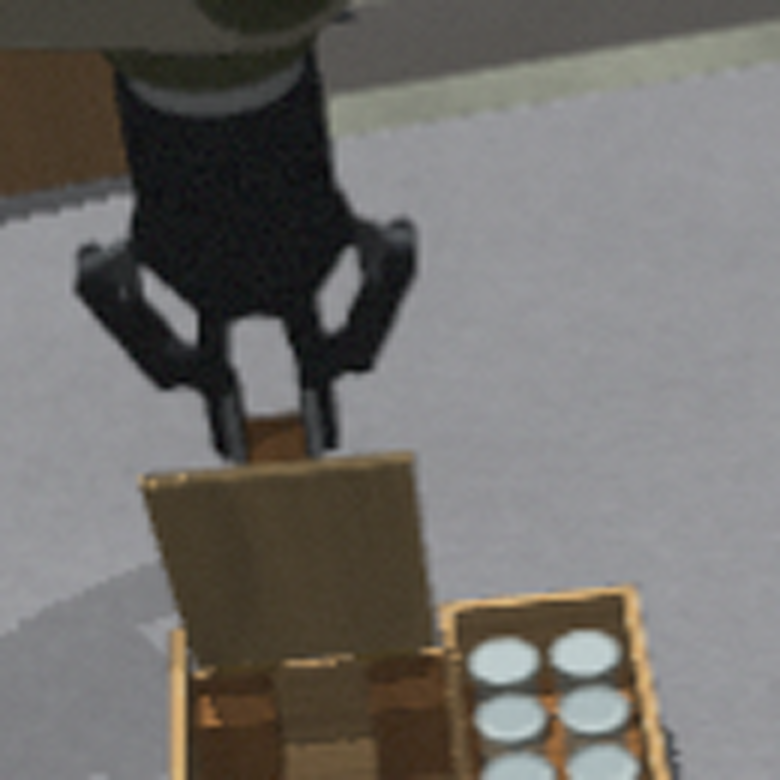

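```bash
python3 -m inch '[-1.09,-0.16,0,0,0,0, -2.2,-0.24,0,0,0,0, -3.31,-0.23,0,0,0,0, -4.41,-0.13,0,0,0,0, -5.5,0.05,0,0,0,0, -6.58,0.31,0,0,0,0, -7.5,0.62,0,0,0,0, -7.8,0.75,0,0,0,0]'
python3 - <<'E'
from ov import *
im=ctrl.capture("side"); crop(im,140,30,130,130,6,"side5.png")
s=ctrl.sense(); print(s["force"],s["wrist_torque"],s["eef_pos"],s["grip_width"],np.round(s["joints"],3))
E
```

```text
time_s: 6.27
eef_pos: [492.4, 387.2, 174.1]
ee_rot: [0.454, -0.452, 0.543, -0.543]
force: [-2.8, 2.2, 10.1]
grip_width: 0.276
[-1.89422225  2.68891741  8.07984412] [0.19990645 0.45361965 0.02405684] [492.40430381 387.23183483 174.08065313] 0.27775513238387006 [0.479 0.58  1.249 0.002 1.31  0.658]
```

View pics/side5.png

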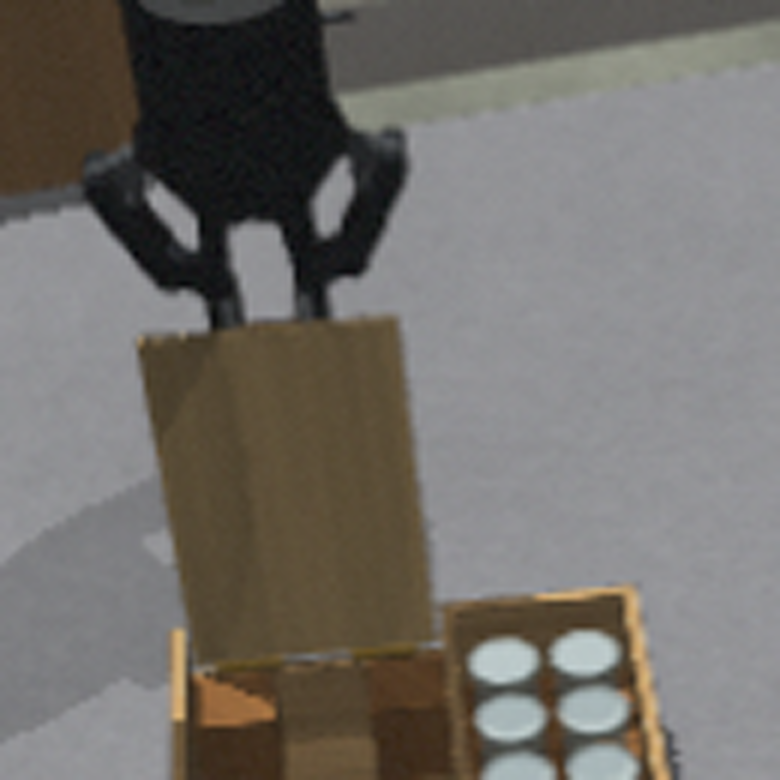

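```bash
python3 -m inch '[0,0,0,0,0,0, 0,0,0,0,0,0, 0,0,0,0,0,0, 0,0,0,0,0,0, 0,0,0,0,0,0]' 0.06 25;  python3 -m inch '[0,-2,0,0,0,0, 0,-5,0,0,0,0, 0,-8,0,0,0,0, 0,-10,0,0,0,0, 0,-10,0,0,0,0]'
python3 - <<'E'
from ov import *
im=ctrl.capture("side"); crop(im,140,30,130,130,6,"side6.png")
im=ctrl.capture("top"); crop(im,120,180,130,100,6,"top6.png")
s=ctrl.sense(); print(s["force"],s["eef_pos"],np.round(s["joints"],3))
print(to([400,0,290],rot([0,0,-1],cx)))
E
```

```text
time_s: 6.73
eef_pos: [492.4, 385.1, 173.0]
ee_rot: [0.453, -0.453, 0.543, -0.543]
force: [0.1, 0.4, 0.1]
grip_width: 0.467
time_s: 7.15
eef_pos: [493.4, 385.7, 278.0]
ee_rot: [-0.456, 0.45, -0.543, 0.544]
force: [0.6, -0.3, 0.2]
grip_width: 0.466
[-0.61994107 -0.19912286 -0.58335715] [492.43477968 385.1600864  273.0698353 ] [0.477 0.521 1.087 0.    1.533 0.658]
[39.55, -1.709, -2.152, -0.0, -0.003, -0.0]
```

View pics/side6.png

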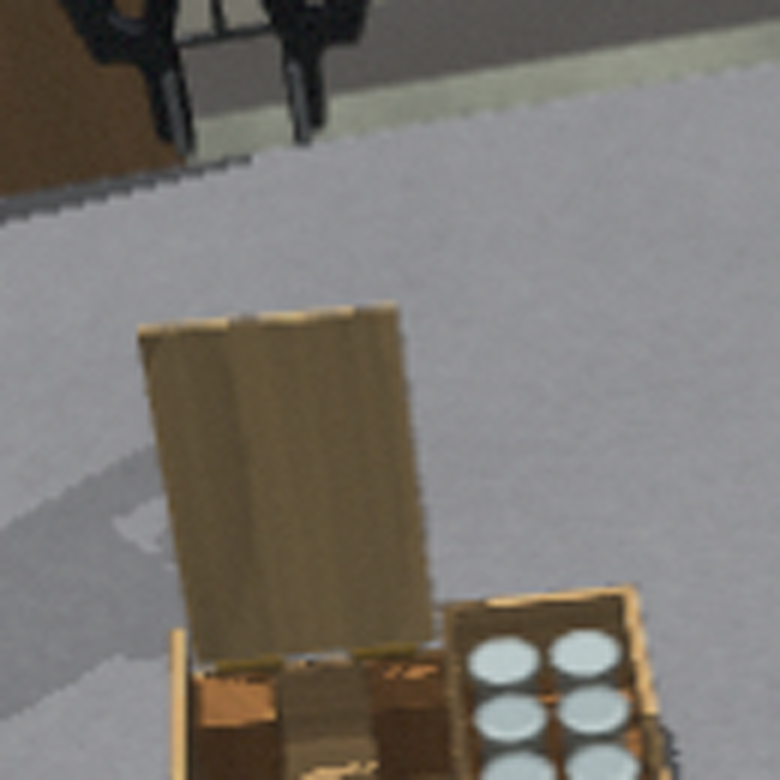

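View pics/top6.png

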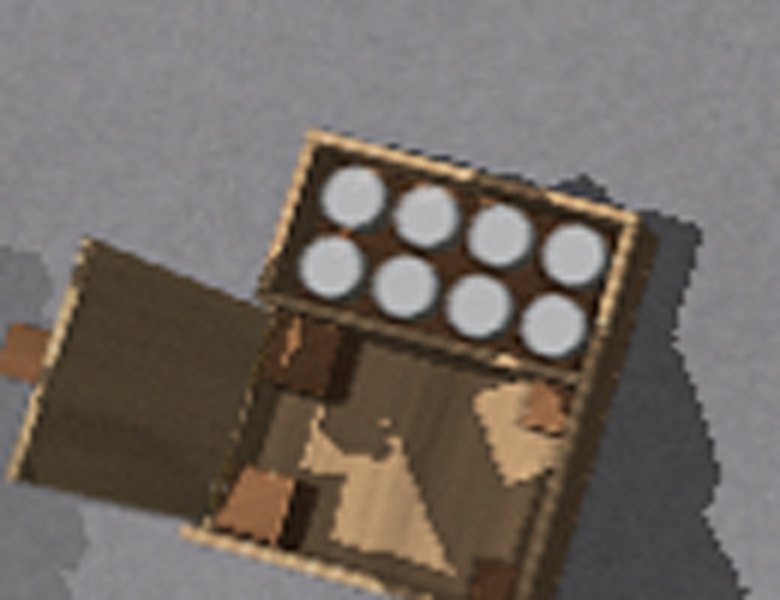

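```bash
python3 -m inch '[39.5,-2,-2.1,0,0,0, 39.5,-2,-2.1,0,0,0, 39.5,-2,-2.1,0,0,0, 39.5,-2,-2.1,0,0,0, 39.5,-2,-2.1,0,0,0, 39.5,-2,-2.1,0,0,0.2, 39.5,-2,-2.1,0,0,0.3, 39.5,-2,-2.1,0,0,0.4]'
python3 - <<'E'
from ov import *
s,p,r=state(); print(s["force"],s["eef_pos"],np.round(s["joints"],3),np.round(r.as_matrix(),2))
E
```

```text
time_s: 7.92
eef_pos: [419.3, 81.5, 287.6]
ee_rot: [0.53, -0.365, 0.608, -0.465]
force: [1.9, -0.3, -0.7]
grip_width: 0.472
[ 1.88752287 -0.32760767 -0.66202566] [419.34732027  81.52726216 287.61423892] [-0.278  0.013  1.738  0.311  1.435 -0.147] [[-0.17  0.05  0.98]
 [-0.94  0.3  -0.18]
 [-0.3  -0.95 -0.01]]
```

```bash
cat > fk.py <<'E'
import numpy as np
from scipy.spatial.transform import Rotation as R
from scipy.optimize import least_squares
D=[([-1.54438646,.313450407,1.49846116,0,1.33102195,-.223410933],(129.78,-508.71,231.30)),
([-.943,-.017,1.887,0,1.271,-.424],(306.24,-223.76,230.57)),
([-.063,.1,1.764,0,1.277,.118],(419.85,89.98,230.61)),
([.158,.329,1.7,0,1.113,.338],(456.79,190.35,150.71)),
([.37,.453,1.43,.001,1.258,.55],(478.6,310.8,181.6)),
([.479,.58,1.249,.002,1.31,.658],(492.4,387.2,174.08)),
([.477,.521,1.087,0,1.533,.658],(492.43,385.16,273.07)),
([-.278,.013,1.738,.311,1.435,-.147],(419.35,81.53,287.61))]
y=lambda a:R.from_euler('y',a); z=lambda a:R.from_euler('z',a)
def fk(j,p,full=False):
    h,a1,L1,a3,L2,o1,o2,a5,Dt=p
    r=z(j[0])
    P=[np.array([0,0,h])]
    P.append(P[-1]+r.apply([a1,0,0])); r=r*y(j[1])
    P.append(P[-1]+r.apply([0,0,L1])); r=r*y(j[2])
    P.append(P[-1]+r.apply([a3,o1,L2])); r=r*z(j[3]) 
    P.append(P[-1]+r.apply([0,o2,0])); r=r*y(j[4])
    r=r*z(j[5]); P.append(P[-1]+r.apply([0,0,Dt]))
    return (P,r) if full else P[-1]
if __name__=="__main__":
    f=lambda p: np.r_[np.ravel([fk(j,p)-np.array(x) for j,x in D]), 0.001*(p-p0)]
    p0=np.array([180,0,500,0,450,100,0,0,250.])
    s=least_squares(f,p0); print(np.round(s.x,1)); print(np.round(s.fun[:-9].reshape(-1,3),1))
    np.save("fk.npy",s.x)
E
python3 fk.py
```

```text
[200.9   0.  438.7  38.8 397.5 116.2   0.    0.  254.6]
[[-0.   0.2 -0.4]
 [-0.  -0.3  0. ]
 [-0.   0.   0.1]
 [-0.   0.1  0. ]
 [ 0.1 -0.2  0. ]
 [ 0.1  0.1  0.1]
 [-0.   0.2  0.1]
 [-0.1  0.   0. ]]
```

```bash
cat > ik.py <<'E'
from fk import *
from ov import *
p=np.load("fk.npy")
_,r0=fk(D[0][0],p,True); Rm=R.from_quat([-.0880487,.7020692,-.70112568,.08814218])
C=r0.inv()*Rm
lo=np.array([-2.94,-.97,.19,-1.23,.02,-2.88]);hi=np.array([2.94,2.17,2.56,4.37,3.11,2.88])
def ik(pos,Rt,j0):
    def f(j):
        P,r=fk(j,p,True); return np.r_[(P[-1]-pos)/100,((r*C).inv()*Rt).as_rotvec()]
    s=least_squares(f,np.clip(j0,lo+.01,hi-.01),bounds=(lo,hi)); return s.x,np.abs(s.fun).max()
E
python3 - <<'E'
from ik import *
s,pp,r=state(); print(np.round(C.as_matrix(),2)); 
_,rr=fk(s["joints"],p,True); print(np.round((rr*C*r.inv()).as_rotvec(),3))
j=s["joints"]
for bx,by in [(400,40),(430,20),(450,0),(480,20),(420,-40),(500,0)]:
  for th in (15,10):
    t=np.radians(th); g=np.array([bx,by,82.]); a=np.cos(t)*cy-np.sin(t)*np.array([0,0,1])
    jj=np.array(j); path=[]
    for k in np.linspace(0,1,10):
        # rotate about bottle-ish pose: from down to a, at back-off 100
        ang=k*(np.pi/2-t); ap=R.from_rotvec(cx*ang).apply([0,0,-1])
        jj,e=ik(g+13*a-120*a+np.array([0,0,150*(1-k)]),rot(ap,cx),jj); path.append((np.round(jj,2),round(e,3)))
    jf,e=ik(g+13*a,rot(a,cx),jj); P,_=fk(jf,p,True)
    print(bx,by,th,"max path err",max(x[1] for x in path),"final",np.round(jf,2),round(e,3),"wrist",np.round(P[4]),"elbow",np.round(P[2]),np.round(P[3]))
E
```

```text
[[ 0. -0. -1.]
 [-1.  0. -0.]
 [ 0.  1. -0.]]
[ 0. -0. -0.]
400 40 15 max path err 0.0 final [-0.78  0.72  2.07  0.93  1.51 -1.28] 0.0 wrist [ 359. -190.  145.] elbow [ 206. -202.  531.] [ 359. -190.  145.]
400 40 10 max path err 0.0 final [-0.79  0.77  2.06  0.94  1.58 -1.32] 0.0 wrist [ 358. -194.  124.] elbow [ 217. -217.  515.] [ 358. -194.  124.]
430 20 15 max path err 0.0 final [-0.76  0.75  1.97  0.94  1.55 -1.22] 0.0 wrist [ 389. -210.  145.] elbow [ 216. -206.  523.] [ 389. -210.  145.]
430 20 10 max path err 0.0 final [-0.77  0.8   1.96  0.96  1.62 -1.25] 0.0 wrist [ 388. -214.  124.] elbow [ 226. -219.  507.] [ 388. -214.  124.]
450 0 15 max path err 0.0 final [-0.76  0.77  1.89  0.94  1.59 -1.18] 0.0 wrist [ 409. -230.  145.] elbow [ 221. -211.  515.] [ 409. -230.  145.]
450 0 10 max path err 0.0 final [-0.77  0.82  1.88  0.96  1.65 -1.21] 0.0 wrist [ 408. -234.  124.] elbow [ 230. -224.  500.] [ 408. -234.  124.]
480 20 15 max path err 0.0 final [-0.69  0.79  1.84  1.    1.58 -1.13] 0.0 wrist [ 439. -210.  145.] elbow [ 241. -197.  510.] [ 439. -210.  145.]
480 20 10 max path err 0.0 final [-0.7   0.84  1.83  1.03  1.64 -1.16] 0.0 wrist [ 438. -214.  124.] elbow [ 250. -209.  495.] [ 438. -214.  124.]
420 -40 15 max path err 0.0 final [-0.87  0.77  1.9   0.84  1.62 -1.21] 0.0 wrist [ 379. -270.  145.] elbow [ 196. -233.  517.] [ 379. -270.  145.]
420 -40 10 max path err 0.0 final [-0.88  0.82  1.89  0.86  1.68 -1.24] 0.0 wrist [ 378. -274.  124.] elbow [ 204. -247.  501.] [ 378. -274.  124.]
500 0 15 max path err 0.0 final [-0.69  0.82  1.76  1.    1.61 -1.09] 0.0 wrist [ 459. -230.  145.] elbow [ 246. -204.  501.] [ 459. -230.  145.]
500 0 10 max path err 0.0 final [-0.7   0.86  1.75  1.03  1.67 -1.11] 0.0 wrist [ 458. -234.  124.] elbow [ 255. -215.  486.] [ 458. -234.  124.]
```

Run:
```python
from ik import *
b=np.array([np.cos(.19),np.sin(.19),0])
print(to([523.3,-318.8,220],rot([0,0,-1],b)))
print(ik([523.3,-318.8,120],rot([0,0,-1],b),ctrl.sense()["joints"]))
```

```text
[37.769, -5.097, 17.433, -0.052, -0.368, -0.307]
(array([-7.38050373e-01,  6.03309963e-01,  1.35875238e+00, -2.73674144e-07,
        1.17953009e+00, -9.28050344e-01]), np.float64(7.536198154411977e-10))
```

```bash
python3 -m inch '[37.8,-5.1,17.4,-0.05,-0.37,-0.31, 37.8,-5.1,17.4,-0.05,-0.37,-0.31, 37.8,-5.1,17.4,-0.05,-0.37,-0.31, 37.8,-5.1,17.4,-0.05,-0.37,-0.31, 37.8,-5.1,17.4,-0.05,-0.37,-0.31, 37.8,-5.1,17.4,-0.05,-0.37,-0.31, 37.8,-5.1,17.4,-0.05,-0.37,-0.31, 37.8,-5.1,17.4,-0.05,-0.37,-0.31]' -0.18
python3 - <<'E'
from ik import *
b=np.array([np.cos(.19),np.sin(.19),0])
print(to([523.3,-318.8,220],rot([0,0,-1],b)))
E
```

```text
time_s: 8.58
eef_pos: [502.3, -238.0, 233.8]
ee_rot: [-0.544, 0.547, -0.449, 0.451]
force: [0.9, -0.0, 0.2]
grip_width: 0.59
[8.33, 1.422, 0.526, 0.003, 0.002, 0.005]
```

```bash
python3 -m inch '[8.3,1.4,0.5,0,0,0, 8.3,1.4,0.5,0,0,0, 8.3,1.4,0.5,0,0,0, 8.3,1.4,0.5,0,0,0, 8.3,1.4,0.5,0,0,0]'
python3 - <<'E'
from ik import *
b=np.array([np.cos(.19),np.sin(.19),0])
im=ctrl.capture("side"); crop(im,225,240,130,130,6,"side7.png")
im=ctrl.capture("top"); crop(im,325,180,130,100,6,"top7.png")
s,pp,r=state();print(pp)
print((proj([pp],"side")-[225,240]+.5)*6,(proj([pp],"top")-[325,180]+.5)*6)
print(to([523.3,-318.8,120],rot([0,0,-1],b)))
E
```

```text
time_s: 9.0
eef_pos: [523.1, -316.2, 221.2]
ee_rot: [-0.544, 0.547, -0.449, 0.451]
force: [0.8, 0.4, -0.3]
grip_width: 0.59
[ 523.43487927 -315.63450138  222.55031291]
[[411.41126007 394.30068262]] [[442.28516812 403.454782  ]]
[0.237, 10.257, -0.062, 0.001, 0.003, 0.007]
```

View pics/side7.png

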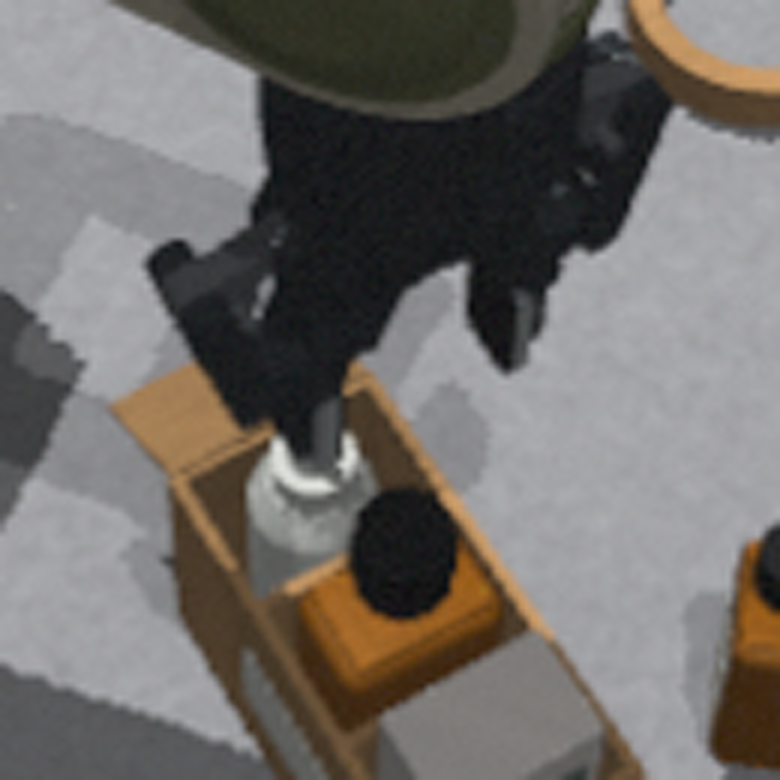

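View pics/top7.png

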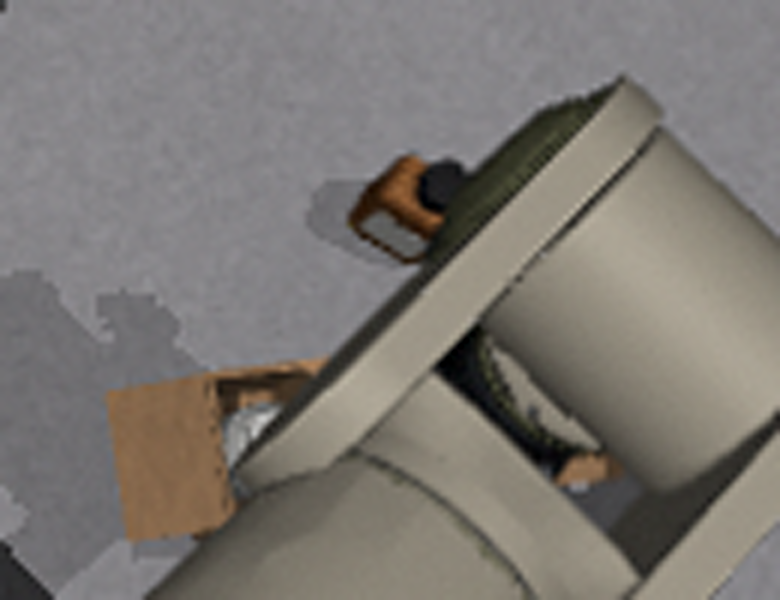

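```bash
python3 -m inch '[0.2,2,0,0,0,0, 0.2,3.5,0,0,0,0, 0.2,4.8,0,0,0,0, 0.2,4.8,0,0,0,0, 0.2,4.8,0,0,0,0]'
python3 - <<'E'
from ik import *
b=np.array([np.cos(.19),np.sin(.19),0])
im=ctrl.capture("side"); crop(im,225,240,130,130,6,"side8.png")
s,pp,r=state();print(pp)
print((proj([pp,[523.3,-318.8,150]],"side")-[225,240]+.5)*6)
# finger tip corners: half opening 25 + retract 4.5
for sg in (-1,1):
  print((proj([pp+sg*25*b+np.array([0,0,4.5])+k*11*np.array([-b[1],b[0],0]) for k in(-1,1)],"side")-[225,240]+.5)*6)
print(to([523.3,-318.8,120],rot([0,0,-1],b)))
E
```

```text
time_s: 9.52
eef_pos: [523.9, -318.3, 174.9]
ee_rot: [-0.544, 0.548, -0.448, 0.451]
force: [0.4, -0.4, 0.8]
grip_width: 0.59
[ 524.19453946 -318.71320887  175.61047847]
[[413.31877471 488.34463917]
 [408.05907866 532.98333255]]
[[356.20116826 553.31633627]
 [315.98431433 490.24588781]]
[[510.95673315 470.75572   ]
 [469.26486403 410.22170114]]
[-0.055, 5.561, -0.088, 0.0, 0.003, 0.008]
```

View pics/side8.png

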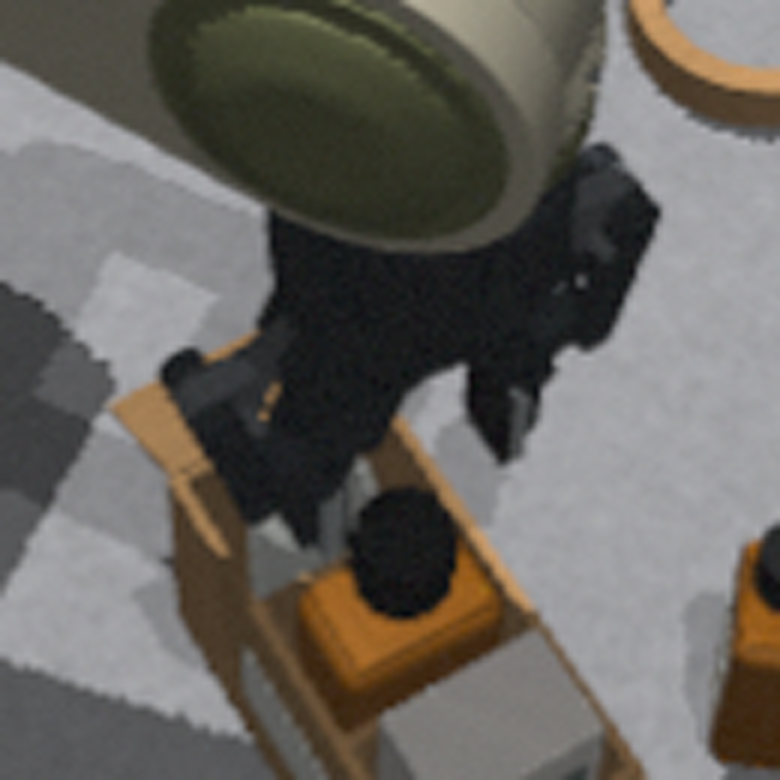

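```bash
python3 -m inch '[0,1.5,-0.1,0,0,0, 0,3,-0.1,0,0,0, 0,4.5,-0.1,0,0,0, 0,5.2,-0.1,0,0,0, 0,5.5,-0.1,0,0,0, 0,5.5,-0.1,0,0,0]'; python3 -m inch '[0,0,0,0,0,0, 0,0,0,0,0,0, 0,0,0,0,0,0, 0,0,0,0,0,0, 0,0,0,0,0,0, 0,0,0,0,0,0]' 1 50
python3 - <<'E'
from ik import *
s,pp,r=state();print(pp,s["grip_width"]*85,s["force"])
E
```

```text
time_s: 10.07
eef_pos: [523.1, -319.8, 119.9]
ee_rot: [-0.544, 0.548, -0.448, 0.452]
force: [-0.2, -0.4, 0.4]
grip_width: 0.593
time_s: 10.57
eef_pos: [523.5, -320.2, 120.7]
ee_rot: [-0.544, 0.547, -0.447, 0.452]
force: [1.3, 0.9, 6.3]
grip_width: 0.338
[ 523.51926596 -320.17285394  120.7331662 ] 28.756382731059592 [1.34660954 0.91030963 6.26630228]
```

```bash
python3 -m inch '[0,-1,0,0,0,0, 0,-3,0,0,0,0, 0,-5.5,0,0,0,0, 0,-8,0,0,0,0, 0,-11,0,0,0,0, 0,-14,0,0,0,0, 0,-17,0,0,0,0, 0,-18,0,0,0,0]'
python3 - <<'E'
from ik import *
s,pp,r=state();print(pp,s["grip_width"]*85,s["force"],np.round(s["joints"],2))
im=ctrl.capture("side"); crop(im,225,180,130,130,6,"side9.png")
print(to([420,60,260],rot([0,0,-1],cx)), ik([420,60,140],rot([0,0,-1],cx),s["joints"]))
E
```

```text
time_s: 11.23
eef_pos: [523.2, -318.9, 304.4]
ee_rot: [-0.543, 0.548, -0.446, 0.454]
force: [-0.1, -0.8, -1.7]
grip_width: 0.339
[ 523.20012744 -318.88144392  304.35650803] 28.832118443036013 [-0.05419625 -0.84494854 -1.72227927] [-0.74  0.48  1.08 -0.01  1.58 -0.93]
[-39.224, 3.888, -2.932, -0.005, 0.37, 0.012] (array([-1.35677155e-01,  1.97391243e-01,  1.90945584e+00, -3.84245668e-07,
        1.03474565e+00,  4.23229659e-02]), np.float64(1.117959613772257e-09))
```

View pics/side9.png

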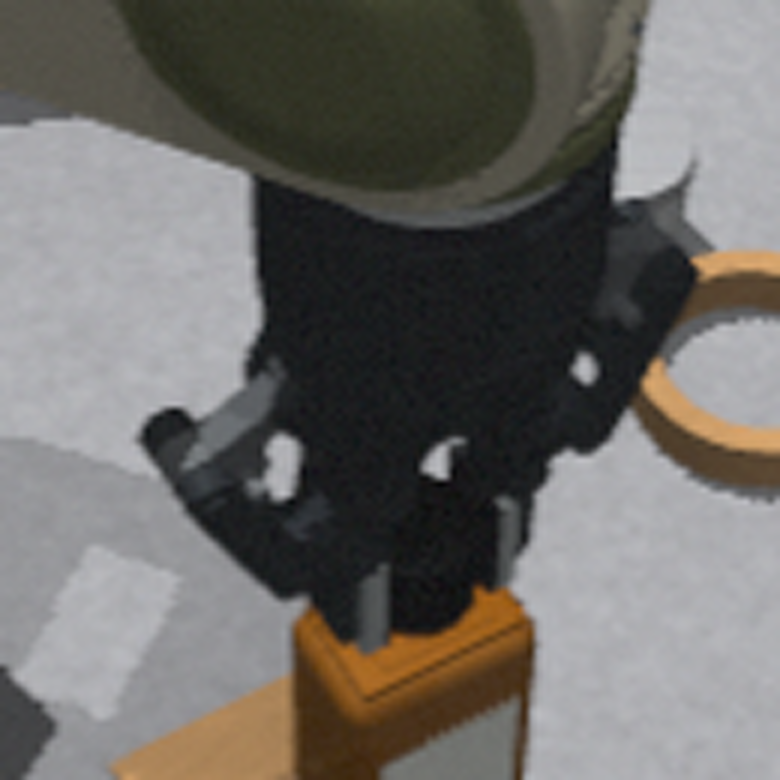

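```bash
python3 -m inch '[-2,0,-0.2,0,0.02,0, -5,0,-0.4,0,0.07,0, -9,0,-0.7,0,0.12,0, -13,0,-1,0,0.17,0, -17,0,-1.3,0,0.22,0, -21,0,-1.6,0,0.27,0, -25,0.4,-1.9,0,0.32,0, -29,0.8,-2.2,0,0.37,0]'
python3 - <<'E'
from ik import *
print(to([420,60,190],rot([0,0,-1],cx)))
E
```

```text
time_s: 11.95
eef_pos: [444.4, -36.3, 287.6]
ee_rot: [-0.451, 0.455, -0.542, 0.544]
force: [1.0, 0.8, -3.0]
grip_width: 0.332
[-9.095, 9.699, -4.129, 0.001, -0.003, 0.007]
```

```bash
python3 -m inch '[-3,2,-1.4,0,0,0, -6,4.5,-2.7,0,0,0, -8.3,7,-3.7,0,0,0, -9.1,9,-4.1,0,0,0, -9.1,10.5,-4.1,0,0,0, -9.1,12,-4.1,0,0,0, -9.1,12,-4.1,0,0,0, -9.1,12,-4.1,0,0,0]'
python3 - <<'E'
from ik import *
im=ctrl.capture("side"); crop(im,140,110,130,130,6,"side10.png")
im=ctrl.capture("top"); crop(im,190,210,130,100,6,"top10.png")
s,pp,r=state();print(pp,s["force"])
E
```

```text
time_s: 12.62
eef_pos: [420.9, 57.9, 167.6]
ee_rot: [-0.451, 0.456, -0.541, 0.544]
force: [0.2, -0.5, -1.9]
grip_width: 0.333
[421.88446919  57.72680956 168.95704689] [-0.5728858   0.35329892 -2.67238553]
```

View pics/side10.png

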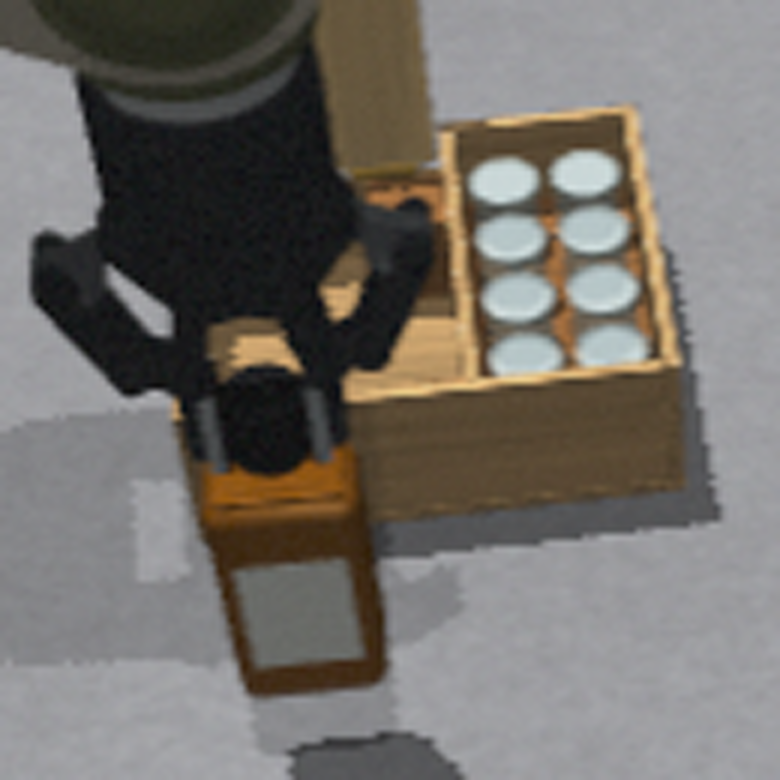

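View pics/top10.png

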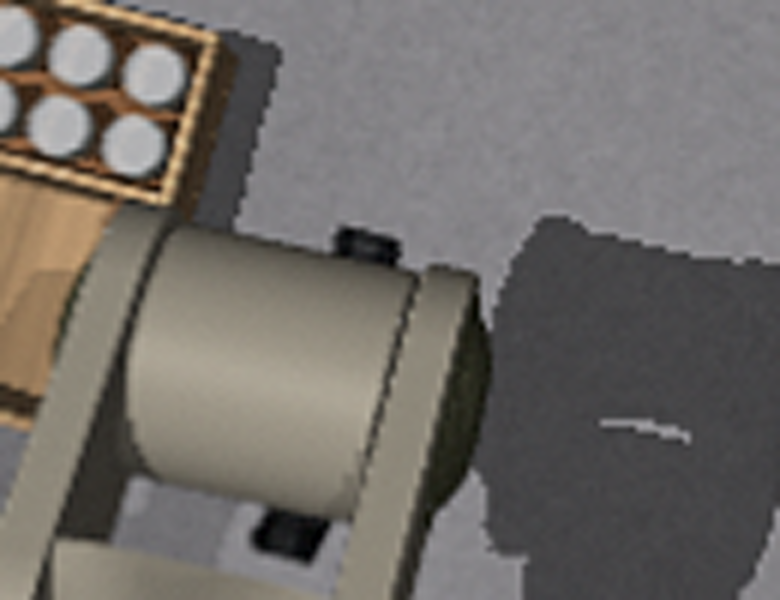

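```bash
python3 -m inch '[0,1,0,0,0,0, 0,2.2,0,0,0,0, 0,3.4,0,0,0,0, 0,4.2,0,0,0,0, 0,4.6,0,0,0,0, 0,4.8,0,0,0,0, 0,4.9,0,0,0,0, 0,4.9,0,0,0,0]'; python3 -m inch '[0,0.1,0,0,0,0, 0,0.1,0,0,0,0, 0,0.2,0,0,0,0, 0,0.2,0,0,0,0]'
```

```text
time_s: 13.38
eef_pos: [422.1, 57.5, 120.0]
ee_rot: [-0.452, 0.455, -0.54, 0.545]
force: [0.2, 0.1, -2.2]
grip_width: 0.339
time_s: 13.72
eef_pos: [421.8, 57.5, 117.6]
ee_rot: [-0.452, 0.455, -0.54, 0.545]
force: [-0.0, 0.6, -2.7]
grip_width: 0.337
```

```bash
python3 -m inch '[0,0.1,0,0,0,0, 0,0.1,0,0,0,0]'; python3 -m inch '[0,0.1,0,0,0,0, 0,0.1,0,0,0,0]'
```

```text
time_s: 13.88
eef_pos: [422.0, 57.5, 116.8]
ee_rot: [-0.452, 0.455, -0.54, 0.545]
force: [-0.1, 0.2, -0.9]
grip_width: 0.335
time_s: 14.05
eef_pos: [422.5, 57.5, 116.6]
ee_rot: [-0.452, 0.455, -0.54, 0.545]
force: [-0.2, 0.3, 9.9]
grip_width: 0.336
```

```bash
python3 -m inch '[0,-0.06,0,0,0,0, 0,-0.06,0,0,0,0]'; python3 -m inch '[0,0,0,0,0,0, 0,0,0,0,0,0, 0,0,0,0,0,0, 0,0,0,0,0,0]' -0.18;  python3 -m inch '[0,-1,0,0,0,0, 0,-3,0,0,0,0, 0,-6,0,0,0,0, 0,-9,0,0,0,0, 0,-12,0,0,0,0, 0,-13,0,0,0,0]'
python3 - <<'E'
from ik import *
im=ctrl.capture("side"); crop(im,140,110,130,130,6,"side11.png")
s,pp,r=state();print(pp,s["force"],np.round(s["joints"],2))
E
```

```text
time_s: 14.22
eef_pos: [422.1, 57.5, 116.7]
ee_rot: [-0.452, 0.455, -0.54, 0.545]
force: [0.4, 1.7, 5.8]
grip_width: 0.338
time_s: 14.55
eef_pos: [421.7, 57.5, 116.1]
ee_rot: [-0.452, 0.455, -0.541, 0.544]
force: [-1.1, -0.2, 0.6]
grip_width: 0.593
time_s: 15.05
eef_pos: [422.9, 58.3, 250.1]
ee_rot: [-0.453, 0.454, -0.539, 0.546]
force: [1.0, -0.2, -0.2]
grip_width: 0.595
[423.04642187  58.32926552 250.04990969] [ 1.55074118 -0.79606147  1.00277157] [-0.13  0.08  1.74 -0.01  1.32  0.05]
```

View pics/side11.png

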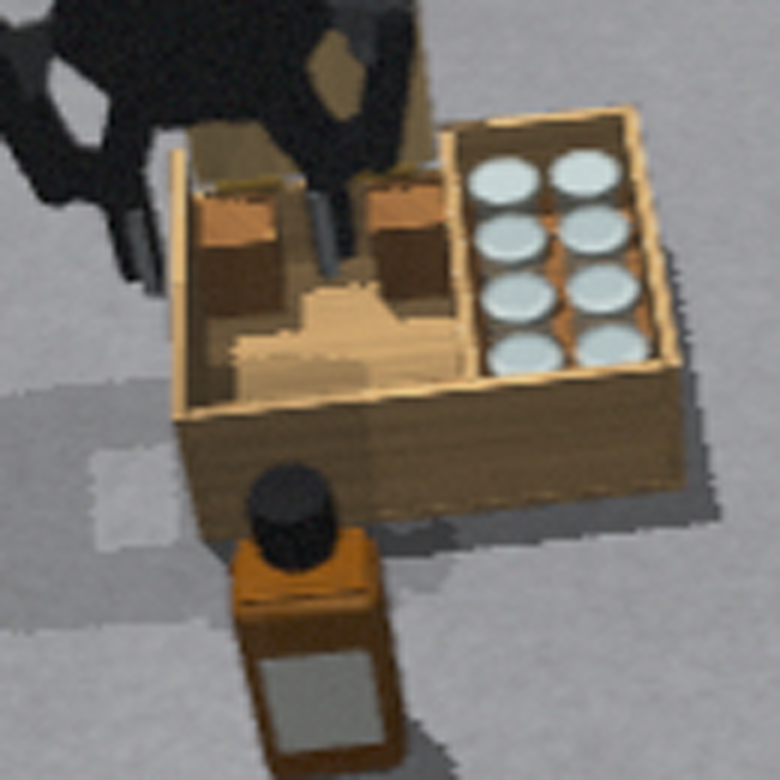

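```bash
cat > tgt.py <<'E'
from ik import *
t=np.radians(15); a=np.cos(t)*cy-np.sin(t)*np.array([0,0,1]); g=np.array([422,57.5,80.])
E
python3 - <<'E'
from tgt import *
j=ctrl.sense()["joints"]
print(to(g-114*a,rot(a,cx)),g-114*a)
j1,e=ik(g-114*a,rot(a,cx),j);print(np.round(j1,2),e); j2,e=ik(g+16*a,rot(a,cx),j1); print(np.round(j2,2),e)
E
```

```text
[11.015, 14.129, -0.202, -0.007, 0.005, 1.316] [402.50277335 -50.87569481 109.50537114]
[-0.94  0.69  1.92  0.78  1.68 -1.19] 2.2447321779139887e-14
[-0.7   0.73  2.04  1.    1.5  -1.25] 1.9081125568476413e-12
```

```bash
python3 -m inch '[2,0,0,0,0,0.12, 4,0.5,0,0,0,0.24, 6,1.5,0,0,0,0.36, 8,3,-0.1,0,0,0.48, 10,5,-0.1,0,0,0.6, 11,7,-0.2,0,0,0.72, 11,8.5,-0.2,0,0,0.84, 11,10,-0.2,0,0,0.96]' -0.76
python3 - <<'E'
from tgt import *
s,pp,r=state(); print(pp,np.round(s["joints"],2)); print(to(g-114*a,rot(a,cx)))
E
```

```text
time_s: 15.77
eef_pos: [400.1, -51.0, 146.0]
ee_rot: [0.653, -0.151, 0.69, -0.274]
force: [0.1, -0.2, 0.3]
grip_width: 0.879
[400.09943153 -51.04630057 145.97439134] [-0.88  0.41  1.95  0.68  1.53 -1.  ]
[2.95, 2.146, 0.226, -0.004, 0.0, 0.35]
```

```bash
python3 -m inch '[1,0.7,0.1,0,0,0.1, 2,1.4,0.2,0,0,0.2, 3,2.1,0.2,0,0,0.3, 3,2.1,0.2,0,0,0.35, 3,2.1,0.2,0,0,0.35, 3,2.1,0.2,0,0,0.35]'
python3 - <<'E'
from tgt import *
s,pp,r=state(); print(pp,np.round(s["joints"],2)); print(to(g+16*a,rot(a,cx)),to(g-114*a,rot(a,cx)))
im=ctrl.capture("side"); crop(im,120,130,160,130,5,"side12.png")
im=ctrl.capture("top"); crop(im,190,210,130,100,6,"top12.png")
E
```

```text
time_s: 16.27
eef_pos: [402.1, -50.6, 109.7]
ee_rot: [0.689, -0.032, 0.707, -0.157]
force: [0.6, 0.0, -0.2]
grip_width: 0.881
[402.09768781 -50.64904454 109.74775563] [-0.94  0.69  1.92  0.78  1.68 -1.19]
[-0.057, 12.992, 0.036, -0.001, -0.0, 0.007] [0.027, -0.008, 0.044, -0.001, -0.0, 0.007]
```

View pics/side12.png

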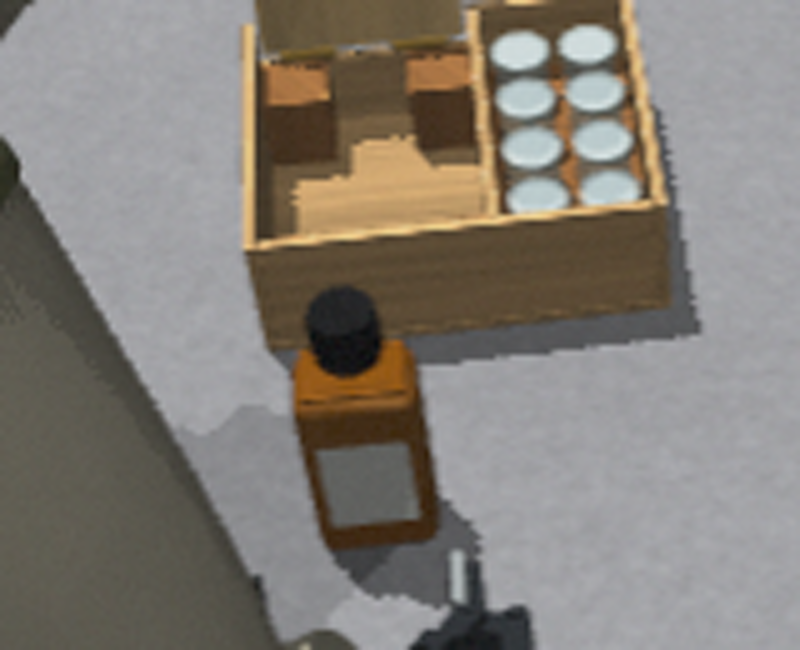

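View pics/top12.png

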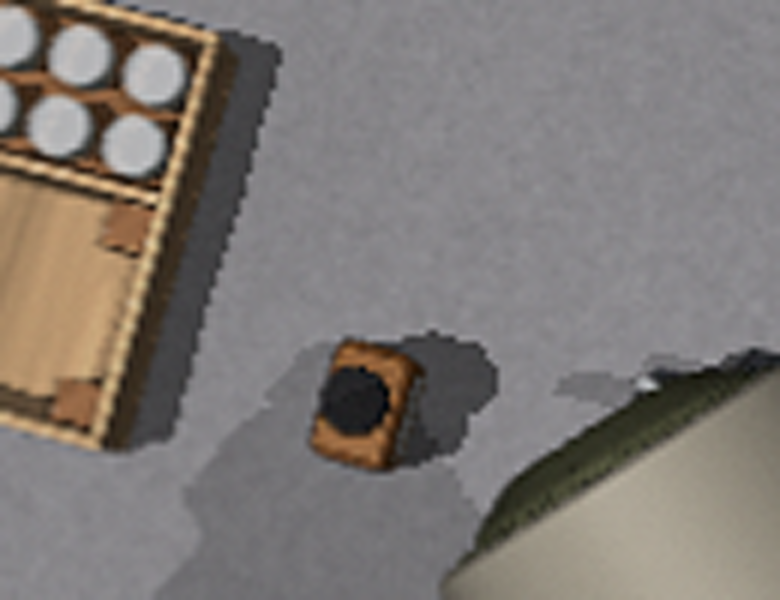

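```bash
python3 -m inch '[0,2,0,0,0,0, 0,4.5,0,0,0,0, 0,7,0,0,0,0, 0,9.5,0,0,0,0, 0,11.5,0,0,0,0, 0,12.7,0,0,0,0, 0,13,0,0,0,0, 0,13,0,0,0,0]'; python3 -m inch '[0,0,0,0,0,0, 0,0,0,0,0,0, 0,0,0,0,0,0, 0,0,0,0,0,0, 0,0,0,0,0,0, 0,0,0,0,0,0]' 1 40
python3 - <<'E'
from tgt import *
s,pp,r=state(); print(pp,np.round(s["joints"],2),s["grip_width"]*85,s["force"])
im=ctrl.capture("side"); crop(im,120,130,160,130,5,"side13.png")
E
```

```text
time_s: 17.03
eef_pos: [424.6, 72.8, 76.3]
ee_rot: [0.69, -0.032, 0.705, -0.157]
force: [0.1, -0.2, 0.5]
grip_width: 0.879
time_s: 17.53
eef_pos: [425.0, 71.9, 76.3]
ee_rot: [0.69, -0.031, 0.705, -0.157]
force: [1.0, -4.3, 5.1]
grip_width: 0.649
[425.02324172  71.85337332  76.25851305] [-0.7   0.73  2.04  0.99  1.5  -1.25] 55.1299679053839 [ 0.96431996 -4.2955581   5.09209519]
```

View pics/side13.png

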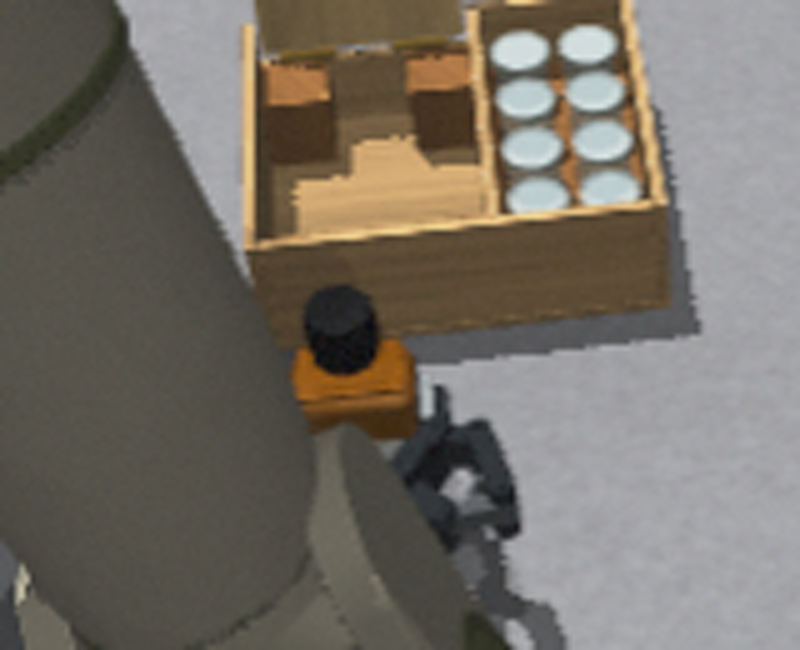

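Run:
```python
from tgt import *
print("side",proj([[422,57.5,146]],"side"),(np.array([342.5,312.5]))/5-.5+[120,130])
print("top",proj([[422,57.5,146]],"top"),(np.array([355.5,400.5]))/6-.5+[190,210])
im=ctrl.capture("top"); cv2.imwrite("pics/top14.png",im[:,:,::-1])
im=ctrl.capture("side"); cv2.imwrite("pics/side14.png",im[:,:,::-1])
im=cv2.imread("pics/top12.png"); 
full=cv2.imread("pics/top0.png"); fs=cv2.imread("pics/side0.png")
# overlay case on first pictures, 8x, sub regions
C=box(103,85,74,74)[:1]+box(97,79,74,74)[:1]
q=CASE
for nm,q in [("A",CASE)]:
    A=draw(fs.copy(),"side",q,C,160,120,50,75,8); B=draw(fs.copy(),"side",q,C,210,120,50,75,8)
    cv2.imwrite("pics/ovs.png",np.hstack([A,B]))
    A=draw(full.copy(),"top",q,C,145,195,95,95,6); cv2.imwrite("pics/ovt.png",A)
```

```text
side [[187.96783023 192.20365545]] [188. 192.]
top [[248.54554471 277.32067407]] [248.75 276.25]
```

View pics/ovs.png

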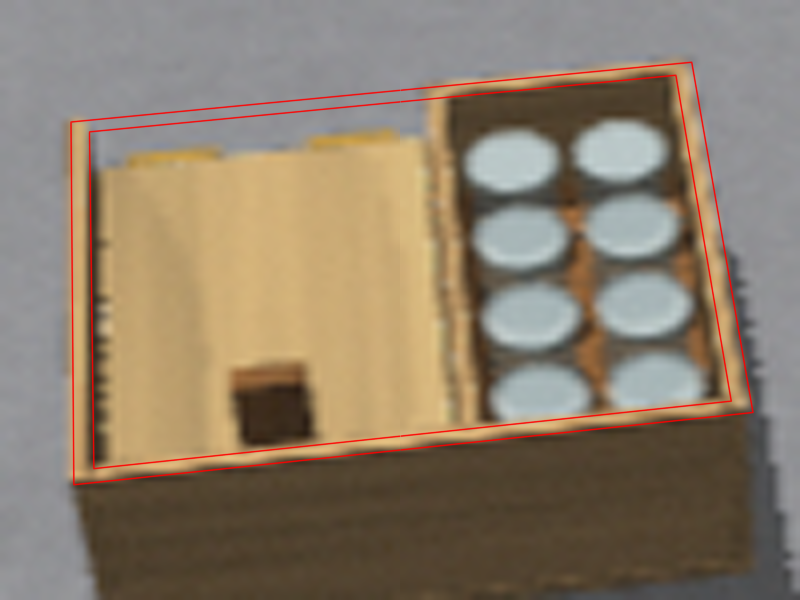

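View pics/ovt.png

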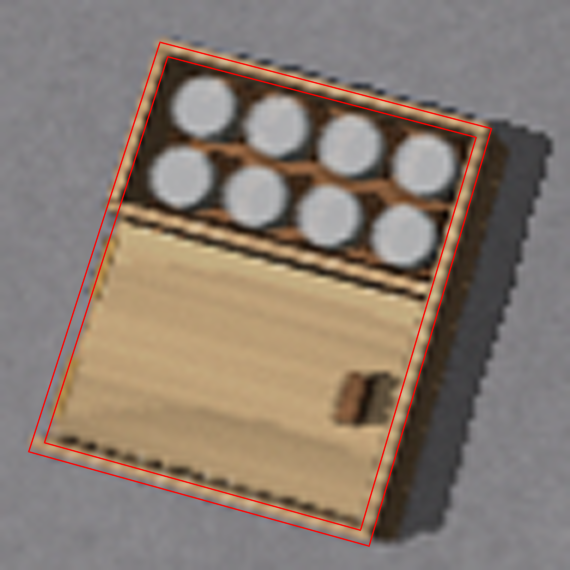

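Run:
```python
from tgt import *
fs=cv2.imread("pics/side14.png"); ft=cv2.imread("pics/top6.png")
def blocks():
    L=[]
    for x0,x1,y0,y1 in [(-97,-62,45,79),(-20,15,45,79),(-97,-74,-79,-53),(-8,15,-79,-53)]:
        L.append([(x0,y0,50),(x1,y0,50),(x1,y1,50),(x0,y1,50),(x0,y0,50)])
    return L
for q,nm in [([508,247,-.178],"a"),([507.8,246.2,-.17],"b")]:
    A=draw(fs.copy(),"side",q,blocks(),160,125,65,75,8)
    im=cv2.imread("pics/top6.png")
    for L in blocks():
        uv=(proj(world(q,L),"top")-[120,180]+.5)*6-.5
        cv2.polylines(im,[np.round(uv*8).astype(int).reshape(-1,1,2)],False,(0,0,255),1,cv2.LINE_AA,3)
    cv2.imwrite(f"pics/ovb_{nm}.png",np.hstack([A[:400,:400],im[200:600,180:580]]))
```

```text
(no output)
```

View pics/ovb_a.png

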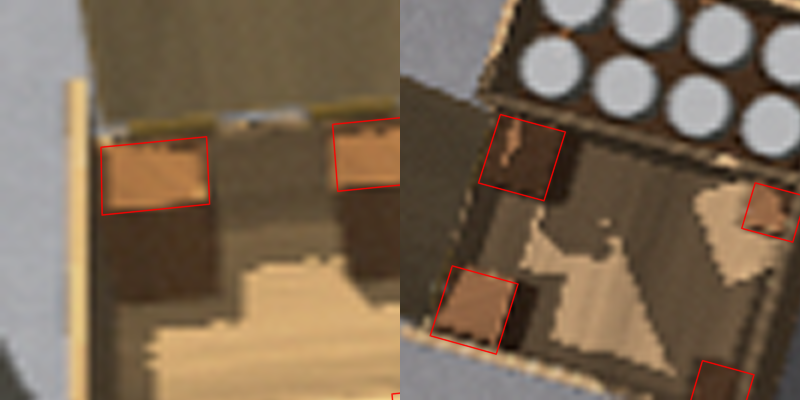

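View pics/ovb_b.png

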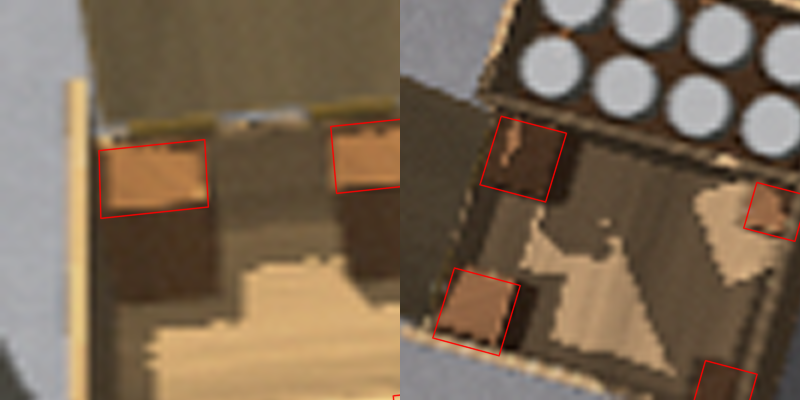

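```bash
python3 -m inch '[0,0,0,0,0,0, 0,0,0,0,0,0, 0,0,0,0,0,0, 0,0,0,0,0,0]' -0.76;  python3 -m inch '[0,-1,0,0,0,0, 0,-3,0,0,0,0, 0,-5,0,0,0,0, 0,-6.5,0,0,0,0, 0,-6.5,0,0,0,0]'
python3 - <<'E'
from tgt import *
s,pp,r=state(); print(pp,np.round(s["joints"],2),s["grip_width"]*85,s["force"])
t=np.radians(6); a=np.cos(t)*cy-np.sin(t)*np.array([0,0,1]); g[2]=82
print(to(g-50*a,rot(a,cx)),g-50*a)
j1,e=ik(g-50*a,rot(a,cx),s["joints"]);print(np.round(j1,2),e,fk(j1,p,True)[0][3:5])
E
```

```text
time_s: 18.02
eef_pos: [424.5, 72.6, 75.8]
ee_rot: [0.69, -0.032, 0.706, -0.157]
force: [0.8, -0.7, -0.1]
grip_width: 0.878
time_s: 18.43
eef_pos: [413.9, 8.0, 93.5]
ee_rot: [0.69, -0.031, 0.705, -0.158]
force: [-0.5, -0.9, 0.3]
grip_width: 0.883
[413.85188142   8.02023719  93.54968724] [-0.83  0.7   1.99  0.87  1.59 -1.22] 75.03171543342945 [-0.47030023 -0.93313895  0.31899336]
[0.598, 0.208, -0.077, -0.003, 0.003, 0.165] [413.19542161   8.55958827  87.22642316]
[-0.85  0.82  1.96  0.9   1.69 -1.29] 3.072403442772042e-13 [array([ 368.32063097, -240.6840663 ,  113.83431426]), array([ 368.35458586, -240.68912262,  113.84416795])]
```

```bash
python3 -m inch '[0.3,0.1,0,0,0,0.06, 0.6,0.2,-0.1,0,0,0.12, 0.6,0.2,-0.1,0,0,0.165, 0.6,0.2,-0.1,0,0,0.165, 0.6,0.2,-0.1,0,0,0.165]'
python3 - <<'E'
from tgt import *
s,pp,r=state(); print(pp,s["force"])
t=np.radians(6); a=np.cos(t)*cy-np.sin(t)*np.array([0,0,1]); g[2]=82
print(to(g+16*a,rot(a,cx)))
im=ctrl.capture("side"); crop(im,120,130,160,130,5,"side15.png")
im=ctrl.capture("top"); crop(im,190,210,130,100,6,"top15.png")
E
```

```text
time_s: 18.85
eef_pos: [412.4, 11.6, 86.6]
ee_rot: [0.7, 0.026, 0.706, -0.099]
force: [-0.5, 0.2, -0.4]
grip_width: 0.878
[412.38851774  11.55811891  86.56484895] [-0.46399482  0.17274304 -0.41370315]
[-0.028, 6.314, 0.131, -0.0, 0.0, -0.001]
```

View pics/side15.png

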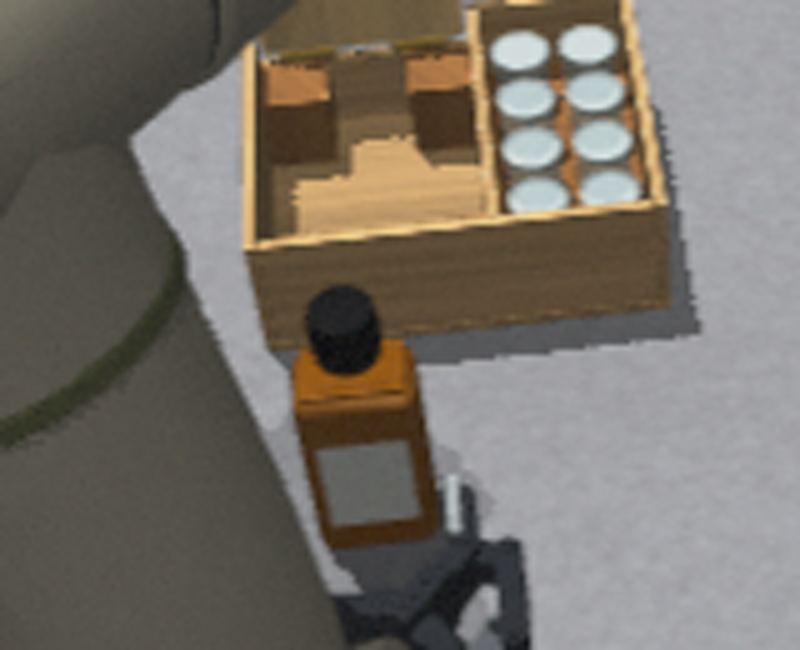

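View pics/top15.png

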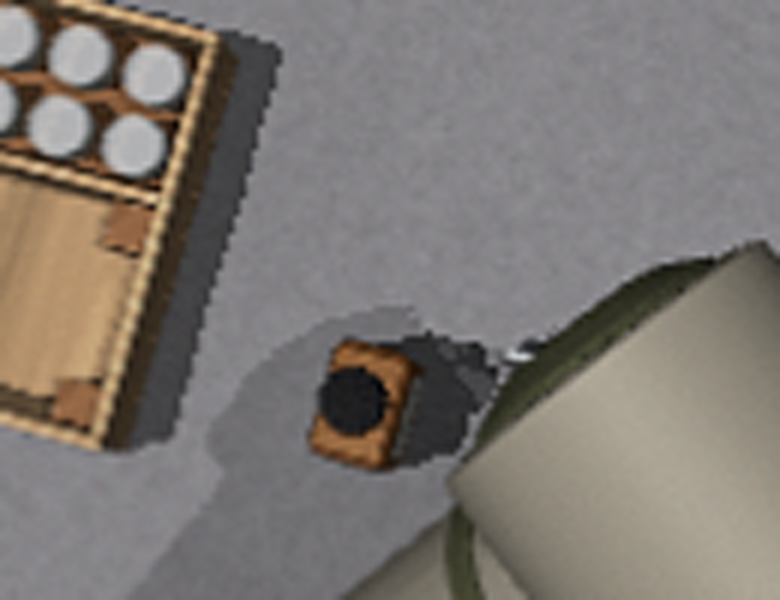

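```bash
python3 -m inch '[0,1.5,0.1,0,0,0, 0,3,0.1,0,0,0, 0,4.5,0.1,0,0,0, 0,5.8,0.1,0,0,0, 0,6.3,0.1,0,0,0, 0,6.3,0.1,0,0,0]'; python3 -m inch '[0,0,0,0,0,0, 0,0,0,0,0,0, 0,0,0,0,0,0, 0,0,0,0,0,0, 0,0,0,0,0,0, 0,0,0,0,0,0]' 1 50
cat > lay.py <<'E'
from tgt import *
s,pp,r=state(); 
Bc=np.array([422,57.5,73.]); 
N=np.array([467.5,253.8,6]); yw=-.175
nx=np.array([np.cos(yw),np.sin(yw),0]); ny=np.array([-np.sin(yw),np.cos(yw),0])
import json,os
if not os.path.exists("grip.json"):
    jz=r.as_matrix()[:,2].copy(); jz[2]=0; jz/=np.linalg.norm(jz)
    B0=R.from_matrix(np.c_[jz,np.cross([0,0,1],jz),[0,0,1]])
    json.dump(dict(t=(r.inv().apply(Bc-pp)).tolist(),q=(r.inv()*B0).as_quat().tolist()),open("grip.json","w"))
G=json.load(open("grip.json")); Bt=np.array(G["t"]); Bq=R.from_quat(G["q"])
BF=R.from_matrix(np.c_[nx,np.cross(ny,nx),ny])
Rt=BF*Bq.inv()
def tcp(c): return np.array(c)-Rt.apply(Bt)
E
python3 - <<'E'
from lay import *
print(pp,s["grip_width"]*85,s["force"],Bt)
c=N+[0,0,19]
print("final tcp",tcp(c),np.round(Rt.as_matrix()[:,1],3)); 
j=s["joints"]
for k,(pos,rt) in enumerate([(pp+[0,0,120],r),(tcp(c+[0,0,150]),Rt),(tcp(c),Rt)]):
    j,e=ik(pos,rt,j); print(np.round(j,2),round(e,4),np.round(fk(j,p,True)[0][4]))
print(to(tcp(c+[0,0,150]),Rt), "up first", to(pp+[0,0,100]))
E
```

```text
time_s: 19.45
eef_pos: [424.4, 73.7, 80.7]
ee_rot: [0.701, 0.026, 0.706, -0.099]
force: [-1.0, -0.3, 0.9]
grip_width: 0.875
time_s: 19.95
eef_pos: [424.9, 72.4, 80.6]
ee_rot: [0.701, 0.027, 0.706, -0.099]
force: [0.9, -3.2, 4.3]
grip_width: 0.645
[424.88796292  72.4040614   80.56273893] 54.79415501023015 [ 0.86281695 -3.17595993  4.28820379] [  9.07978663 -14.32418099  -0.20423005]
final tcp [469.00160341 261.21454329   9.8198771 ] [-0.018 -0.101 -0.995]
[-0.72  0.52  2.04  1.06  1.76 -1.08] 0.0 [ 380. -177.  227.]
[ 0.33  0.44  1.51 -0.1   1.24  0.54] 0.0 [473. 287. 413.]
[ 0.33  0.65  1.63 -0.11  0.92  0.58] 0.0 [473. 287. 263.]
[-9.868, 18.45, 0.996, -0.006, -0.004, -1.571] up first [-9.947, -1.026, 0.022, 0.0, 0.0, 0.0]
```

```bash
python3 -m inch '[-0.5,0,0,0,0,0, -1.5,-0.1,0,0,0,0, -3,-0.3,0,0,0,0, -5,-0.5,0,0,0,0, -7,-0.7,0,0,0,0, -9,-0.9,0,0,0,0, -11,-1.1,0,0,0,0, -12,-1.2,0,0,0,0]'
python3 - <<'E'
from lay import *
print(pp,s["grip_width"]*85,s["force"])
im=ctrl.capture("side"); crop(im,120,110,160,130,5,"side16.png")
c=N+[0,0,19]
# slerp path with bottle centre going from here to above the nest
rel=(r.inv()*Rt).as_rotvec(); Bnow=pp+r.apply(Bt); Bend=c+[0,0,175]
for i in range(1,17):
    f=i/16; rr=r*R.from_rotvec(rel*f); g_=min(1,f*1.0); b=Bnow+(Bend-Bnow)*g_
    print(i,np.round(r.inv().apply(b-rr.apply(Bt)-pp)/10,2),np.round(rel*f,3), np.round(b))
E
```

```text
time_s: 20.62
eef_pos: [424.3, 73.5, 202.4]
ee_rot: [0.701, 0.026, 0.706, -0.1]
force: [0.2, 0.6, -3.0]
grip_width: 0.644
[424.3373466   73.5283362  202.38415167] 54.775060042839385 [ 0.1961501   0.5818221  -2.98209862]
1 [-0.02  1.32  0.07] [-0.    -0.    -0.098] [424.  71. 195.]
2 [-0.03  2.63  0.13] [-0.001 -0.    -0.196] [427.  83. 195.]
3 [-0.03  3.93  0.2 ] [-0.001 -0.    -0.294] [430.  95. 196.]
4 [-0.03  5.2   0.27] [-0.001 -0.001 -0.392] [433. 107. 196.]
5 [-0.03  6.47  0.33] [-0.002 -0.001 -0.49 ] [436. 120. 196.]
6 [-0.03  7.71  0.4 ] [-0.002 -0.001 -0.588] [439. 132. 197.]
7 [-0.02  8.94  0.47] [-0.003 -0.001 -0.687] [442. 144. 197.]
8 [-0.02 10.15  0.54] [-0.003 -0.001 -0.785] [444. 156. 197.]
9 [-0.02 11.35  0.6 ] [-0.003 -0.001 -0.883] [447. 168. 198.]
10 [-0.03 12.53  0.67] [-0.004 -0.001 -0.981] [450. 181. 198.]
11 [-0.04 13.7   0.74] [-0.004 -0.002 -1.079] [453. 193. 198.]
12 [-0.06 14.85  0.8 ] [-0.004 -0.002 -1.177] [456. 205. 199.]
13 [-0.1  15.99  0.87] [-0.005 -0.002 -1.275] [459. 217. 199.]
14 [-0.14 17.12  0.94] [-0.005 -0.002 -1.373] [462. 229. 199.]
15 [-0.19 18.24  1.01] [-0.006 -0.002 -1.471] [465. 242. 200.]
16 [-0.26 19.34  1.07] [-0.006 -0.002 -1.569] [468. 254. 200.]
```

View pics/side16.png

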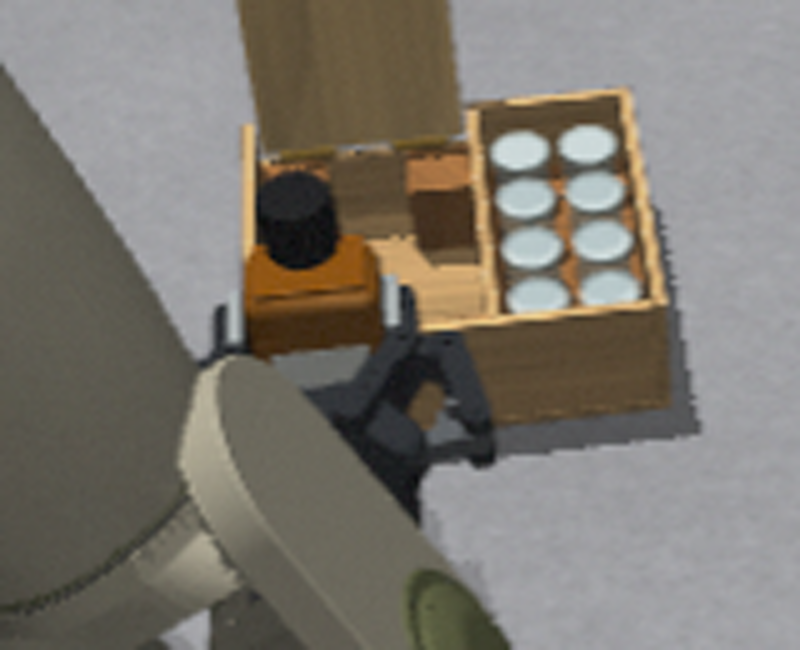

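```bash
python3 -m inch '[0,1.3,0.1,0,0,-0.1, 0,2.6,0.1,0,0,-0.2, 0,3.9,0.2,0,0,-0.3, 0,5.2,0.3,0,0,-0.39, 0,6.5,0.3,0,0,-0.49, 0,7.7,0.4,0,0,-0.59, 0,8.9,0.5,0,0,-0.69, 0,10.1,0.5,0,0,-0.78]'
python3 - <<'E'
from lay import *
print(pp,s["grip_width"]*85,s["force"],np.round(s["joints"],2))
c=N+[0,0,19]
rel=(r.inv()*Rt).as_rotvec(); Bnow=pp+r.apply(Bt); Bend=c+[0,0,175]
for i in range(1,9):
    f=i/8; rr=r*R.from_rotvec(rel*f); b=Bnow+(Bend-Bnow)*f
    print(i,np.round(r.inv().apply(b-rr.apply(Bt)-pp)/10,2),np.round(rel*f,3), np.round(b))
E
```

```text
time_s: 21.33
eef_pos: [447.3, 171.7, 190.1]
ee_rot: [0.61, -0.245, 0.662, -0.36]
force: [0.5, -0.1, -3.3]
grip_width: 0.647
[447.25559078 171.67361714 190.11745371] 54.9987198021511 [ 0.45961693 -0.0818433  -3.28759372] [-0.25  0.2   1.93  0.75  1.19 -0.43]
1 [-0.87  0.83  0.07] [-0.    -0.001 -0.098] [447. 168. 196.]
2 [-1.72  1.65  0.14] [-0.001 -0.001 -0.196] [450. 180. 197.]
3 [-2.57  2.45  0.21] [-0.001 -0.002 -0.295] [453. 193. 197.]
4 [-3.42  3.24  0.27] [-0.002 -0.002 -0.393] [456. 205. 198.]
5 [-4.27  4.    0.34] [-0.002 -0.003 -0.491] [459. 217. 198.]
6 [-5.11  4.76  0.41] [-0.003 -0.004 -0.589] [462. 229. 199.]
7 [-5.95  5.5   0.48] [-0.003 -0.004 -0.687] [465. 242. 199.]
8 [-6.8   6.22  0.55] [-0.004 -0.005 -0.786] [468. 254. 200.]
```

```bash
python3 -m inch '[-0.9,0.8,0.1,0,0,-0.1, -1.7,1.6,0.1,0,0,-0.2, -2.6,2.4,0.2,0,0,-0.3, -3.4,3.2,0.3,0,0,-0.4, -4.3,4,0.3,0,0,-0.5, -5.1,4.8,0.4,0,0,-0.6, -6,5.5,0.5,0,0,-0.7, -6.8,6.2,0.55,0,0,-0.785]';python3 -m inch '[0,0,0,0,0,0, 0,0,0,0,0,0]'
python3 - <<'E'
from lay import *
print(pp,s["grip_width"]*85,s["force"],np.round(s["joints"],2))
c=N+[0,0,19]
print(to(tcp(c+[0,0,60]),Rt),to(tcp(c),Rt), "bottle now",pp+r.apply(Bt))
im=ctrl.capture("side"); crop(im,140,50,130,130,6,"side17.png")
im=ctrl.capture("top"); crop(im,120,190,130,100,6,"top17.png")
E
```

```text
time_s: 22.0
eef_pos: [468.7, 261.6, 184.9]
ee_rot: [-0.426, 0.481, -0.518, 0.565]
force: [0.4, 0.3, -2.8]
grip_width: 0.647
time_s: 22.17
eef_pos: [468.3, 261.7, 184.0]
ee_rot: [-0.427, 0.481, -0.519, 0.563]
force: [-0.4, -0.3, -2.9]
grip_width: 0.645
[468.25509341 261.66473056 183.98628821] 54.788262430244245 [-0.39178201 -0.31789552 -2.86449694] [ 0.33  0.41  1.48 -0.09  1.29  0.53]
[-1.088, 11.365, 0.1, 0.002, -0.002, -0.005] [-1.677, 17.336, 0.11, 0.002, -0.002, -0.005] bottle now [466.74778397 254.18164839 199.1321753 ]
```

View pics/side17.png

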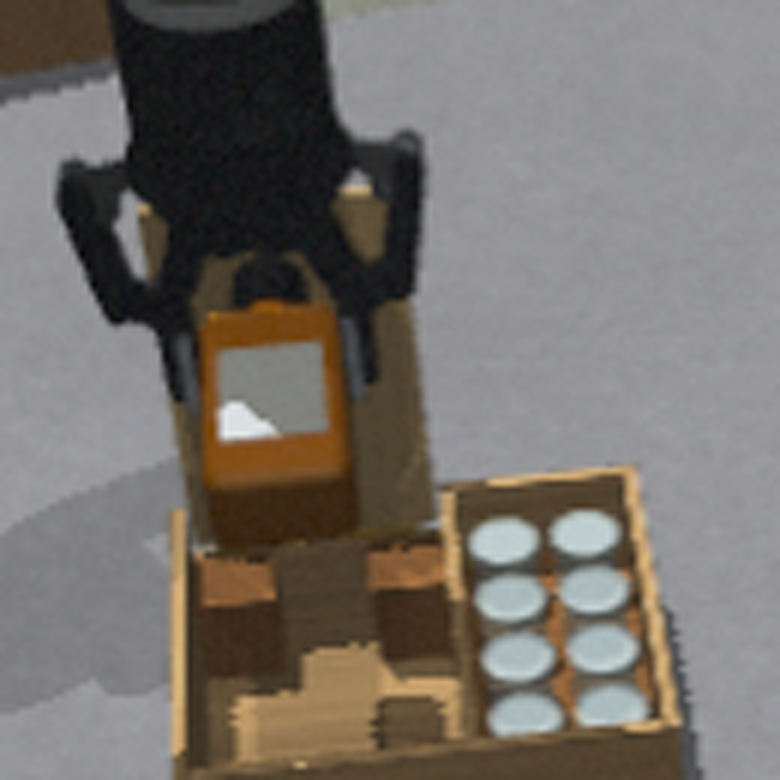

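View pics/top17.png

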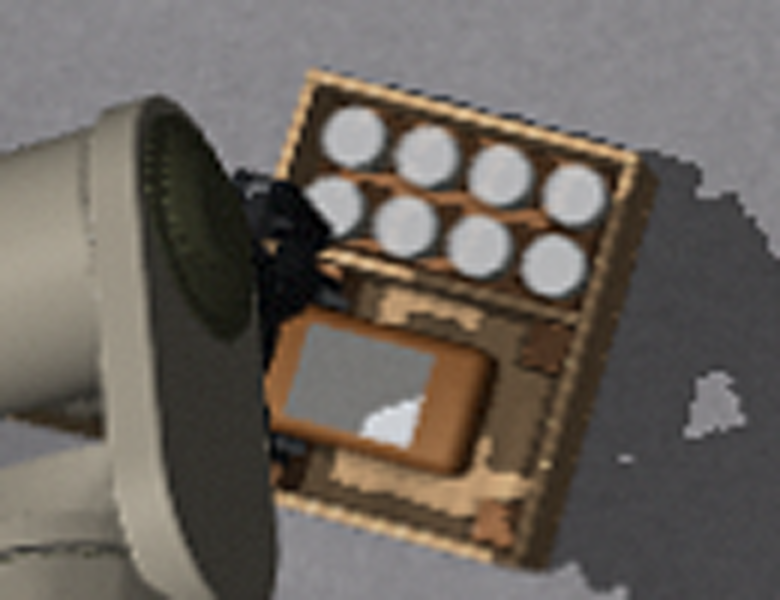

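```bash
cat > kn.py <<'E'
from h import *
def onplane(uv,n,P,nrm):
    c,T=cal(n); s0=(np.array(uv)-[c["cx"],c["cy"]])/[c["fx"],c["fy"]]; s=s0.copy()
    for _ in range(20): s=s0/(1+c["k1"]*(s**2).sum())
    d=T[:3,:3].T@np.r_[s,1]; o=-T[:3,:3].T@T[:3,3]
    return o+d*((np.array(P)-o)@nrm)/(d@nrm)
E
python3 - <<'E'
from kn import *
s,pp,r=state(); M=r.as_matrix()
for off in (0,11):
  for q in [(115,322),(150,320),(60,180),(75,160),(185,402),(375,383),(395,300),(415,280),(424,160),(350,300)]:
    uv=(np.array(q)+.5)/6-.5+[140,50]
    # near face of fingers: +x tool side is toward? use tool x sign so nearer camera(-y world)
    sgn=np.sign(-M[1,0]); w=onplane(uv,"side",pp+M[:,0]*sgn*off,M[:,0]); print(off,q,np.round(r.inv().apply(w-pp),1))
E
python3 - <<'E'
import cv2
im=cv2.imread("pics/side17.png"); import numpy as np
im=cv2.convertScaleAbs(im,alpha=2.0,beta=20); cv2.imwrite("pics/side17b.png",im[0:450,0:500])
E
```

```text
0 (115, 322) [ -0.  -45.2 -59. ]
0 (150, 320) [ -0.  -44.7 -45.8]
0 (60, 180) [  -0.  -106.3  -68.5]
0 (75, 160) [  -0.  -113.8  -61.7]
0 (185, 402) [ -0.   -7.  -38.4]
0 (375, 383) [-0.  -7.6 36.1]
0 (395, 300) [ -0.  -43.9  48. ]
0 (415, 280) [ -0.  -51.8  56.6]
0 (424, 160) [  -0.  -102.    65.2]
0 (350, 300) [ -0.  -45.6  30.8]
11 (115, 322) [ 11.  -51.6 -57.6]
11 (150, 320) [ 11.  -51.1 -44.6]
11 (60, 180) [  11. -112.  -67.]
11 (75, 160) [  11.  -119.5  -60.3]
11 (185, 402) [ 11.  -13.8 -37.3]
11 (375, 383) [ 11.  -14.4  36.4]
11 (395, 300) [ 11.  -50.2  48.2]
11 (415, 280) [ 11.  -58.1  56.7]
11 (424, 160) [  11.  -107.8   65.3]
11 (350, 300) [ 11.  -52.   31.2]
```

View pics/side17b.png

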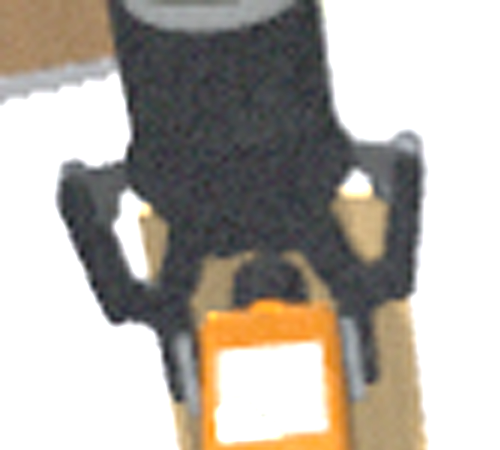

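```bash
python3 -m inch '[-0.2,2,0,0,0,0, -0.5,5,0.1,0,0,0, -0.8,8,0.1,0,0,0, -1.1,11,0.1,0,0,0, -1.3,13,0.1,0,0,-0.005, -1.4,14,0.1,0,0,-0.005, -1.4,14.5,0.1,0,0,-0.005, -1.4,14.5,0.1,0,0,-0.005]'
python3 - <<'E'
from lay import *
print(pp,s["grip_width"]*85,s["force"],np.round(s["joints"],2))
c=N+[0,0,19]
print(to(tcp(c),Rt), "bottle now",pp+r.apply(Bt))
im=ctrl.capture("side"); crop(im,155,90,110,110,7,"side18.png")
im=ctrl.capture("top"); crop(im,120,190,130,100,6,"top18.png")
E
```

```text
time_s: 22.93
eef_pos: [470.2, 259.8, 40.1]
ee_rot: [-0.425, 0.48, -0.519, 0.565]
force: [0.0, 0.4, -2.2]
grip_width: 0.646
[470.22483561 259.75716836  40.08734807] 54.914403368867 [ 0.01937012  0.44501948 -2.2280325 ] [ 0.33  0.6   1.62 -0.11  0.98  0.57]
[-0.429, 2.998, -0.149, -0.0, -0.006, -0.001] bottle now [468.65978556 252.34476     55.26210398]
```

View pics/side18.png

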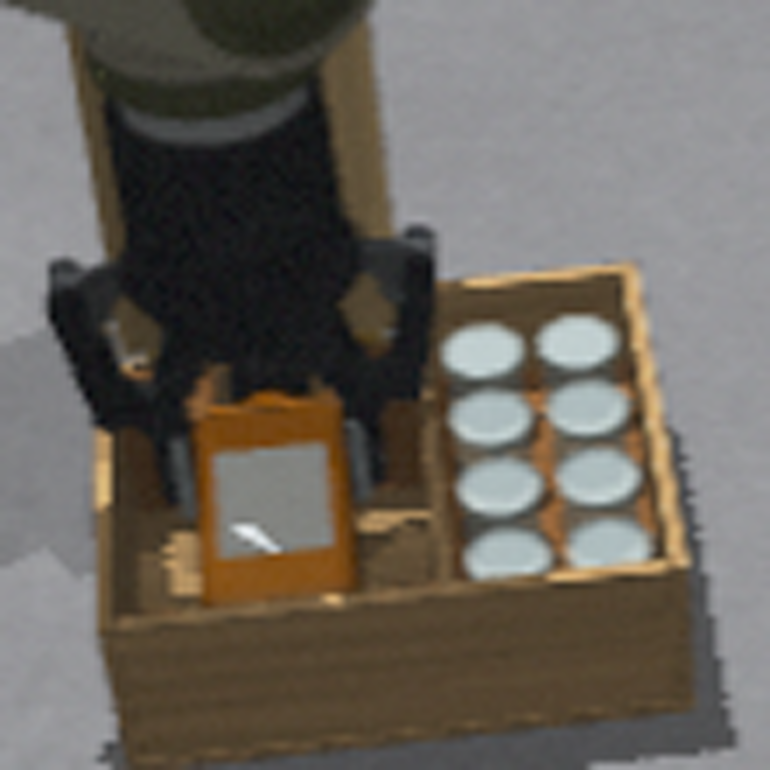

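View pics/top18.png

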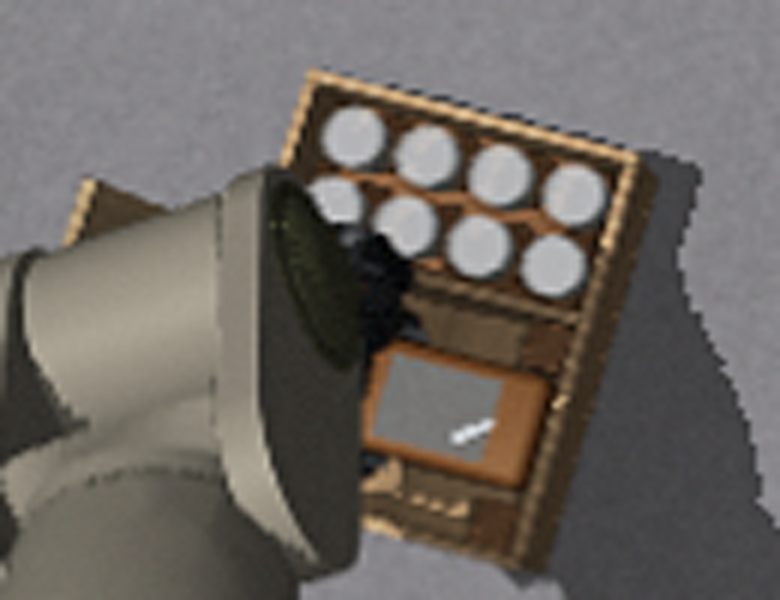

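Run:
```python
import cv2
im=cv2.imread("pics/side18.png"); im=cv2.convertScaleAbs(im,alpha=2.2,beta=10)[200:540,20:470]; cv2.imwrite("pics/side18b.png",cv2.resize(im,None,fx=1.7,fy=1.7))
```

```text
(no output)
```

View pics/side18b.png

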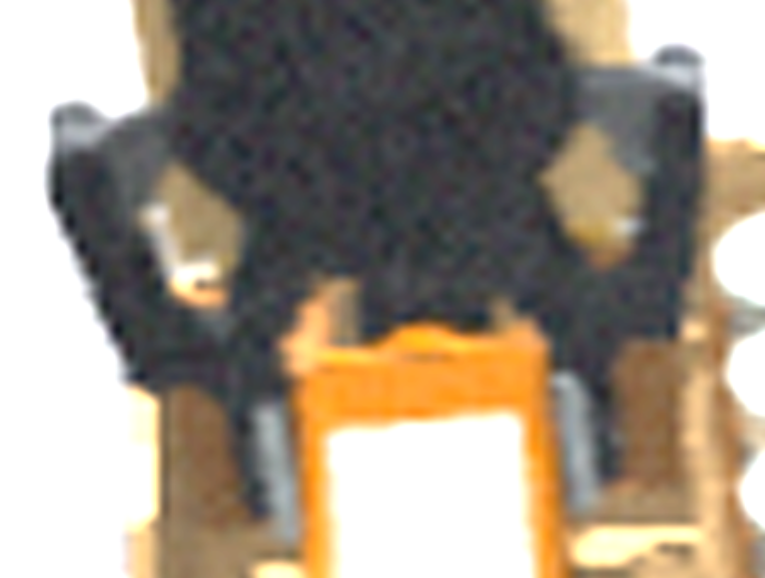

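Run:
```python
from kn import *
from lay import N,nx,ny
s,pp,r=state(); M=r.as_matrix(); sgn=np.sign(-M[1,0])
for off in (0,11):
  for nm,q in [("Lc",(96.5,423.5)),("Rc",(417,397)),("Lk",(50,275)),("Rk",(434,235)),("Ltip",(180,515)),("Rtip",(365,500))]:
    uv=(np.array(q)+.5)/7-.5+[155,90]
    w=onplane(uv,"side",pp+M[:,0]*sgn*off,M[:,0]); print(off,nm,np.round(r.inv().apply(w-pp),1),"case-rel x",round((w-N)@nx,1),"z",round(w[2]))
```

```text
0 Lc [ -0.  -44.3 -62.6] case-rel x -60.5 z 85
0 Rc [ -0.  -41.5  52.5] case-rel x 54.6 z 83
0 Lk [  -0.  -108.6  -68. ] case-rel x -66.1 z 149
0 Rk [  -0.  -109.7   65.5] case-rel x 67.4 z 151
0 Ltip [ -0.    0.5 -39.4] case-rel x -37.2 z 41
0 Rtip [-0.   2.5 28.6] case-rel x 30.9 z 39
11 Lc [ 11.  -52.  -61.2] case-rel x -59.1 z 94
11 Rc [ 11.  -49.3  52.7] case-rel x 54.8 z 92
11 Lk [  11.  -115.7  -66.5] case-rel x -64.7 z 157
11 Rk [  11.  -116.8   65.6] case-rel x 67.4 z 159
11 Ltip [ 11.   -7.8 -38.2] case-rel x -36.1 z 50
11 Rtip [11.  -5.8 29.1] case-rel x 31.2 z 48
```

```bash
python3 -m inch '[-0.1,0.3,-0.1,0,0,0, -0.2,0.7,-0.15,0,0,0, -0.2,0.9,-0.15,0,0,0, -0.2,0.9,-0.15,0,0,0]'; python3 -m inch '[0,0.2,0,0,0,0, 0,0.2,0,0,0,0]';  python3 -m inch '[0,0.15,0,0,0,0, 0,0.15,0,0,0,0]' ;  python3 -m inch '[0,0.15,0,0,0,0, 0,0.15,0,0,0,0]'
```

```text
time_s: 23.37
eef_pos: [468.7, 261.7, 30.8]
ee_rot: [-0.425, 0.48, -0.518, 0.565]
force: [0.3, -0.6, -2.4]
grip_width: 0.649
time_s: 23.53
eef_pos: [468.8, 261.5, 28.8]
ee_rot: [-0.425, 0.48, -0.518, 0.565]
force: [-0.0, 0.0, -1.5]
grip_width: 0.645
time_s: 23.7
eef_pos: [468.8, 261.3, 27.4]
ee_rot: [-0.425, 0.48, -0.518, 0.565]
force: [0.4, 1.0, -2.4]
grip_width: 0.642
time_s: 23.87
eef_pos: [468.8, 261.2, 25.9]
ee_rot: [-0.425, 0.48, -0.518, 0.565]
force: [0.3, -0.1, -2.2]
grip_width: 0.645
```

```bash
for i in 1; do python3 -m inch '[0,0.15,0,0,0,0, 0,0.15,0,0,0,0]'; python3 -m inch '[0,0.15,0,0,0,0, 0,0.15,0,0,0,0]' ;  python3 -m inch '[0,0.15,0,0,0,0, 0,0.15,0,0,0,0]'; done
python3 - <<'E'
from lay import *
print(pp,s["grip_width"]*85,s["force"],s["wrist_torque"]); print(pp+r.apply(Bt))
im=ctrl.capture("side"); crop(im,155,90,110,110,7,"side19.png")
E
```

```text
time_s: 24.03
eef_pos: [469.6, 261.1, 25.1]
ee_rot: [-0.426, 0.48, -0.518, 0.566]
force: [2.8, -1.8, 2.1]
grip_width: 0.647
time_s: 24.2
eef_pos: [470.1, 261.2, 24.7]
ee_rot: [-0.427, 0.479, -0.518, 0.566]
force: [1.0, -1.0, 11.0]
grip_width: 0.649
time_s: 24.37
eef_pos: [470.5, 261.2, 24.3]
ee_rot: [-0.427, 0.478, -0.518, 0.566]
force: [-2.6, -1.8, 20.3]
grip_width: 0.652
[470.48592345 261.2496436   24.32431283] 55.38400889626465 [-2.55437018 -1.7890217  20.33658188] [-0.16772887  0.21724704 -0.3128508 ]
[468.84113966 253.81753575  39.48098976]
```

View pics/side19.png

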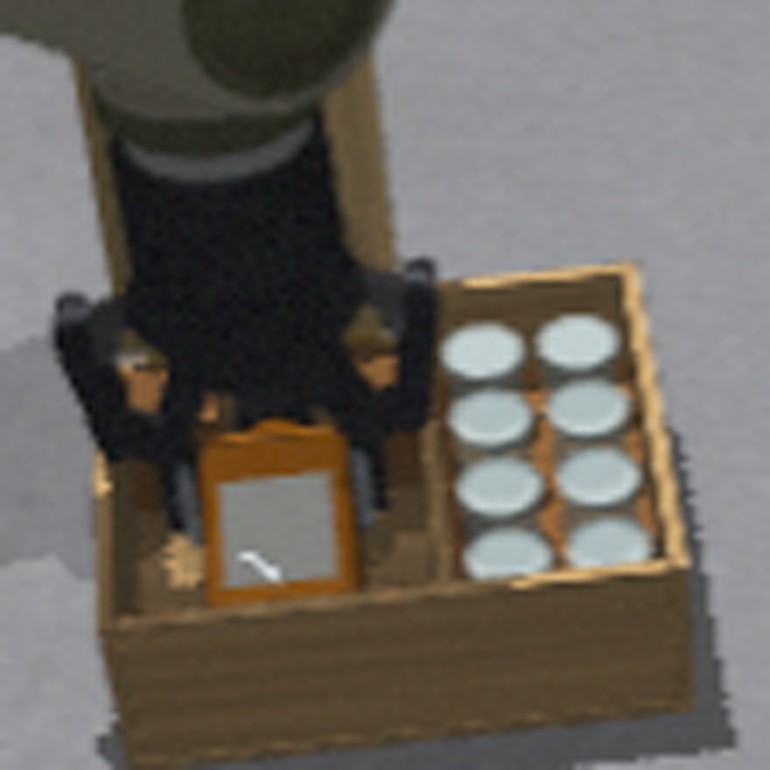

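```bash
python3 -m inch '[0,-0.6,0,0,0,0, 0,-1.5,0,0,0,0, 0,-3.5,0,0,0,0, 0,-6.5,0,0,0,0, 0,-10,0,0,0,0, 0,-13,0,0,0,0, 0,-14,0,0,0,0]'
python3 - <<'E'
from lay import *
print(pp,s["grip_width"]*85,s["force"]); 
Q=np.array([425,40,19.])
print(to(tcp(Q+[0,0,120]),Rt),to(tcp(Q+[0,0,20]),Rt),tcp(Q))
j,e=ik(tcp(Q),Rt,s["joints"]);print(np.round(j,2),e)
E
```

```text
time_s: 25.0
eef_pos: [472.2, 275.8, 165.4]
ee_rot: [-0.428, 0.478, -0.518, 0.566]
force: [1.3, -0.2, -2.4]
grip_width: 0.645
[472.24869817 275.78337444 165.35770499] 54.86529056633331 [ 1.2571225  -0.20601422 -2.44386349]
[22.764, 6.425, -0.496, -0.007, -0.006, -0.004] [21.778, 16.376, -0.567, -0.007, -0.006, -0.004] [426.50160341  47.41454329   3.8198771 ]
[-0.1   0.48  1.98 -0.16  0.69  0.2 ] 8.46451686520311e-10
```

```bash
python3 -m inch '[2,0,0,0,0,0, 5,0,-0.1,0,0,0, 9,0.5,-0.2,0,0,0, 13,1.5,-0.3,0,0,0, 17,3,-0.4,0,0,0, 20.5,5,-0.5,0,0,0, 22.4,7.5,-0.5,0,0,0, 22.4,9.5,-0.5,0,0,0]';python3 -m inch '[-0.1,1,0,0,0,0, -0.3,2.5,0,0,0,0, -0.4,4,0,0,0,0, -0.5,5,0,0,0,0, -0.5,5.5,0,0,0,0, -0.5,5.5,0,0,0,0]'
python3 - <<'E'
from lay import *
print(pp,s["grip_width"]*85,s["force"]);  print("bottle",pp+r.apply(Bt),np.round((r*Bq).as_matrix(),3))
im=ctrl.capture("side"); crop(im,145,130,130,110,6,"side20.png")
Q=np.array([425,40,19.]); print(to(tcp(Q),Rt))
E
```

```text
time_s: 25.67
eef_pos: [423.6, 44.1, 87.7]
ee_rot: [-0.424, 0.48, -0.519, 0.566]
force: [-0.2, -0.7, -1.8]
grip_width: 0.653
time_s: 26.17
eef_pos: [423.9, 46.3, 32.7]
ee_rot: [-0.425, 0.481, -0.519, 0.565]
force: [0.1, 0.6, -2.0]
grip_width: 0.644
[423.92978612  46.26610714  32.74528688] 54.75427558812977 [ 0.06921293  0.55303448 -2.0160715 ]
bottle [422.4090731   38.84900968  47.92225935] [[ 0.984 -0.001  0.18 ]
 [-0.18   0.001  0.984]
 [-0.002 -1.     0.   ]]
[-0.452, 2.942, 0.176, 0.001, -0.005, -0.001]
```

View pics/side20.png

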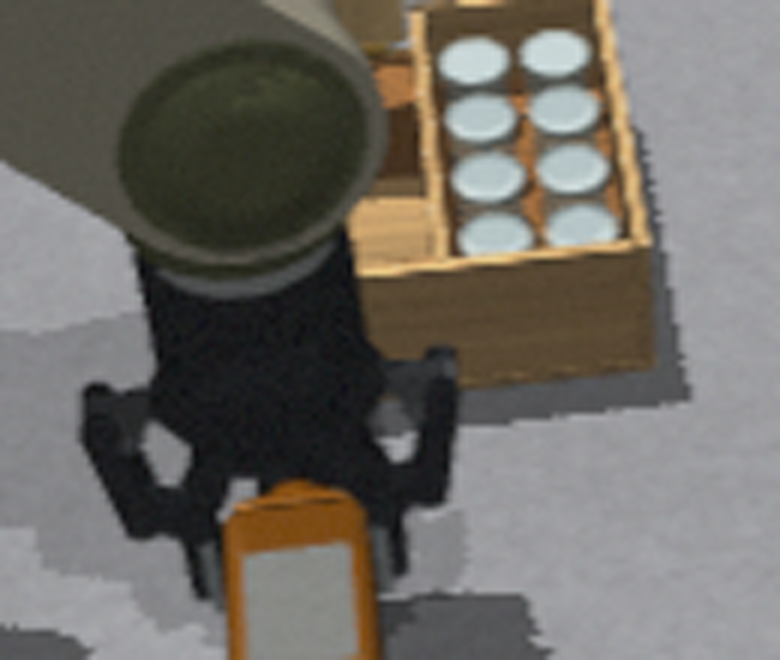

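```bash
python3 -m inch '[-0.1,0.8,0,0,0,0, -0.2,1.6,0,0,0,0, -0.25,2.3,0,0,0,0, -0.3,2.6,0,0,0,0, -0.3,2.7,0,0,0,0, -0.3,2.7,0,0,0,0]'; python3 -m inch '[0,0.1,0,0,0,0, 0,0.1,0,0,0,0]'; python3 -m inch '[0,0.1,0,0,0,0, 0,0.1,0,0,0,0]'
```

```text
time_s: 26.72
eef_pos: [424.8, 46.5, 6.7]
ee_rot: [-0.425, 0.481, -0.518, 0.565]
force: [-0.4, 0.2, -1.9]
grip_width: 0.648
time_s: 26.88
eef_pos: [424.9, 46.5, 6.6]
ee_rot: [-0.425, 0.48, -0.518, 0.565]
force: [-5.1, 3.2, 15.9]
grip_width: 0.647
time_s: 27.05
eef_pos: [424.9, 46.5, 6.5]
ee_rot: [-0.425, 0.48, -0.518, 0.565]
force: [-9.7, 5.4, 32.1]
grip_width: 0.643
```

```bash
python3 -m inch '[0,-0.17,0,0,0,0, 0,-0.17,0,0,0,0]'
python3 - <<'E'
from lay import *
print(pp,s["force"],s["wrist_torque"])
im=ctrl.capture("side"); crop(im,145,130,130,110,6,"side21.png")
E
```

```text
time_s: 27.22
eef_pos: [425.4, 46.5, 6.8]
ee_rot: [-0.426, 0.48, -0.518, 0.566]
force: [0.1, 0.4, -2.3]
grip_width: 0.643
[425.42357943  46.46161369   6.84212271] [ 0.1212543   0.39846995 -2.28394697] [ 0.09852124 -0.04690387 -0.01307318]
```

View pics/side21.png

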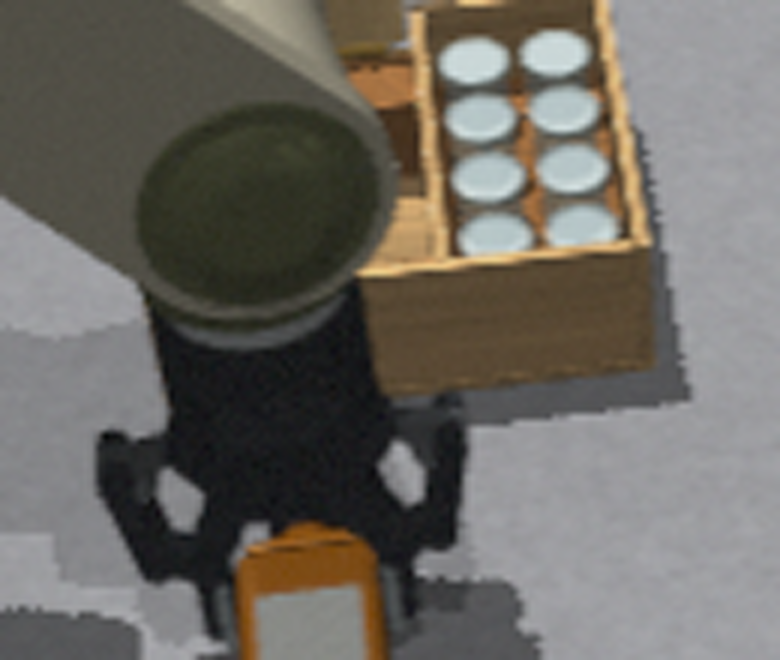

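```bash
python3 -m inch '[0,0.05,0,0,0,0, 0,0.05,0,0,0,0]'; python3 -m inch '[0,0,0,0,0,0, 0,0,0,0,0,0, 0,0,0,0,0,0]' -0.55;  python3 - <<'E'
from lay import *
print(pp,s["force"],s["wrist_torque"],s["grip_width"]*85)
E
python3 -m inch '[0,-1,0,0,0,0, 0,-3,0,0,0,0, 0,-6,0,0,0,0, 0.3,-9,0,0,0,0, 0.5,-10,0,0,0,0.1, 0.5,-10,0,0,0,0.1]'
python3 - <<'E'
from lay import *
print(pp,s["force"],s["wrist_torque"],s["grip_width"]*85)
im=ctrl.capture("side"); crop(im,135,130,130,110,6,"side22.png");cv2.imwrite("pics/side22f.png",im[:,:,::-1])
im=ctrl.capture("top"); crop(im,190,220,130,100,6,"top22.png")
for n in ("side","top"):print([(np.round(d["uv"],1).tolist(),round(d["score"],2)) for d in ctrl.search_frame("bottle",n)])
E
```

```text
time_s: 27.43
eef_pos: [425.4, 46.4, 6.6]
ee_rot: [-0.426, 0.48, -0.518, 0.566]
force: [-2.3, 3.3, 13.1]
grip_width: 0.645
time_s: 27.68
eef_pos: [425.1, 46.3, 5.8]
ee_rot: [-0.426, 0.48, -0.518, 0.565]
force: [-0.2, 0.2, -0.7]
grip_width: 0.775
[425.08069151  46.29782535   5.83595971] [-0.15263548  0.15037457 -0.6754609 ] [0.02804771 0.0169461  0.01262773] 65.89323090060995
time_s: 28.18
eef_pos: [427.2, 50.7, 108.2]
ee_rot: [-0.455, 0.451, -0.541, 0.544]
force: [-0.6, -0.8, 0.1]
grip_width: 0.775
[427.22802614  50.73762444 108.20496111] [-0.60697679 -0.75103728  0.10194471] [-0.07128961 -0.00076442 -0.059446  ] 65.84060740993401
[([351.8, 346.6], 0.94)]
[([281.7, 285.6], 0.65), ([393.9, 211.9], 0.5)]
```

View pics/side22.png

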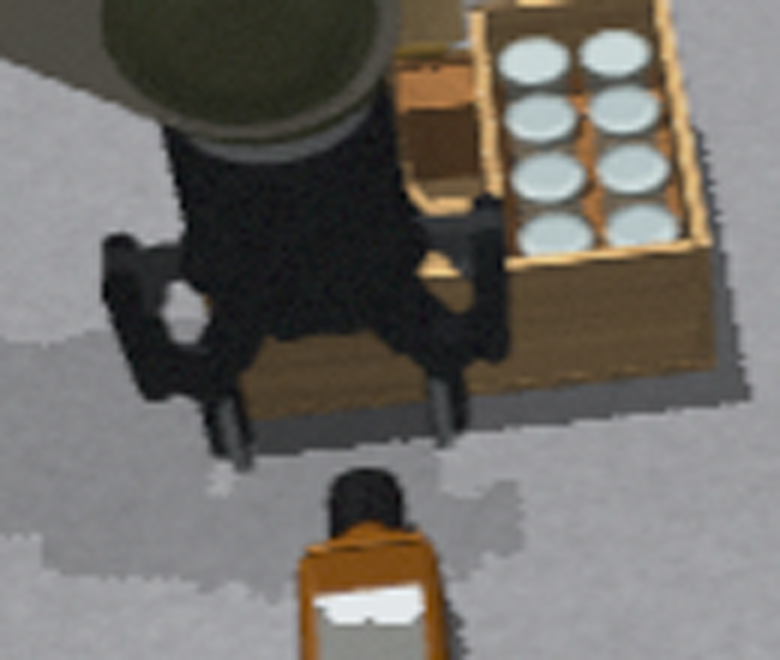

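View pics/top22.png

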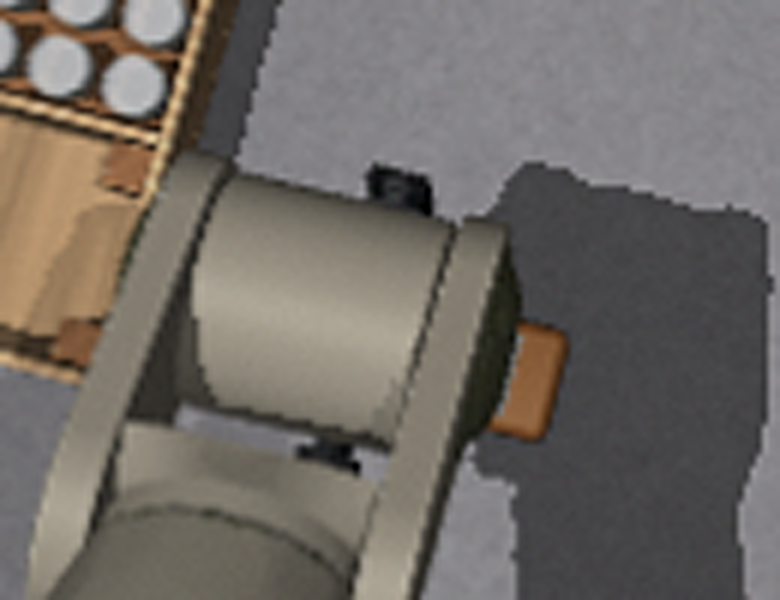

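Run:
```python
from lay import *
B=np.array([425.1,46.3,5.8])+Rt.apply(Bt); print("bottle est",B)
q=[B[0],B[1],-.18]
L=[[(-28,-73,38),(28,-73,38),(28,31,38),(-28,31,38),(-28,-73,38)],[(-15,45,19),(-15,73,19),(15,73,19),(15,45,19)],[(0,45,34),(0,73,34)]]
a=draw(cv2.imread("pics/side22f.png"),"side",q,L,160,190,75,75,8)
im=cv2.imread("pics/top22.png")
for l in L:
    uv=(proj(world(q,l),"top")-[190,220]+.5)*6-.5
    cv2.polylines(im,[np.round(uv*8).astype(int).reshape(-1,1,2)],False,(0,0,255),1,cv2.LINE_AA,3)
cv2.imwrite("pics/ov3.png",np.hstack([a,im[:, 300:].copy().__getitem__(slice(0,600)) ])[:600,:800] if a.shape[0]==600 else a)
```

```text
bottle est [423.59839659  38.88545671  20.9801229 ]
```

View pics/ov3.png

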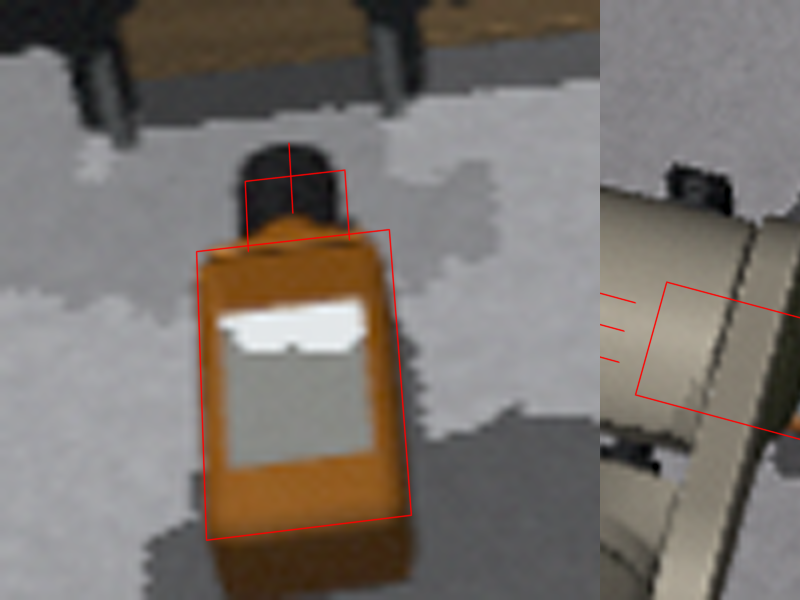

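Run:
```python
from lay import *
V=rot([0,0,-1],nx); print(to([421.8,31,70],V),to([421.8,31,21.5],V))
```

```text
[2.067, 3.493, 0.038, 0.001, -0.004, 0.004] [2.046, 8.343, 0.042, 0.001, -0.004, 0.004]
```

```bash
python3 -m inch '[1,0,0,0,0,0, 2.1,1,0,0,0,0.004, 2.1,3,0,0,0,0.004, 2.1,5,0,0,0,0.004, 2.1,7,0,0,0,0.004, 2.1,8,0,0,0,0.004, 2.1,8.3,0,0,0,0.004, 2.1,8.3,0,0,0,0.004]' -0.6
python3 - <<'E'
from lay import *
V=rot([0,0,-1],nx); print(pp,s["force"],to([421.8,31,21.5],V))
im=ctrl.capture("side"); crop(im,135,130,130,110,6,"side23.png")
E
```

```text
time_s: 29.05
eef_pos: [421.5, 30.6, 22.1]
ee_rot: [0.454, -0.453, 0.543, -0.542]
force: [0.2, 0.9, 0.4]
grip_width: 0.801
[421.4904793   30.59873969  22.1129181 ] [0.16263668 0.89940536 0.36114082] [-0.045, 0.061, 0.023, 0.001, -0.003, -0.001]
```

View pics/side23.png

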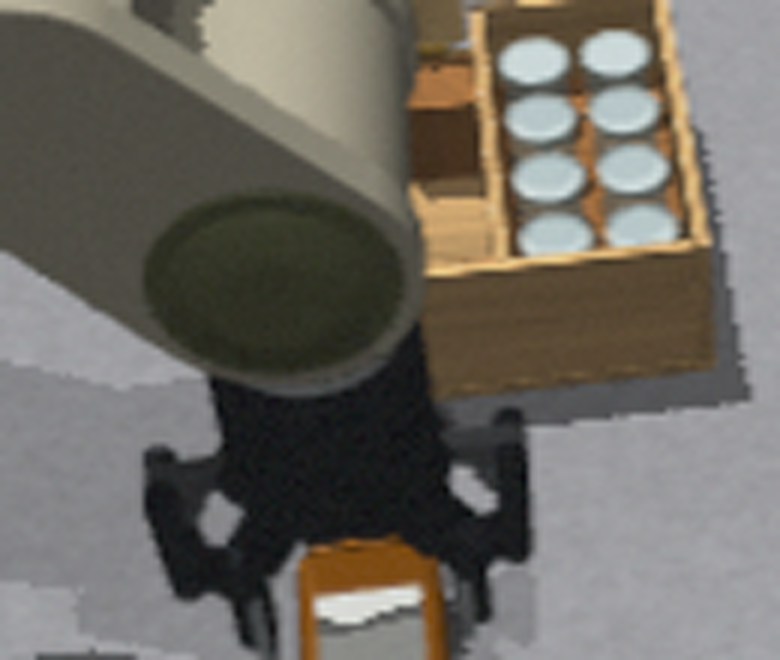

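Grip here with firm force and lift a little to test the hold.

```bash
python3 -m inch '[0,0,0,0,0,0, 0,0,0,0,0,0, 0,0,0,0,0,0, 0,0,0,0,0,0, 0,0,0,0,0,0]' 1 50; python3 -m inch '[0,-0.1,0,0,0,0, 0,-0.3,0,0,0,0, 0,-0.5,0,0,0,0, 0,-0.5,0,0,0,0, 0,-0.5,0,0,0,0]'
python3 - <<'E'
from lay import *
print(pp,s["force"],s["wrist_torque"],s["grip_width"]*85)
im=ctrl.capture("side"); crop(im,135,150,130,110,6,"side24.png")
E
```

```text
time_s: 29.52
eef_pos: [422.6, 30.5, 23.9]
ee_rot: [-0.455, 0.452, -0.542, 0.543]
force: [-2.0, -0.4, 6.8]
grip_width: 0.641
time_s: 29.93
eef_pos: [422.2, 30.7, 28.1]
ee_rot: [-0.454, 0.453, -0.542, 0.543]
force: [0.1, -0.5, -2.3]
grip_width: 0.641
[422.1987247   30.68996644  28.14397049] [ 0.06125873 -0.49134758 -2.32723843] [-0.01485863 -0.01444297  0.00381784] 54.51373075786182
```

View pics/side24.png

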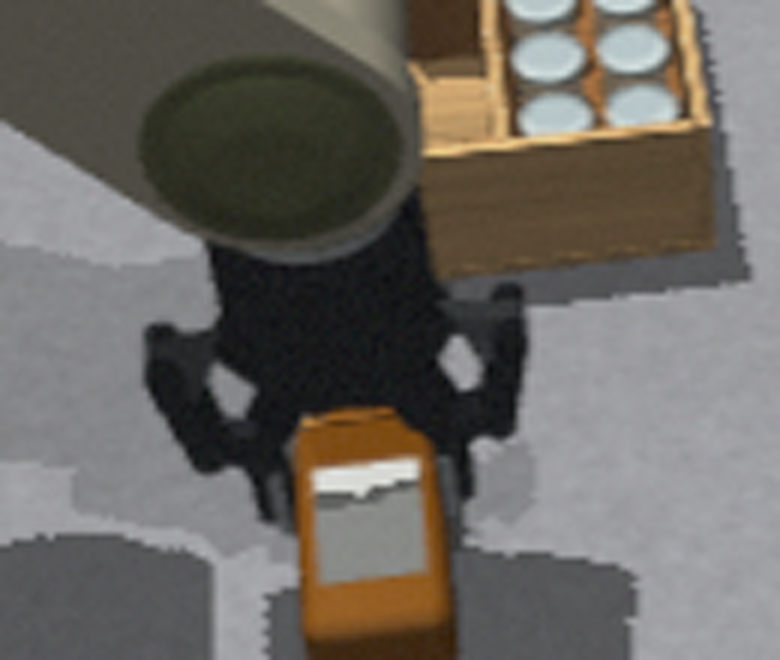

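```bash
python3 -m inch '[0,-1,0,0,0,0, 0,-3,0,0,0,0, 0,-5.5,0,0,0,0, 0,-8,0,0,0,0, 0,-10.5,0,0,0,0, 0,-12,0,0,0,0, 0,-12.5,0,0,0,0]'
python3 - <<'E'
from lay import *
V=rot([0,0,-1],nx); T=N-8*ny+.5*nx; print(pp,s["force"],s["grip_width"]*85); print(to([T[0],T[1],150],V))
E
```

```text
time_s: 30.57
eef_pos: [422.8, 30.3, 155.1]
ee_rot: [-0.455, 0.452, -0.541, 0.544]
force: [0.3, -0.3, -1.8]
grip_width: 0.64
[422.82655717  30.31717374 155.11857122] [ 0.28419779 -0.27987393 -1.83424338] 54.41133235278809
[-21.985, 0.553, 0.486, -0.005, -0.003, -0.002]
```

```bash
python3 -m inch '[-2,0,0,0,0,0, -5,0,0.1,0,0,0, -8.5,0,0.2,0,0,0, -12,0,0.3,0,0,0, -15.5,0,0.4,0,0,0, -18.5,0,0.5,0,0,0, -21,0,0.5,0,0,0, -22,0,0.5,0,0,0]'; python3 -m inch '[0,2,0,0,0,0, 0,4.5,0,0,0,0, 0,6.5,0,0,0,0, 0,7.5,0,0,0,0, 0,8,0,0,0,0, 0,8,0,0,0,0]'
python3 - <<'E'
from lay import *
V=rot([0,0,-1],nx); T=N-8*ny+.5*nx; print(pp,s["force"],s["grip_width"]*85); print(to([T[0],T[1],32],V))
im=ctrl.capture("side"); crop(im,155,90,110,110,7,"side25.png")
im=ctrl.capture("top"); crop(im,120,190,130,100,6,"top25.png")
E
```

```text
time_s: 31.23
eef_pos: [465.5, 248.7, 152.1]
ee_rot: [0.455, -0.454, 0.542, -0.542]
force: [-0.4, -0.4, -2.0]
grip_width: 0.638
time_s: 31.73
eef_pos: [465.7, 245.8, 72.7]
ee_rot: [0.454, -0.453, 0.543, -0.542]
force: [0.2, 0.2, -1.8]
grip_width: 0.638
[465.73889584 245.81960838  72.69760195] [ 0.19324309  0.21875764 -1.82013141] 54.18967817902133
[-0.012, 4.07, 0.084, -0.0, -0.004, -0.001]
```

View pics/side25.png

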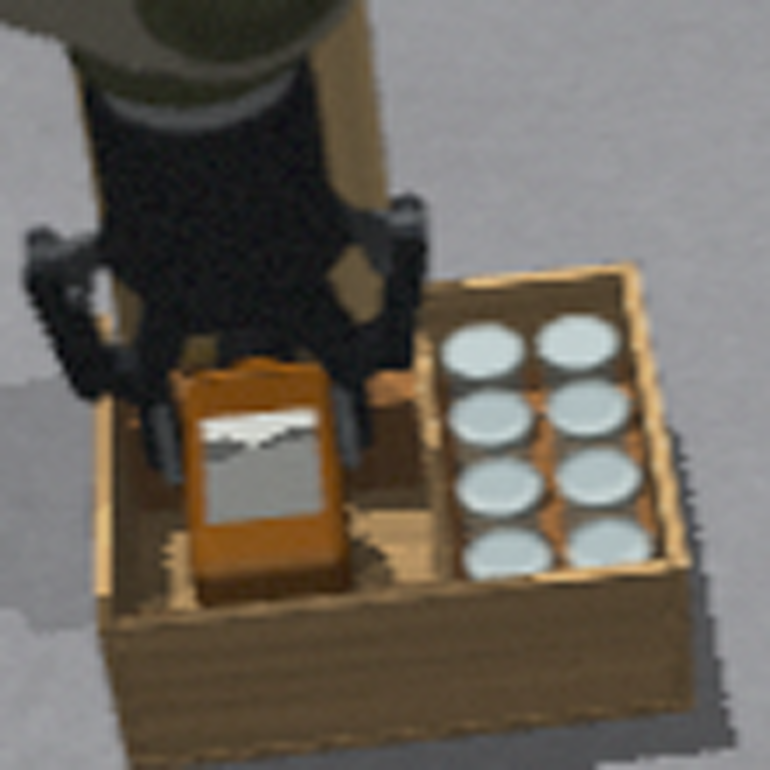

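View pics/top25.png

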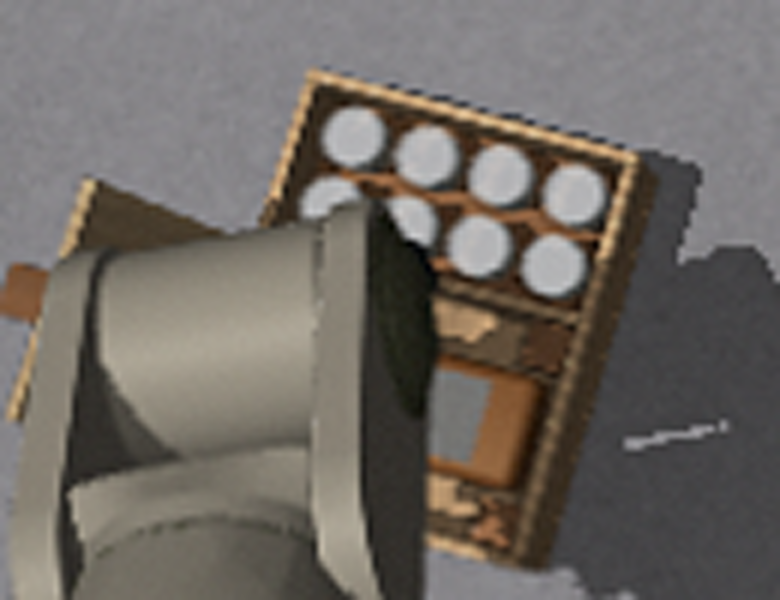

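```bash
python3 -m inch '[0,0.8,0.1,0,0,0, 0,1.8,0.1,0,0,0, 0,2.6,0.1,0,0,0, 0,3.2,0.1,0,0,0, 0,3.6,0.1,0,0,0, 0,3.7,0.1,0,0,0, 0,3.8,0.1,0,0,0, 0,3.8,0.1,0,0,0]';  python3 - <<'E'
from lay import *
print(pp,s["force"],s["grip_width"]*85)
im=ctrl.capture("side"); crop(im,155,90,110,110,7,"side26.png")
im=ctrl.capture("top"); crop(im,120,190,130,100,6,"top26.png")
E
```

```text
time_s: 32.5
eef_pos: [467.2, 246.2, 35.5]
ee_rot: [-0.454, 0.453, -0.542, 0.543]
force: [-0.0, -0.1, -2.6]
grip_width: 0.636
[467.17776242 246.15032251  35.50082336] [-0.01032019 -0.05413314 -2.64705304] 54.01817936797235
```

View pics/side26.png

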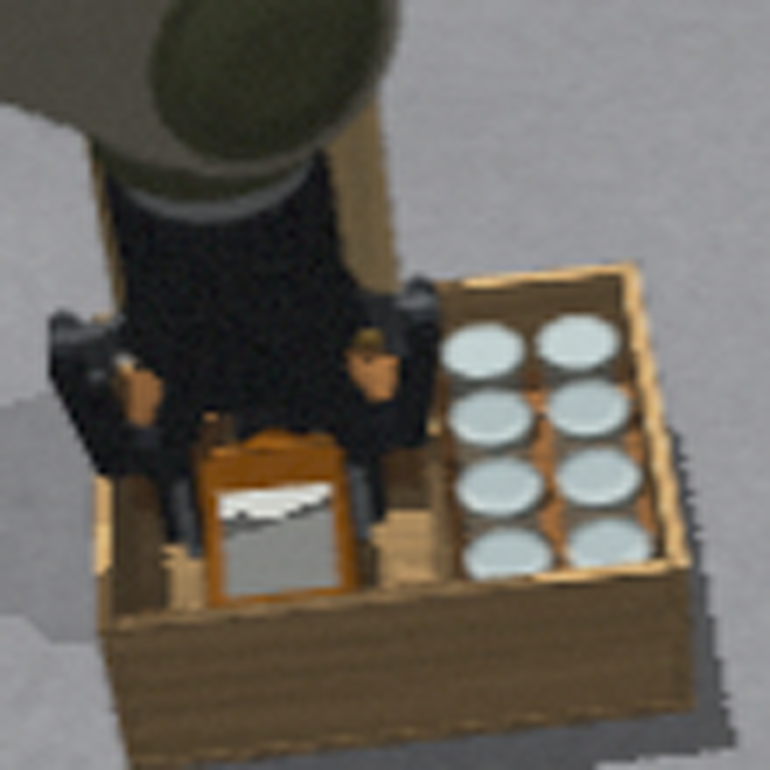

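View pics/top26.png

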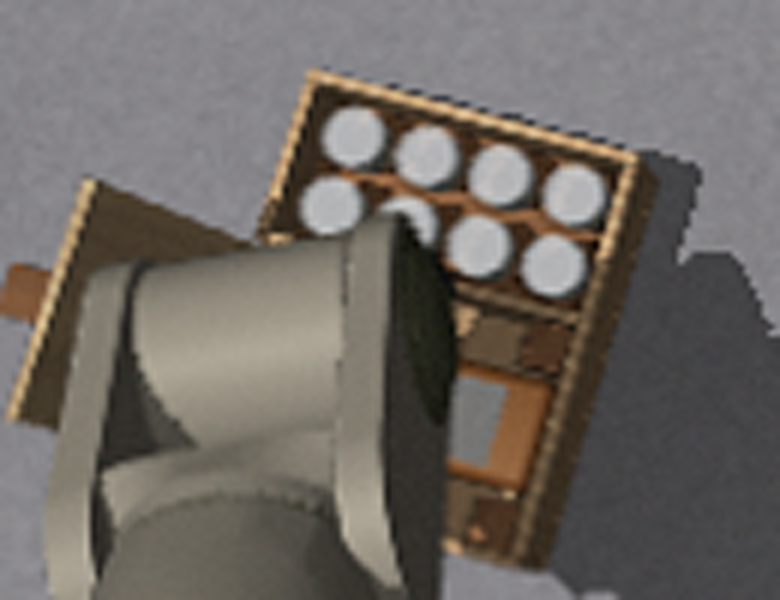

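```bash
python3 -m inch '[0,0.2,0,0,0,0, 0,0.3,0,0,0,0, 0,0.3,0,0,0,0]';python3 -m inch '[0,0.1,0,0,0,0, 0,0.1,0,0,0,0]';python3 -m inch '[0,0.1,0,0,0,0, 0,0.1,0,0,0,0]'
```

```text
time_s: 32.85
eef_pos: [467.0, 246.1, 32.3]
ee_rot: [0.454, -0.453, 0.543, -0.542]
force: [-0.9, 0.3, -1.7]
grip_width: 0.636
time_s: 33.02
eef_pos: [467.0, 246.1, 31.4]
ee_rot: [0.454, -0.453, 0.543, -0.542]
force: [-0.5, -0.3, -2.8]
grip_width: 0.64
time_s: 33.18
eef_pos: [467.0, 246.1, 30.3]
ee_rot: [0.454, -0.453, 0.543, -0.542]
force: [-0.4, -0.3, -1.9]
grip_width: 0.633
```

```bash
python3 -m inch '[0,0.1,0,0,0,0, 0,0.1,0,0,0,0]'
```

```text
time_s: 33.35
eef_pos: [467.2, 246.2, 30.0]
ee_rot: [-0.454, 0.453, -0.542, 0.543]
force: [-1.3, -0.6, 3.9]
grip_width: 0.641
```

```bash
python3 -m inch '[0,0,0,0,0,0, 0,0,0,0,0,0, 0,0,0,0,0,0]' -0.45; python3 -m inch '[0,-0.3,0,0,0,0, 0,-1,0,0,0,0, 0,-3,0,0,0,0, 0,-6,0,0,0,0, 0,-9.5,0,0,0,0, 0,-13,0,0,0,0, 0,-16,0,0,0,0, 0,-17,0,0,0,0]'
python3 - <<'E'
from lay import *
print(pp,s["force"],s["grip_width"]*85,np.round(s["joints"],2))
im=ctrl.capture("side"); crop(im,155,90,110,110,7,"side27.png")
im=ctrl.capture("top"); crop(im,120,190,130,100,6,"top27.png")
E
```

```text
time_s: 33.6
eef_pos: [467.3, 246.2, 29.6]
ee_rot: [-0.455, 0.452, -0.542, 0.543]
force: [0.4, 0.3, 0.9]
grip_width: 0.722
time_s: 34.27
eef_pos: [468.1, 246.3, 204.8]
ee_rot: [-0.457, 0.45, -0.541, 0.544]
force: [0.9, -0.1, -0.3]
grip_width: 0.728
[468.1000976  246.29758943 204.78972256] [ 0.94742809 -0.06221418 -0.31212944] 61.89406821041392 [0.26 0.34 1.53 0.   1.26 0.44]
```

View pics/side27.png

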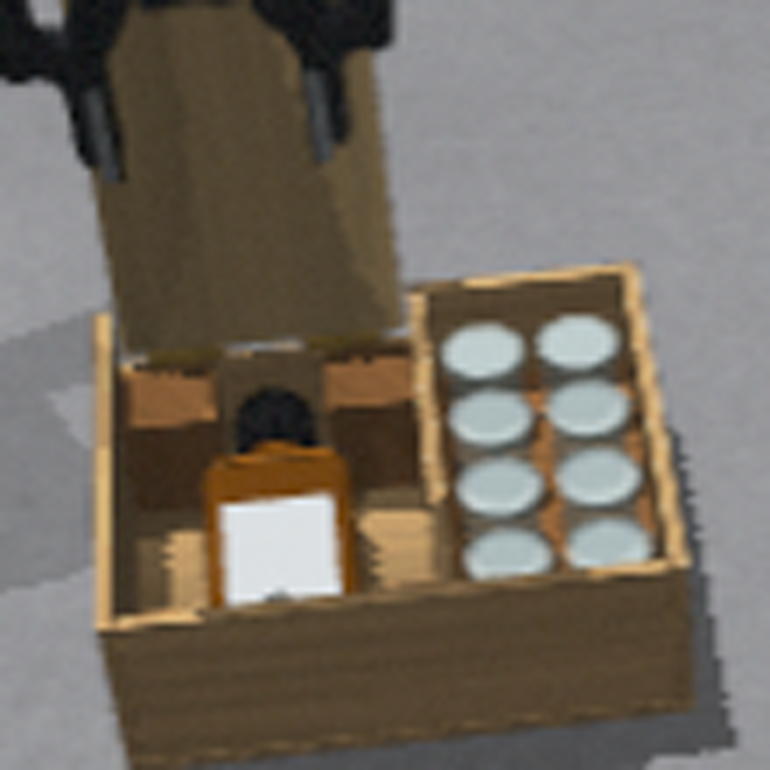

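View pics/top27.png

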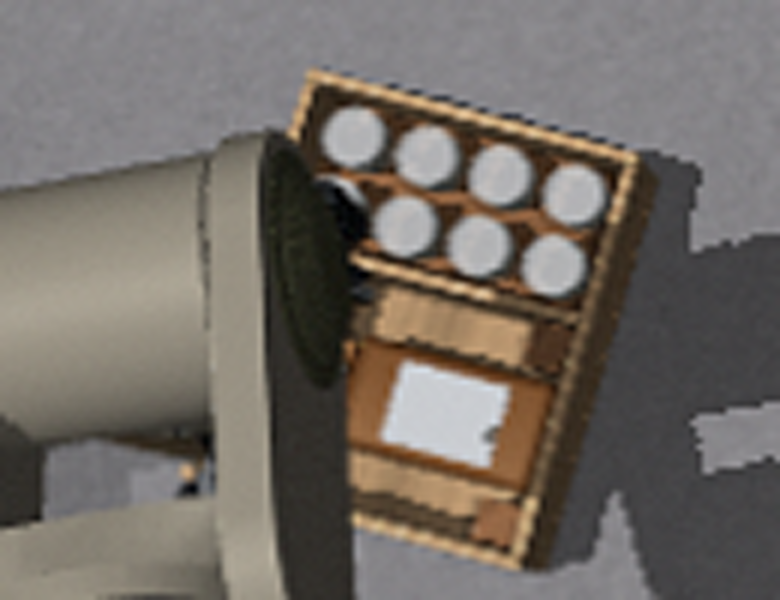

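```bash
python3 - <<'E'
from tgt import *
V=rot([0,0,-1],cx); print(to([470,250,285],V),to([492.8,388,285],V),to([492.8,388,172.5],V))
E
python3 -m inch '[0,-3,0,0,0,0, 0,-6,0,0,0,0, 0,-8,0,0,0,0, 0,-8,0,0,0,0]' 0.06 25
python3 - <<'E'
from tgt import *
V=rot([0,0,-1],cx); print(to([492.8,388,280],V))
E
```

```text
[-0.461, -8.337, 0.228, -0.005, -0.0, -0.004] [-14.446, -8.286, 0.026, -0.005, -0.0, -0.004] [-14.404, 2.964, -0.035, -0.005, -0.0, -0.004]
time_s: 34.7
eef_pos: [467.5, 246.0, 281.9]
ee_rot: [-0.456, 0.451, -0.542, 0.543]
force: [-0.8, 0.3, -0.1]
grip_width: 0.471
[-14.428, 0.245, -0.024, -0.005, -0.0, -0.004]
```

```bash
python3 -m inch '[-4,0,0,0,0,0, -8,0,0,0,0,0, -12,0,0,0,0,0, -14.4,0,0,-0.005,0,-0.004, -14.4,0,0,-0.005,0,-0.004, -14.4,0,0,-0.005,0,-0.004]'; python3 -m inch '[0,3,0,0,0,0, 0,5,0,0,0,0, 0,6,0,0,0,0, 0,6,0,0,0,0]'
python3 - <<'E'
from tgt import *
V=rot([0,0,-1],cx); s,pp,r=state(); print(pp,to([492.8,388,172.5],V))
im=ctrl.capture("side"); crop(im,150,20,110,110,7,"side28.png")
im=ctrl.capture("top"); crop(im,90,190,130,100,6,"top28.png")
for n in ("side","top"):print([(np.round(d["uv"],1).tolist(),round(d["score"],2)) for d in ctrl.search_frame("flap_tab",n)])
hinge=world(CASE,(-41,79,53))[0]
P=world(CASE,(-41,-63,77))[0]; w=hinge+R.from_rotvec(-cx*1.8).apply(P-hinge); print("tab@1.8",w,proj([w],"side"),proj([w],"top"))
E
```

```text
time_s: 35.2
eef_pos: [491.7, 388.0, 276.6]
ee_rot: [0.451, -0.457, 0.543, -0.541]
force: [-0.3, -0.6, -0.3]
grip_width: 0.467
time_s: 35.53
eef_pos: [491.2, 386.0, 216.9]
ee_rot: [0.45, -0.456, 0.544, -0.542]
force: [-0.3, 0.5, 0.5]
grip_width: 0.467
[491.17203033 385.95384402 216.92737786] [-0.255, 4.44, 0.158, 0.008, -0.001, 0.005]
[([326.6, 212.1], 0.5)]
[([140.3, 244.9], 0.61)]
tab@1.8 [491.48649504 386.76730057 185.83351331] [[185.72574717  86.11733146]] [[125.05300985 239.41495761]]
```

View pics/side28.png

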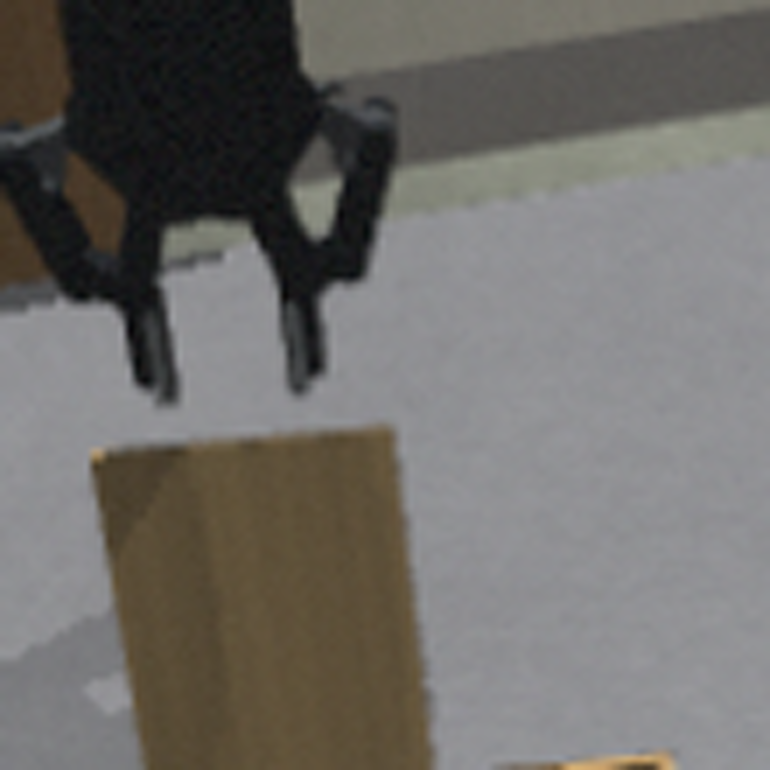

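View pics/top28.png

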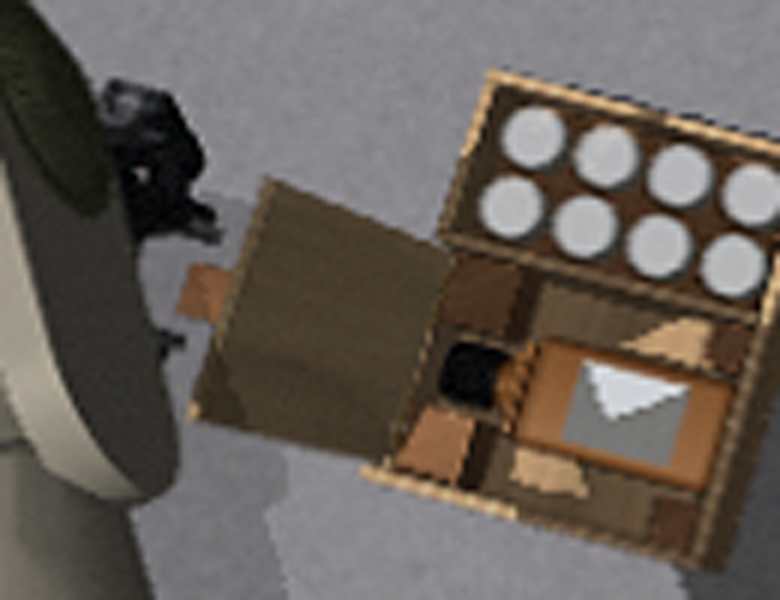

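```bash
python3 -m inch '[-0.2,1.5,0.1,0,0,0, -0.2,2.8,0.1,0,0,0, -0.2,3.7,0.1,0,0,0, -0.2,4.3,0.1,0,0,0, -0.2,4.4,0.1,0,0,0, -0.2,4.4,0.1,0,0,0]'; python3 -m inch '[0,0,0,0,0,0, 0,0,0,0,0,0, 0,0,0,0,0,0, 0,0,0,0,0,0, 0,0,0,0,0,0]' 1 25
python3 - <<'E'
from tgt import *
s,pp,r=state(); print(pp,s["force"],s["grip_width"]*85)
im=ctrl.capture("side"); crop(im,150,20,110,110,7,"side29.png")
# reverse arc rel. to current, angle from 1.79 down to 0
hinge=world(CASE,(-41,79,53))[0]; P0=world(CASE,(-41,-63,75))[0]
f=lambda t:R.from_rotvec(-cx*t).apply(P0-hinge)
ts=np.linspace(1.79,0,33)
for i in range(1,33):
    b=8*((i-1)//8)
    print(i,round(ts[i],2),np.round(r.inv().apply(f(ts[i])-f(ts[b]))/10,2))
E
```

```text
time_s: 36.23
eef_pos: [493.3, 389.1, 176.2]
ee_rot: [0.452, -0.455, 0.543, -0.542]
force: [0.3, -0.3, 0.4]
grip_width: 0.471
time_s: 36.65
eef_pos: [492.8, 389.4, 176.8]
ee_rot: [0.452, -0.455, 0.543, -0.542]
force: [-4.9, -0.6, 6.6]
grip_width: 0.276
[492.81152898 389.41003216 176.79812513] [-4.92191757 -0.6419307   6.60372568] 23.442993209750433
1 1.73 [ 0.76 -0.27 -0.  ]
2 1.68 [ 1.53 -0.5  -0.  ]
3 1.62 [ 2.31 -0.68 -0.  ]
4 1.57 [ 3.1  -0.82 -0.  ]
5 1.51 [ 3.9  -0.92 -0.  ]
6 1.45 [ 4.7  -0.97 -0.  ]
7 1.4 [ 5.5  -0.98 -0.  ]
8 1.34 [ 6.31 -0.94 -0.  ]
9 1.29 [0.8  0.08 0.  ]
10 1.23 [1.59 0.21 0.  ]
11 1.17 [2.38 0.38 0.  ]
12 1.12 [3.15 0.6  0.  ]
13 1.06 [3.91 0.86 0.  ]
14 1.01 [4.66 1.16 0.  ]
15 0.95 [5.39 1.5  0.  ]
16 0.9 [6.09 1.88 0.01]
17 0.84 [0.68 0.42 0.  ]
18 0.78 [1.34 0.88 0.  ]
19 0.73 [1.98 1.37 0.  ]
20 0.67 [2.58 1.9  0.01]
21 0.62 [3.16 2.47 0.01]
22 0.56 [3.7  3.06 0.01]
23 0.5 [4.21 3.68 0.01]
24 0.45 [4.68 4.33 0.01]
25 0.39 [0.43 0.68 0.  ]
26 0.34 [0.83 1.37 0.  ]
27 0.28 [1.19 2.09 0.01]
28 0.22 [1.5  2.83 0.01]
29 0.17 [1.78 3.59 0.01]
30 0.11 [2.01 4.36 0.01]
31 0.06 [2.2  5.14 0.02]
32 0.0 [2.34 5.93 0.02]
```

View pics/side29.png

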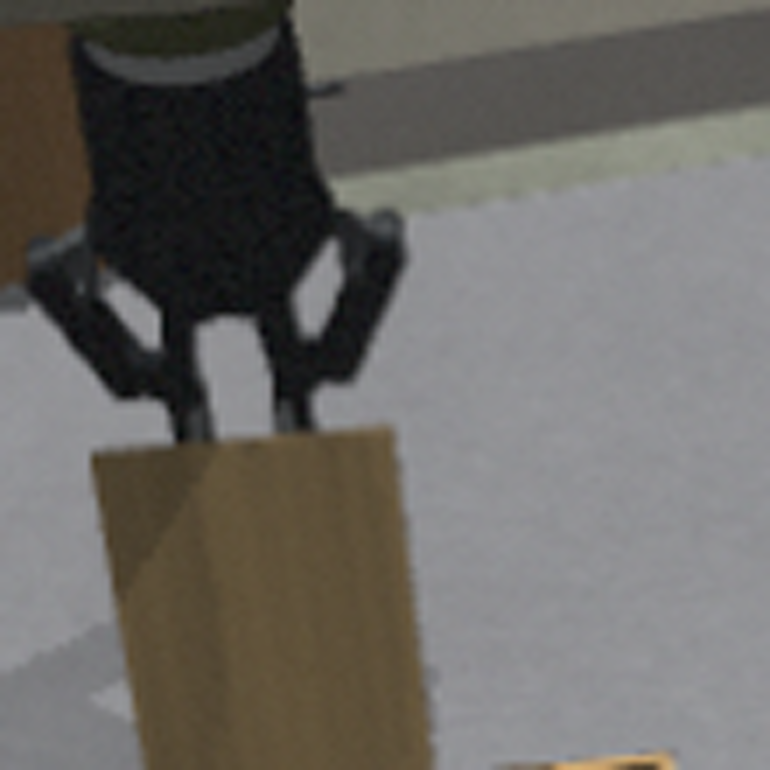

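```bash
python3 -m inch '[0.76,-0.27,0,0,0,0, 1.53,-0.5,0,0,0,0, 2.31,-0.68,0,0,0,0, 3.1,-0.82,0,0,0,0, 3.9,-0.92,0,0,0,0, 4.7,-0.97,0,0,0,0, 5.5,-0.98,0,0,0,0, 6.31,-0.94,0,0,0,0]'; python3 -m inch '[0.8,0.08,0,0,0,0, 1.59,0.21,0,0,0,0, 2.38,0.38,0,0,0,0, 3.15,0.6,0,0,0,0, 3.91,0.86,0,0,0,0, 4.66,1.16,0,0,0,0, 5.39,1.5,0,0,0,0, 6.09,1.88,0,0,0,0]'
python3 - <<'E'
from tgt import *
s,pp,r=state(); print(pp,s["force"],s["grip_width"]*85)
im=ctrl.capture("side"); crop(im,145,60,120,120,6,"side30.png")
E
```

```text
time_s: 37.37
eef_pos: [481.5, 327.0, 185.9]
ee_rot: [0.452, -0.455, 0.543, -0.542]
force: [-4.0, 2.5, 2.4]
grip_width: 0.272
time_s: 38.03
eef_pos: [470.7, 266.8, 167.2]
ee_rot: [0.452, -0.455, 0.543, -0.542]
force: [-4.8, 2.0, 3.6]
grip_width: 0.274
[470.73399273 266.75483764 167.17458381] [-4.82146607  2.01073834  3.59255076] 23.314113167583425
```

View pics/side30.png

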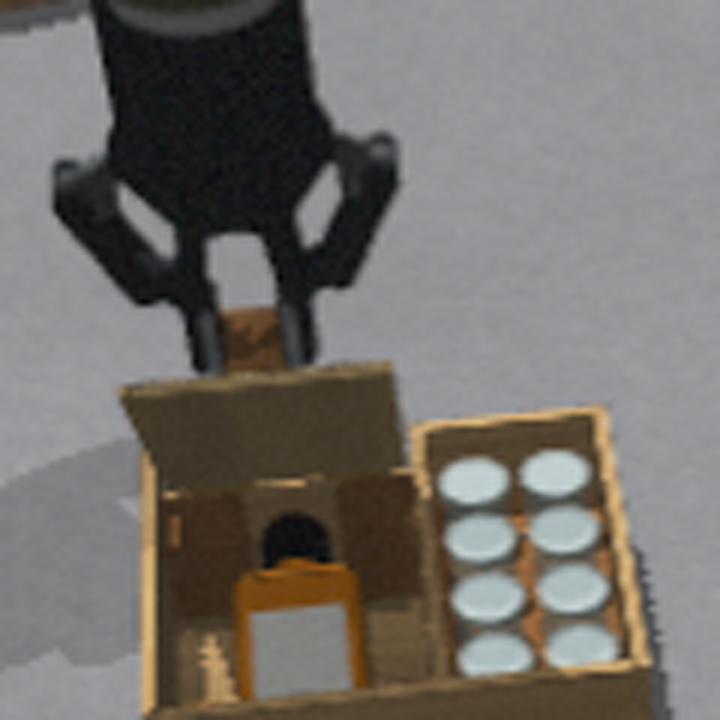

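```bash
python3 -m inch '[0.68,0.42,0,0,0,0, 1.34,0.88,0,0,0,0, 1.98,1.37,0,0,0,0, 2.58,1.9,0,0,0,0, 3.16,2.47,0,0,0,0, 3.7,3.06,0,0,0,0, 4.21,3.68,0,0,0,0, 4.68,4.33,0,0,0,0]'; python3 -m inch '[0.22,0.34,0,0,0,0, 0.43,0.68,0,0,0,0, 0.63,1.02,0,0,0,0, 0.83,1.37,0,0,0,0, 1.01,1.73,0,0,0,0, 1.19,2.09,0,0,0,0, 1.35,2.46,0,0,0,0, 1.5,2.83,0,0,0,0]'
python3 - <<'E'
from tgt import *
s,pp,r=state(); print(pp,s["force"],s["grip_width"]*85)
im=ctrl.capture("side"); crop(im,145,80,120,120,6,"side31.png")
E
```

```text
time_s: 38.75
eef_pos: [462.3, 220.2, 123.3]
ee_rot: [0.452, -0.455, 0.543, -0.542]
force: [-3.7, -1.0, 3.3]
grip_width: 0.272
time_s: 39.42
eef_pos: [459.6, 205.1, 95.0]
ee_rot: [0.452, -0.455, 0.543, -0.542]
force: [-4.9, -4.6, 4.7]
grip_width: 0.273
[459.59514287 205.14353259  95.03435386] [-4.86057553 -4.62499442  4.67918756] 23.235978334329822
```

View pics/side31.png

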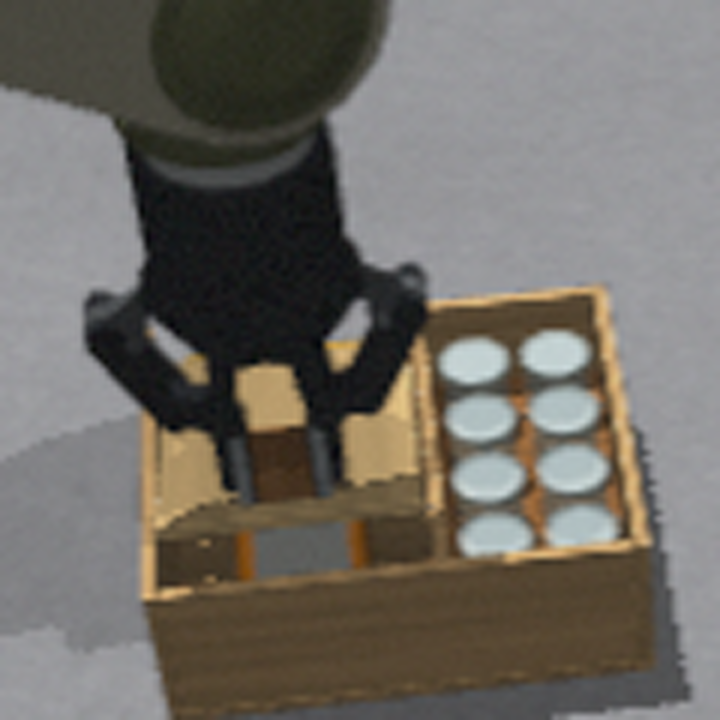

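```bash
python3 -m inch '[0.14,0.38,0,0,0,0, 0.28,0.76,0,0,0,0, 0.4,1.14,0,0,0,0, 0.51,1.53,0,0,0,0, 0.61,1.92,0,0,0,0, 0.7,2.31,0,0,0,0, 0.77,2.65,0,0,0,0, 0.8,2.85,0,0,0,0]'; python3 -m inch '[0.02,0.12,0,0,0,0, 0.02,0.2,0,0,0,0, 0.02,0.2,0,0,0,0]'
python3 - <<'E'
from tgt import *
s,pp,r=state(); print(pp,s["force"],s["grip_width"]*85)
im=ctrl.capture("side"); crop(im,145,90,120,120,6,"side32.png")
E
```

```text
time_s: 40.13
eef_pos: [458.1, 197.0, 66.3]
ee_rot: [0.451, -0.456, 0.543, -0.542]
force: [-4.1, -7.1, 4.0]
grip_width: 0.272
time_s: 40.38
eef_pos: [458.1, 196.7, 64.4]
ee_rot: [0.451, -0.456, 0.543, -0.542]
force: [-3.9, -7.6, 3.9]
grip_width: 0.276
[458.06437417 196.72833993  64.38734318] [-3.91571277 -7.56638054  3.93804832] 23.47737690073194
```

View pics/side32.png

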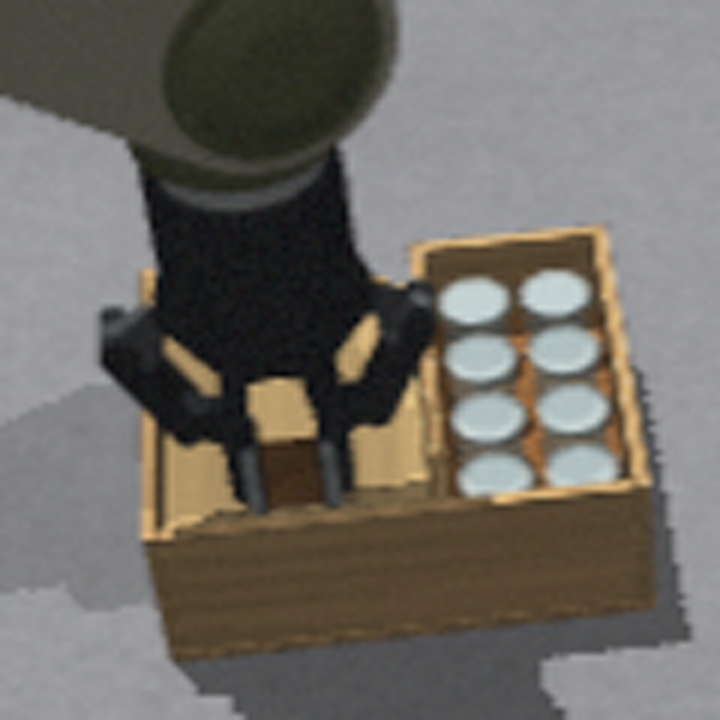

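```bash
python3 -m inch '[0,0.15,0,0,0,0, 0,0.15,0,0,0,0]';python3 -m inch '[0,0.15,0,0,0,0, 0,0.15,0,0,0,0]';python3 -m inch '[0,0.15,0,0,0,0, 0,0.15,0,0,0,0]'
```

```text
time_s: 40.6
eef_pos: [458.0, 196.6, 62.8]
ee_rot: [0.451, -0.456, 0.542, -0.542]
force: [-4.7, -9.4, 3.0]
grip_width: 0.272
time_s: 40.77
eef_pos: [457.9, 196.4, 61.3]
ee_rot: [0.451, -0.456, 0.542, -0.542]
force: [-4.8, -9.5, 2.8]
grip_width: 0.27
time_s: 40.93
eef_pos: [457.9, 196.3, 59.8]
ee_rot: [-0.451, 0.456, -0.542, 0.542]
force: [-4.6, -10.8, 3.5]
grip_width: 0.274
```

```bash
python3 -m inch '[0,0.1,0,0,0,0, 0,0.1,0,0,0,0]'
python3 - <<'E'
from tgt import *
s,pp,r=state(); print(pp,s["force"],s["grip_width"]*85)
im=ctrl.capture("side"); crop(im,145,90,120,120,6,"side33.png")
E
```

```text
time_s: 41.1
eef_pos: [457.9, 196.2, 58.9]
ee_rot: [-0.451, 0.456, -0.542, 0.542]
force: [-4.4, -11.5, 3.9]
grip_width: 0.274
[457.92235047 196.18201591  58.86710604] [ -4.42260473 -11.50387255   3.85344922] 23.27658415374989
```

View pics/side33.png

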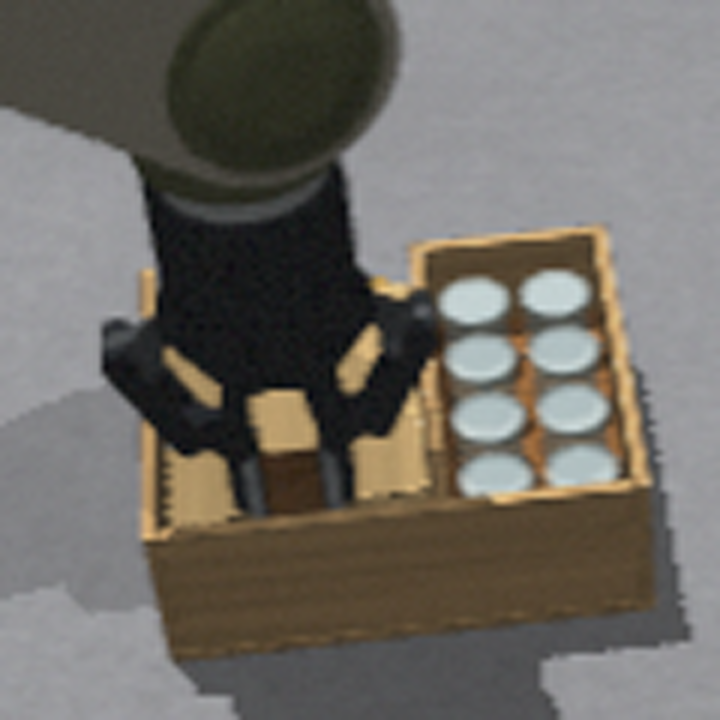

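```bash
python3 -m inch '[0.08,0.1,0,0,0,0, 0.08,0.1,0,0,0,0]'; python3 -m inch '[0,0.1,0,0,0,0, 0,0.1,0,0,0,0]'
```

```text
time_s: 41.32
eef_pos: [457.9, 196.0, 57.9]
ee_rot: [0.452, -0.456, 0.543, -0.542]
force: [-3.8, -6.5, 2.4]
grip_width: 0.273
time_s: 41.48
eef_pos: [457.9, 196.0, 57.4]
ee_rot: [0.452, -0.456, 0.543, -0.542]
force: [-5.4, -8.1, 6.6]
grip_width: 0.273
```

```bash
python3 -m inch '[0,0,0,0,0,0, 0,0,0,0,0,0, 0,0,0,0,0,0, 0,0,0,0,0,0]' 0.06; python3 -m inch '[0,-1,0,0,0,0, 0,-3,0,0,0,0, 0,-6,0,0,0,0, 0,-9.5,0,0,0,0, 0,-13,0,0,0,0, 0,-17,0,0,0,0, 0,-20,0,0,0,0, 0,-20,0,0,0,0]'; python3 -m inch '[4,0,0,0,0,0, 8,0,0,0,0,0, 12,0,0,0,0,0, 16,0,0,0,0,0, 20,0,0,0,0,0, 24,0,0,0,0,0, 26,0,0,0,0,0, 26,0,0,0,0,0]'
python3 - <<'E'
from tgt import *
s,pp,r=state(); print(pp,s["force"],s["time_s"])
im=ctrl.capture("side"); crop(im,160,120,100,85,8,"side34.png"); cv2.imwrite("pics/side34f.png",im[:,:,::-1])
im=ctrl.capture("top"); crop(im,145,195,90,95,6,"top34.png"); cv2.imwrite("pics/top34f.png",im[:,:,::-1])
print((proj(world(CASE,[(-41,-63,86)]),"side")-[160,120]+.5)*8)
for a in ("side",):
    A=cv2.imread("pics/side0.png")[120:205,160:260].astype(int);B=cv2.imread("pics/side34f.png")[120:205,160:260].astype(int); print(np.abs(A-B).mean())
E
```

```text
time_s: 41.82
eef_pos: [458.3, 197.2, 57.1]
ee_rot: [0.452, -0.455, 0.543, -0.542]
force: [-0.2, -0.1, -0.4]
grip_width: 0.469
time_s: 42.48
eef_pos: [460.7, 197.9, 264.1]
ee_rot: [-0.456, 0.451, -0.541, 0.544]
force: [-0.3, 0.2, -0.6]
grip_width: 0.469
time_s: 43.15
eef_pos: [412.1, -61.4, 257.9]
ee_rot: [0.451, -0.454, 0.544, -0.543]
force: [-0.1, 0.1, -0.2]
grip_width: 0.469
[412.08789193 -61.42934383 257.89254263] [-0.11189894  0.13415712 -0.17381337] 43.15
[[272.99551167 384.15647477]]
44.67737254901961
```

View pics/side34.png

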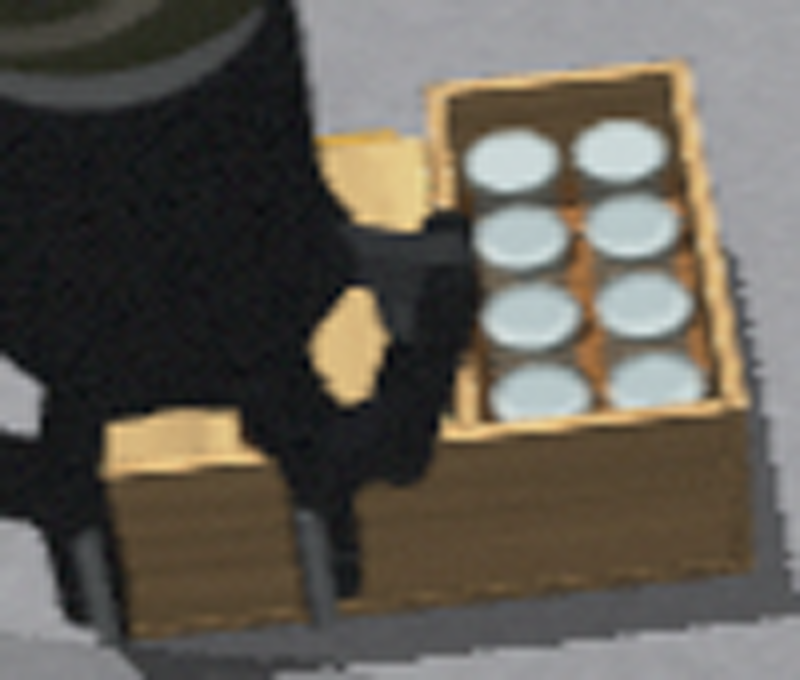

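View pics/top34.png

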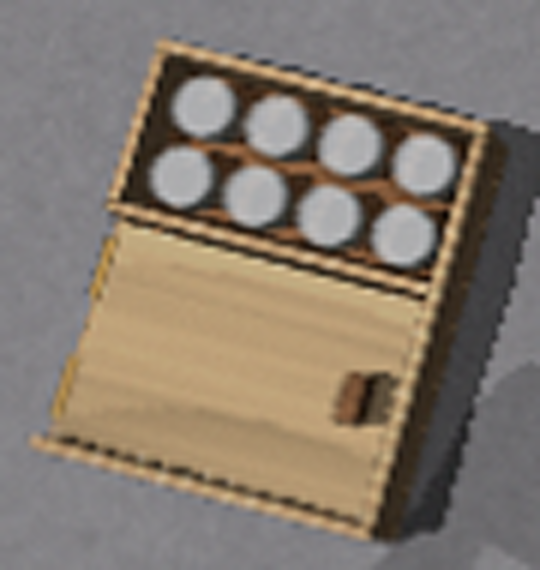

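View pics/side34f.png

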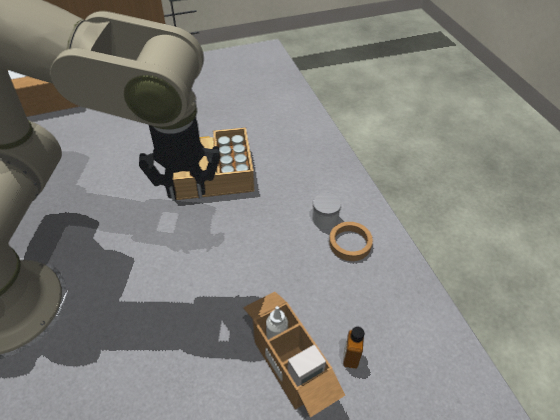

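```bash
python3 -m inch '[4,-1,0,0,0,0, 8,-2,0,0,0,0, 12,-3,0,0,0,0, 15,-4,0,0,0,0, 18,-4,0,0,0,0, 18,-4,0,0,0,0]'
python3 - <<'E'
from tgt import *
im=ctrl.capture("side"); crop(im,160,120,100,85,8,"side35.png")
a=cv2.imread("pics/side0.png").astype(int); d=np.abs(a-im[:,:,::-1].astype(int)).max(2); print("side case diff",d[125:205,165:260].mean(),(d[125:205,165:260]>40).sum())
t0=cv2.imread("pics/top0.png").astype(int);t1=cv2.imread("pics/top34f.png").astype(int); d=np.abs(t0-t1).max(2)[198:286,150:230]; print("top",d.mean(),(d>40).sum())
s=ctrl.sense(); print(s["eef_pos"],s["force"],s["time_s"],s["dq"])
E
```

```text
time_s: 43.75
eef_pos: [380.8, -238.3, 298.1]
ee_rot: [0.451, -0.455, 0.543, -0.543]
force: [-0.1, 0.7, -0.8]
grip_width: 0.47
side case diff 41.683157894736844 2387
top 2.992471590909091 0
[ 381.13144492 -236.21110335  297.89719996] [ 0.14915227  0.29893058 -0.35096103] 43.8 [ 0.05114228 -0.02446715  0.0312564   0.00968532  0.0061449   0.02462583]
```

View pics/side35.png

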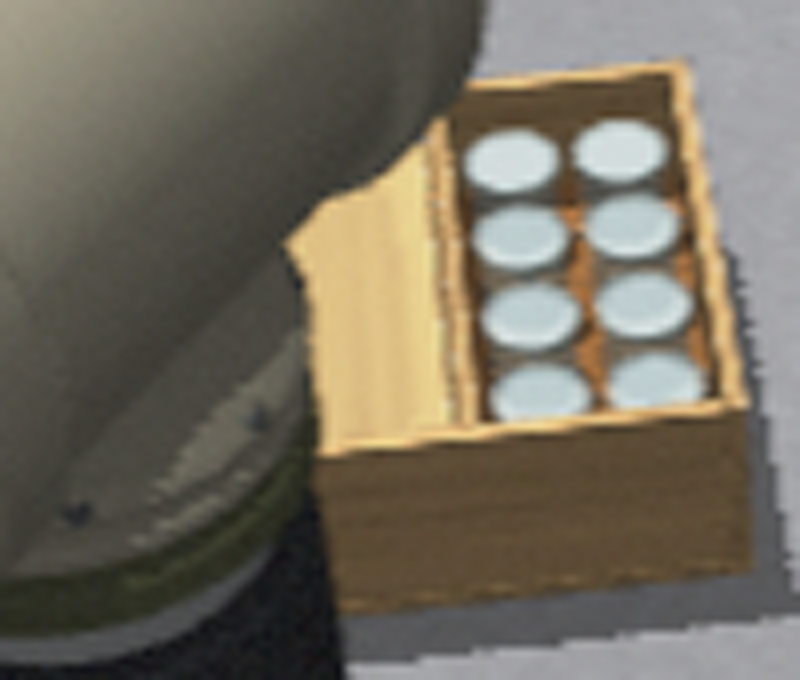

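```bash
python3 -m inch '[0,0,0,0,0,0, 0,0,0,0,0,0, 0,0,0,0,0,0, 0,0,0,0,0,0]'
python3 - <<'E'
from rig import ctrl
print(ctrl.finish_job())
E
```

```text
time_s: 44.13
eef_pos: [381.4, -234.5, 298.2]
ee_rot: [0.453, -0.455, 0.543, -0.542]
force: [-0.6, 0.4, -0.1]
grip_width: 0.469
the job is handed in; nothing more can be done
None
```

The bottle is packed flat in the gift case with its cap in the slot, the flap is fully down, and the job was handed in at 44.1 s.

**What I did**
1. Swung the flap open by its tab until it leaned back on its stop.
2. Lifted the bottle out of the carton by its cap and stood it upright on the counter.
3. Gripped it by the body from the side, turned it flat and lowered it towards its place.
4. Regripped it higher up and laid it in its place, touching the floor at the height I had worked out.
5. Swung the flap down by its tab until it met its rest, let go and backed away.

**Last checks**
- **Bottle:** both cameras showed it flat in its place with the cap in the slot before I closed the flap.
- **Flap:** the top picture of the shut case matches the first one, with no pixel differing by more than 40 levels. In the last side view the arm hid part of the flap, so only the top view confirms it is fully down.
- **Other goods:** in the last full side view they look unmoved.
- **Robot:** clear of everything, with wrist force near zero.

**What went less well**
- On the first lowering, the gripper's knuckles touched the case rim and the wrist force reached about 20 N. I backed off and laid the bottle on the counter to regrip it higher up.
- When I laid it there, it touched about 3 mm earlier than I had calculated and the wrist force briefly reached 32 N. It was released once that had eased, and it did not drop.

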